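# Pack the dried gearbox cover plates into their carrier

### The job

The washed cover plates are dry: first turn the drying plate's heat dial fully anticlockwise to off, and only then take every plate out of its rack and stand it in the blue carrier in front of the row already there. Push the whole leaning row upright and tight together against the carrier's backstop, with the plates' ends square against the low side fence, then lower the yellow keeper over the rod, without dropping it, so that it lies flat on the plates, straight along the row. Leave the other things on the bench where they are.

Things in the scene. Friction and masses are not known exactly. Their poses are not given: they have to be found in the camera images.
- carrier: blue steel plate carrier, fixed; origin on the bench under the tray, z up. Tray floor 10 mm above the bench, x -95..85, y -100..120 mm (carrier frame). Backstop: upright wall at the +y end, face at y = 80 mm (looking to -y), x -45..75, top 78 mm above the floor. Side fence: low wall, 28 mm above the floor, face at x = 75 mm (looking to -x), y -100..80. The -x and -y sides are open
- corner (a point): the point on the tray floor where the backstop's face meets the fence's face (carrier x 75, y 80, z 10 mm). A plate pushed home has its centre at carrier x = 15 mm, and the first one at y = 74 mm
- rod_top (a point): tip of the carrier's upright steel rod, 12 mm in diameter, its last 15 mm tapered to 5 mm; it stands behind the backstop (carrier x 15, y 105 mm) and its tip is 180 mm above the tray floor (190 mm above the bench)
- dial (a joint): heat dial of the drying plate, rad: 0 = off, the fully anticlockwise end stop (seen from above); it grows as the dial is turned clockwise, to 4.5. It stays where it is left (friction about 0.04 N m)
- dial_grip (a point): middle of the dial's grip bar, on the dial's vertical axis, 77 mm above the bench. The black bar is 44 mm long, 14 mm thick and 32 mm high, its top 7 mm above this point; the frame's x lies along the bar and turns with it, and a white mark on the -x half of the bar's top is the pointer
- dryer: grey electric drying plate, 260 (x) x 190 (y) x 40 mm, fixed; origin on the bench under its middle; heat dial's axis at x = -88, y = 0 mm. On top, three slots of a steel rack hold plates on edge along x: 14.5 mm wide, floor 40 mm above the bench, cheeks 25 mm high and 100 mm long, middles at x = 40 mm, y = -55, 0 and 55 mm
- keeper: yellow keeper plate of the carrier, 70 (x) x 170 (y) x 8 mm, lying on the bench, about 0.4 kg; origin at the centre of its underside; near its +y end a steel guide boss (30 mm outside, 25 mm high on top of the plate) with a 16 mm hole right through; a black bail handle stands on it
- keeper_hole (a point): centre of the keeper's hole at its underside (keeper x 0, y 62, z 0 mm)
- keeper_grip (a point): middle of the keeper's handle bar, near its centre of mass: the bar is 16 mm wide in x, 80 mm long in y and 14 mm high, its top 54 mm above the keeper's underside (this point: 47 mm, keeper y 6 mm)
- plate_a: aluminium gearbox cover plate, 120 mm long (its x) x 12 mm thick (its y) x 80 mm high (its z), six bolt holes, about 0.26 kg; origin at the centre of its 120 x 12 underside. Stands in the carrier from the start, leaning about 17 degrees with its top towards the backstop and its foot out from it, along the carrier's x; plates a, b, c, d follow one another, a next to the backstop
- plate_b: aluminium gearbox cover plate, 120 mm long (its x) x 12 mm thick (its y) x 80 mm high (its z), six bolt holes, about 0.26 kg; origin at the centre of its 120 x 12 underside. Stands in the carrier from the start, leaning about 17 degrees with its top towards the backstop and its foot out from it, along the carrier's x; plates a, b, c, d follow one another, a next to the backstop
- plate_c: aluminium gearbox cover plate, 120 mm long (its x) x 12 mm thick (its y) x 80 mm high (its z), six bolt holes, about 0.26 kg; origin at the centre of its 120 x 12 underside. Stands in the carrier from the start, leaning about 17 degrees with its top towards the backstop and its foot out from it, along the carrier's x; plates a, b, c, d follow one another, a next to the backstop
- plate_d: aluminium gearbox cover plate, 120 mm long (its x) x 12 mm thick (its y) x 80 mm high (its z), six bolt holes, about 0.26 kg; origin at the centre of its 120 x 12 underside. Stands in the carrier from the start, leaning about 17 degrees with its top towards the backstop and its foot out from it, along the carrier's x; plates a, b, c, d follow one another, a next to the backstop
- plate_e: aluminium gearbox cover plate, 120 mm long (its x) x 12 mm thick (its y) x 80 mm high (its z), six bolt holes, about 0.26 kg; origin at the centre of its 120 x 12 underside. If present, it stands on edge in a slot of the drying plate's rack (one to three of e, f and g are there)
- plate_f: aluminium gearbox cover plate, 120 mm long (its x) x 12 mm thick (its y) x 80 mm high (its z), six bolt holes, about 0.26 kg; origin at the centre of its 120 x 12 underside. If present, it stands on edge in a slot of the drying plate's rack (one to three of e, f and g are there)
- plate_g: aluminium gearbox cover plate, 120 mm long (its x) x 12 mm thick (its y) x 80 mm high (its z), six bolt holes, about 0.26 kg; origin at the centre of its 120 x 12 underside. If present, it stands on edge in a slot of the drying plate's rack (one to three of e, f and g are there)
- tumbler: bystander: steel drinking tumbler, 74 mm wide, 140 mm high; origin at the centre of its foot
- lube_bottle: bystander: white assembly lube bottle with red cap, 60 mm wide, 150 mm high; origin at the centre of its foot
- screwdriver: bystander: screwdriver with red handle, 200 mm long, lying on the bench; origin under its middle
- clutch_ring: bystander: copper-coloured clutch ring lying flat, 130 mm wide, 6 mm thick; origin at its centre on the bench
- gear_hub: bystander: steel gear hub, 70 mm wide, 50 mm high; origin at the centre of its foot
- seal_kit: bystander: cardboard seal kit box, 90 x 130 x 45 mm; origin at the centre of its underside
Things that resemble listed ones, but are neither listed nor needed, are in the scene too. What is shaped like the plate_d but green, pink or purple is not meant.

How it is judged:
By the outcome, as a careful person would: the job done as asked, in the order asked, and still so for the second after the job is handed in, with the robot touching nothing.
Of plate_e, plate_f, plate_g only 1 to 3 are there at a start; the rules pass over those that are not, and their reading is None.
At some moment in a run one of keeper may be knocked a few centimetres aside while the robot is not near it.
It also fails if it takes over 210 s, if anything falls off the work surface, if the arm or the gripper's body presses on something with over 40 N, if the wrist force passes 120 N, or if a joint passes its speed limit or range.

### The arm

A 7-joint arm with a two-finger parallel gripper is mounted at the origin on the work surface. World frame = base frame: x ahead of the robot, y to its left, z up, the work surface at z = 0. Lengths are in mm, angles in rad, forces in N, time in s.
With the tool pointing down it reaches from about 400 to 925 mm from the base axis. Payload 5.6 kg.
Tool frame: the origin (TCP) lies on the centre line of the jaws, within the pads' length; the fingertips stand 19 mm ahead of it and the grasp point (between the pads) is the TCP; z points along the fingers, y is the direction in which the jaws open and shut (so a half turn about z gives the same grasp; the last joint's range is limited). The gripper opens to 85 mm and grips with 20 to 120 N. Pads are 22 mm wide; open, the fingers measure 114 mm over their backs; the gripper's body (76 mm by 85 mm) begins 54 mm behind the grasp point. The pads swing forward as they close: fully open they stand 13 mm farther back than shut.
Start: joints at [-1.381, 0.468, -0.012, 1.603, 0.006, 1.071, -0.056], TCP at [149.997, 632.462, 250.29] pointing down, gripper open.
Joint ranges: [-2.53, 2.53], [-0.31, 2.02], [-1.57, 1.55], [0.28, 2.44], [-1.29, 4.43], [0.15, 1.84], [-2.92, 2.92]. Speed limits (rad/s): [2.57, 2.57, 3.14, 3.14, 3.14, 3.14, 3.14].

### API

Orientations are given as a unit quaternion [x, y, z, w].
In Python, from workcell import * gives the robot as it stands. The module is installed in compiled form; this text tells all that it offers.
- The arm moves only by the shell command python3 -m pendant 'ROWS' [FORCE]. ROWS is JSON, a list of rows, each a list of 7 numbers: the opening, from -1 (shut) to 1 (fully open), so that 0 is half open, then the shift along the tool's x, y, z in cm, then the turn, a rotation vector about the tool's x, y, z in degrees. A call has 1 to 20 rows; each row shifts and turns the commanded pose from where the row before left it, along the tool's axes as they then stand; what a row does not reach is not made up. A row lasts 1/10 s, in which the tool goes at most 50 mm and 8.59 degrees, less where a joint would pass 70% of its speed; a pose out of reach is approached as far as the arm can. A call with a gripper value outside its range is refused whole. The fingers move at their own pace and stop on an object; FORCE is the grip in N (left out, the last holds). Time passes only in rows, so rows that do not move let the fingers close. It gives the time, the measured TCP pose, the force and the opening at its end, in the units of the state.
- observe(): the state, without advancing time (a new reading comes with each control period).
- snapshot(name): name is "side" or "top" or "wrist"; returns (picture, depth): 480x640x3 uint8, red, green, blue; 480x640 float32, mm along the optical axis (not along the pixel's ray), 0 where there is no reading.
- get_calibration(name): a dict with "vertical_fov" (degrees; the focal length in pixels is half the picture's height over the tangent of half this angle, whatever the lens; pixels are square), "cx", "cy" (the principal point, pixels), "view" (4x4, takes a point from world to camera coordinates). Camera axes: x right, y up, looking along -z (the intrinsics and any distortion apply to the point x, -y, -z); pixel columns grow to the right and rows downward; lengths in mm; the calibration is good to about 2 mm. A picture is of the moment at which its call begins: read the wrist's pose just before it. get_calibration takes no time and is no camera call; for the wrist camera it gives the pose at the moment of the call.
- job_done(): hands the job in, once; it reports no verdict.
Trained networks look in the newest picture that a camera, given by its name, has taken for a name from the list of things; names that differ only in an ending like _2 or _b are one class to them, and where a whole thing is asked for, a point or a joint stands for the part that bears it (a point fixed in the world has none). Each returns a list of dicts, best first, with "p" (0 to 1); they miss things now and then, are a little off and sometimes report something else, mostly with a low value. They report only what shows in the picture. A call takes as long as a camera call. They do not tell look-alikes from the thing itself.
- masks_of(camera, name): "region" (480x640 bool, what is visible of it) and "xy" ([column, row] as shares, 0 to 1, of the picture: columns of its width, rows of its height, amid what is visible of it).
- tip_of(camera, name): "xy" ([column, row] as shares, 0 to 1, of the picture: columns of its width, rows of its height: a listed point, or the origin of a listed thing).
The state is a dict: "time": time; "q": joint angles; "dq": joint speeds; "joint_efforts": joint torques, N m; "position": TCP position; "tcp_rot": TCP orientation; "contact_force": force on the tool from outside, world axes, zero at the start; "ft_torque": the same for the moment, N m; "width": finger opening in mm.
Only numpy, scipy, OpenCV 4.12 (cv2) and the standard library are available. Lean on these libraries where they do the work, as an engineer would, in place of code of your own. Each camera call takes 0.05 s, during which the arm holds its last target.

## Working session

There is one attempt and no reset: what is moved stays moved. The work goes in short steps, Python scripts to look and compute and a shell command to move; the robot and the scene stay as the last step left them, time stands still between calls to the robot, and variables do not carry over. Pictures are saved under pics/ and viewed, and the job is handed in when it is done.

```bash
mkdir -p pics; ls; python3 - <<'E'
from workcell import *
import cv2
s=observe();print({k:s[k] for k in ('time','position','tcp_rot','width','contact_force')})
for n in ("side","top","wrist"):
    p,d=snapshot(n);cv2.imwrite(f"pics/{n}0.png",p[:,:,::-1])
    c=get_calibration(n);print(n,c)
E
```

```text
pics
{'time': 0.0, 'position': array([149.88024487, 631.92802001, 249.33702727]), 'tcp_rot': array([ 1.16166589e-01,  9.93229336e-01, -8.97774412e-04, -5.31592824e-05]), 'width': 85.38516207708264, 'contact_force': array([0.24868639, 0.29995959, 0.16499188])}
side {'vertical_fov': 52.632096876397014, 'cx': 317.6246713671915, 'cy': 244.3514196926413, 'view': array([[-8.87596257e-01, -4.60452103e-01,  1.25198349e-02,
         4.52885231e+02],
       [ 3.56669723e-01, -6.69831458e-01,  6.51239223e-01,
        -3.37759772e+02],
       [-2.91478290e-01,  5.82502943e-01,  7.58769219e-01,
        -1.25902953e+03],
       [ 0.00000000e+00,  0.00000000e+00,  0.00000000e+00,
         1.00000000e+00]])}
top {'vertical_fov': 44.819259162893104, 'cx': 317.4716955667191, 'cy': 238.43385754492635, 'view': array([[-2.63619601e-02, -9.99533538e-01,  1.54192327e-02,
        -5.62680200e+01],
       [ 9.89035698e-01, -2.38368371e-02,  1.45740159e-01,
        -5.80272993e+02],
       [-1.45304631e-01,  1.90921678e-02,  9.89202736e-01,
        -1.33994669e+03],
       [ 0.00000000e+00,  0.00000000e+00,  0.00000000e+00,
         1.00000000e+00]])}
wrist {'vertical_fov': 66.19507601919842, 'cx': 316.58756704426946, 'cy': 237.43178299243286, 'view': array([[ 2.30540553e-01,  9.73061842e-01, -1.30543704e-03,
        -6.48631253e+02],
       [-9.38708504e-01,  2.22047732e-01, -2.63668634e-01,
         3.56702821e+01],
       [-2.56276017e-01,  6.20117376e-02,  9.64612434e-01,
        -3.79115321e+02],
       [ 0.00000000e+00,  0.00000000e+00,  0.00000000e+00,
         1.00000000e+00]])}
```

View pics/side0.png

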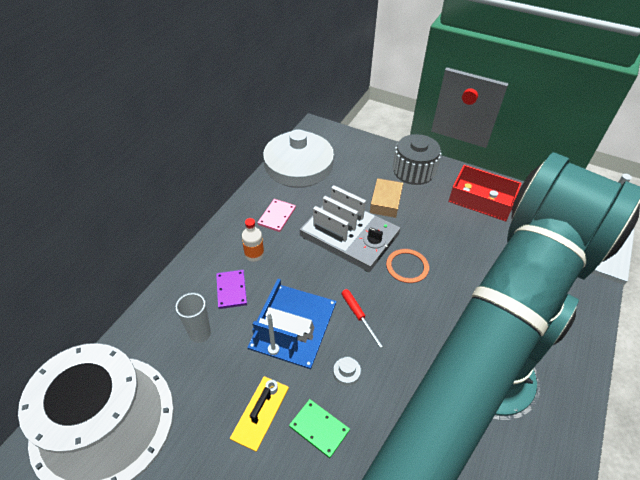

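View pics/top0.png

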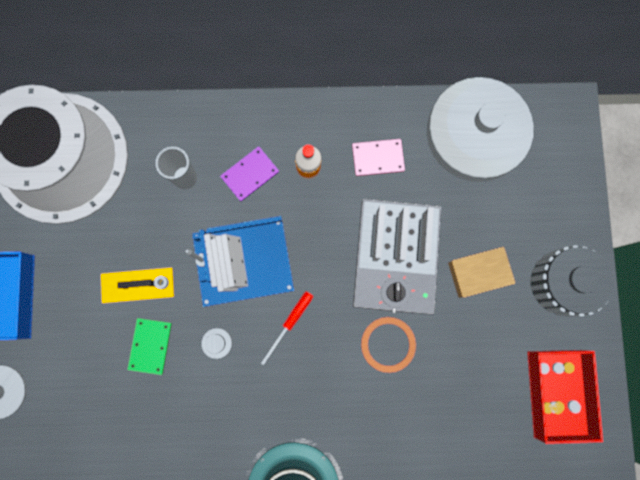

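View pics/wrist0.png

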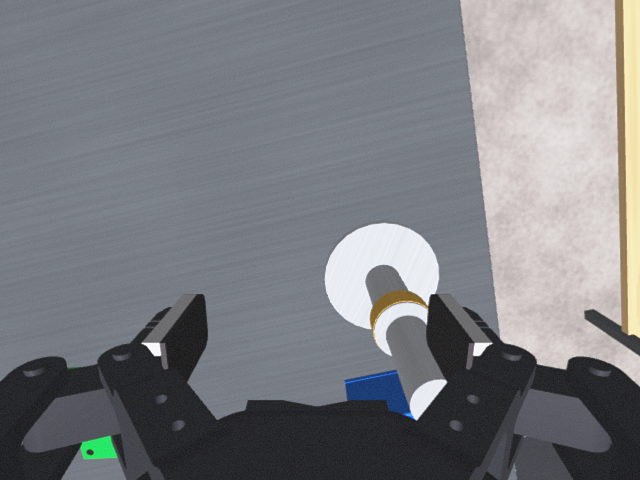

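The side and top pictures show the scene from both ends. In the top view the dryer is near (400,257) with three plates in its rack, its dial at (396,292), the carrier at (243,262) with its rod at (200,260), and the keeper at (137,285). Next I'll measure these.

```bash
cat > h.py <<'E'
from workcell import *
import numpy as np, cv2
from scipy.spatial.transform import Rotation as R
def K(c): return 240/np.tan(np.radians(c["vertical_fov"]/2))
def w2p(c,P):
    P=np.atleast_2d(P).astype(float); V=c["view"]; q=P@V[:3,:3].T+V[:3,3]; f=K(c)
    return np.c_[c["cx"]+f*q[:,0]/-q[:,2], c["cy"]-f*q[:,1]/-q[:,2]]
def cam2w(c,u,v,d):
    f=K(c);u,v,d=map(lambda a:np.asarray(a,float),(u,v,d))
    q=np.stack([(u-c["cx"])/f*d,-(v-c["cy"])/f*d,-d],-1)
    V=c["view"]; return (q-V[:3,3])@V[:3,:3]
def atz(c,u,v,z):
    a=cam2w(c,u,v,1.0);b=cam2w(c,u,v,1000.0); t=(z-a[...,2])/(b[...,2]-a[...,2]); return a+(b-a)*t[...,None]
def cloud(c,d):
    v,u=np.mgrid[:480,:640]; P=cam2w(c,u,v,d); P[d<=0]=np.nan; return P
E
python3 - <<'E'
from h import *
np.set_printoptions(precision=1,suppress=True)
for n in ("top","side"):
    p,d=snapshot(n);c=get_calibration(n);P=cloud(c,d)
    np.save(f"{n}_P.npy",P);cv2.imwrite(f"{n}_rgb.png",p[:,:,::-1])
    for t in ("carrier","dryer","keeper","rod_top","dial_grip","keeper_hole","keeper_grip","corner","plate_a","plate_e"):
        for r in tip_of(n,t)[:4]:
            u,v=np.array(r["xy"])*[640,480]; i,j=int(min(v,479)),int(min(u,639))
            print(n,t,round(r["p"],2),np.array([u,v]),"depthpt",P[i,j])
    m=d>0; print(n,"table z",np.nanmedian(P[...,2]))
E
```

```text
top carrier 0.7 [246.7 262.4] depthpt [530.7 103.    5.5]
top dryer 0.82 [397.2 259.7] depthpt [ 521.2 -252.5   77.7]
top keeper 0.81 [137.3 287.5] depthpt [476.9 364.6   5.2]
top rod_top 0.59 [190.1 253.1] depthpt [533.6 202.8 181.9]
top rod_top 0.32 [285.3 331.3] depthpt [363.2  11.4  11.1]
top rod_top 0.26 [249.1 260.7] depthpt [535.2  95.5   7. ]
top dial_grip 0.53 [396.4 292.1] depthpt [ 445.2 -246.3   80.3]
top keeper_hole 0.62 [167.7 285.2] depthpt [478.8 289.5  19.5]
top keeper_grip 0.63 [132.9 284.4] depthpt [480.6 361.7  55.3]
top keeper_grip 0.4 [420.1 238.7] depthpt [ 570.4 -310.5   66.8]
top corner 0.89 [208.8 235. ] depthpt [586.  180.7  88.5]
top corner 0.39 [475.7 272.4] depthpt [ 489.1 -440.    47.7]
top corner 0.27 [186.6 178.1] depthpt [718.6 229.6  98.7]
top plate_a 0.78 [233.3 265.6] depthpt [516.4 124.9  80. ]
top plate_a 0.78 [401.6 240.2] depthpt [ 559.5 -257.2  118.2]
top plate_a 0.74 [130.1 340.7] depthpt [351.8 379.3   3.5]
top plate_a 0.7 [240.1 259.5] depthpt [535.7 114.8  28.3]
top plate_e 0.78 [233.3 265.6] depthpt [516.4 124.9  80. ]
top plate_e 0.78 [
[... 813 characters left out ...]
r_grip 0.64 [257.  256.5] depthpt [734.1 -32.1  29.4]
side keeper_grip 0.52 [293.4 322.4] depthpt [505.7 149.3  87.4]
side corner 0.98 [255.  336.9] depthpt [583.8 218.   58.2]
side plate_a 0.94 [337.9 222.2] depthpt [ 550.4 -200.   114.1]
side plate_a 0.92 [218.1 290.5] depthpt [775.7 116.8  10.4]
side plate_a 0.76 [295.2 326.2] depthpt [495.3 157.4  87.5]
side plate_a 0.76 [285.3 219.4] depthpt [ 747.7 -223.6    7.6]
side plate_e 0.94 [337.9 222.2] depthpt [ 550.4 -200.   114.1]
side plate_e 0.92 [218.1 290.5] depthpt [775.7 116.8  10.4]
side plate_e 0.76 [295.2 326.2] depthpt [495.3 157.4  87.5]
side plate_e 0.76 [285.3 219.4] depthpt [ 747.7 -223.6    7.6]
side table z 16.014548612450053
```

```bash
python3 - <<'E'
from h import *
np.set_printoptions(precision=1,suppress=True)
P=np.load("top_P.npy");img=cv2.imread("top_rgb.png");hsv=cv2.cvtColor(img,cv2.COLOR_BGR2HSV)
X,Y,Z=P[...,0],P[...,1],P[...,2]
def rect(m,name):
    pts=np.c_[X[m],Y[m]].astype(np.float32); r=cv2.minAreaRect(pts); print(name,m.sum(),r,"medz",np.median(Z[m])); print(cv2.boxPoints(r))
blue=(hsv[...,0]>95)&(hsv[...,0]<125)&(hsv[...,1]>150)
near=(abs(X-530)<180)&(abs(Y-110)<170)
rect(blue&near&(Z<25),"tray")
rect(blue&near&(Z>80),"backstop top")
rect(near&(Z>110),"rod"); 
d=(abs(X-520)<160)&(abs(Y+250)<140)
rect(d&(Z>30)&(Z<50),"dryer")
m=(d&(Z>105)).astype(np.uint8);n,l,st,ce=cv2.connectedComponentsWithStats(m)
for i in range(1,n):
    if st[i,4]>20: rect(l==i,f"pl{i}")
rect(d&(X<480)&(Z>74),"dialbar")
y=(hsv[...,0]>22)&(hsv[...,0]<35)&(hsv[...,1]>150)&(abs(X-477)<100)&(abs(Y-360)<150)
rect(y&(Z<20),"keeper")
E
python3 - <<'E'
import cv2
i=cv2.imread("top_rgb.png")
a=cv2.resize(i[205:315,90:300],None,fx=3.8,fy=3.8,interpolation=cv2.INTER_CUBIC);cv2.imwrite("pics/za.png",a)
a=cv2.resize(i[190:320,345:450],None,fx=4.5,fy=4.5,interpolation=cv2.INTER_CUBIC);cv2.imwrite("pics/zb.png",a)
E
```

```text
tray 3912 ((531.4163818359375, 110.92896270751953), (178.9839630126953, 218.78106689453125), 8.192544937133789) medz 10.300530800169085
[[427.2 206.5]
 [458.4 -10.1]
 [635.6  15.4]
 [604.4 232. ]]
backstop top 156 ((539.102294921875, 189.14749145507812), (117.80628204345703, 9.123919486999512), 6.942377090454102) medz 88.12858154675394
[[480.1 186.6]
 [481.2 177.5]
 [598.1 191.7]
 [597.  200.8]]
rod 84 ((622.0966186523438, 227.9152374267578), (186.6738739013672, 17.24518394470215), 15.865803718566895) medz 146.34498806955793
[[530.  210.7]
 [534.7 194.1]
 [714.2 245.1]
 [709.5 261.7]]
dryer 6430 ((531.1592407226562, -278.5789794921875), (227.90451049804688, 262.4911193847656), 83.32916259765625) medz 41.01209267786797
[[ 387.6 -376.5]
 [ 648.3 -407. ]
 [ 674.8 -180.6]
 [ 414.  -150.2]]
pl1 320 ((581.2392578125, -210.37850952148438), (12.583474159240723, 120.525634765625), 83.19613647460938) medz 119.8190438338815
[[ 520.7 -209.5]
 [ 640.3 -223.8]
 [ 641.8 -211.3]
 [ 522.1 -197. ]]
pl2 331 ((575.093017578125, -264.8670654296875), (13.664993286132812, 120.57382202148438), 83.01799011230469) medz 119.88515372335877
[[ 514.4 -264.3]
 [ 634.1 -279. ]
 [ 635.8 -265.4]
 [ 516.1 -250.8]]
pl3 348 ((573.4076538085938, -320.1608581542969), (14.166298866271973, 120.57012939453125), 82.65373229980469) medz 119.62119377946601
[[ 512.7 -319.5]
 [ 632.3 -334.9]
 [ 634.1 -320.8]
 [ 514.5 -305.4]]
dialbar 126 ((446.2365417480469, -248.8831024169922), (14.163064002990723, 43.094486236572266), 87.17662811279297) medz 83.47788412252547
[[ 424.4 -254.9]
 [ 467.4 -257. ]
 [ 468.1 -242.9]
 [ 425.1 -240.7]]
keeper 1691 ((482.05303955078125, 365.1148681640625), (72.14447784423828, 174.64305114746094), 3.1526453495025635) medz 8.35100700433662
[[441.2 450.3]
 [450.8 275.9]
 [522.9 279.9]
 [513.3 454.3]]
```

View pics/za.png

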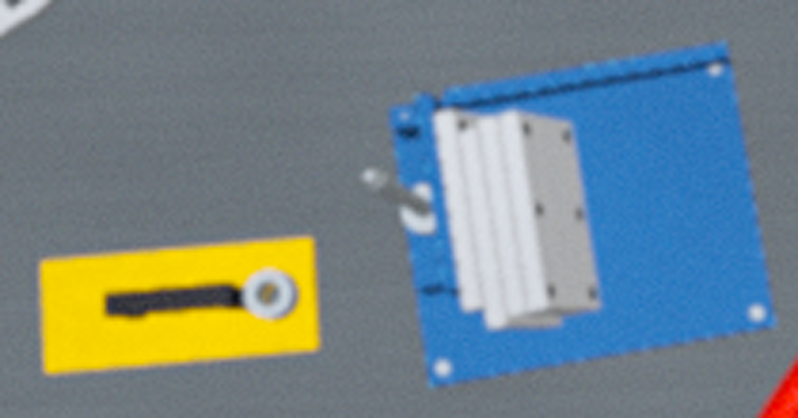

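View pics/zb.png

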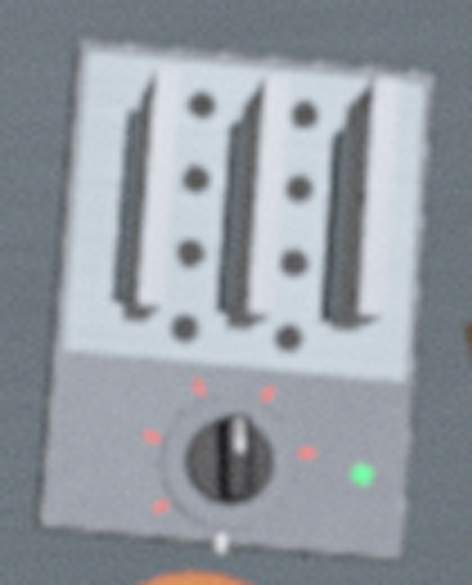

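Measured: carrier origin ≈ (538,102) at yaw +8.2°, dryer yaw ≈ −7° with three plates (tops at z≈120), and dial at (446,−249) with its pointer about 176° clockwise of the off tick. The keeper is at (482,365), yaw ≈ −177°. The sizes match the description. The dial comes first.

```bash
cat >> h.py <<'E'
def st():
    s=observe(); Rm=R.from_quat(s["tcp_rot"]).as_matrix(); y=Rm[:,1]
    yaw=np.degrees(np.arctan2(y[1],y[0])); tilt=np.degrees(np.arccos(-Rm[2,2]))
    return s,Rm,yaw,tilt
def rep():
    s,Rm,yaw,tilt=st(); np.set_printoptions(precision=2,suppress=True)
    print("t %.1f pos %s yaw %.2f tilt %.2f w %.1f F %s q %s"%(s["time"],s["position"],yaw,tilt,s["width"],s["contact_force"],s["q"]))
def plan(x,y,z,yaw=None):
    s,Rm,yw,t=st(); d=Rm.T@(np.array([x,y,z])-s["position"]); n=np.linalg.norm(d)
    print("shift tool cm",np.round(d/10,2),"min rows",n/50)
    if yaw is not None:
        a=(yw-yaw+180)%360-180; a2=a-360*np.sign(a)
        print("turn about tool z deg",round(a,2),"or",round(a2,2),"rows",abs(a)/8.59)
    # leveling rotation (tool frame) to point straight down
    ax=np.cross(Rm[:,2],[0,0,-1]); print("level rotvec tool deg",np.round(np.degrees(Rm.T@ax),2))
E
python3 - <<'E'
from h import *
rep();plan(480,300,250,-92.8)
c=get_calibration("wrist");V=c["view"];C=-V[:3,:3].T@V[:3,3];s,Rm,yw,t=st();print("cam in tool",Rm.T@(C-s["position"]), Rm.T@(-V[2,:3]))
E
```

```text
t 1.2 pos [150.02 632.47 250.28] yaw 76.66 tilt 0.00 w 85.4 F [-0.5  -0.31  0.64] q [-1.38  0.47 -0.01  1.6   0.01  1.07 -0.06]
shift tool cm [-39.78 -24.73   0.03] min rows 9.368527544688956
turn about tool z deg 169.46 or -190.54 rows 19.727080564305254
level rotvec tool deg [0. 0. 0.]
cam in tool [  65.72   -0.68 -124.73] [-0.26  0.    0.96]
```

```bash
python3 -m pendant '[[0,-3.31,-2.06,0,0,0,0],[0,-3.31,-2.06,0,0,0,0],[0,-3.31,-2.06,0,0,0,0],[0,-3.31,-2.06,0,0,0,0],[0,-3.31,-2.06,0,0,0,0],[0,-3.31,-2.06,0,0,0,0],[0,-3.31,-2.06,0,0,0,0],[0,-3.31,-2.06,0,0,0,0],[0,-3.31,-2.06,0,0,0,0],[0,-3.31,-2.06,0,0,0,0],[0,-3.31,-2.06,0,0,0,0],[0,-3.31,-2.06,0,0,0,0],[0,0,0,0,0,0,8]]' 60; python3 -c "
from h import *
rep();plan(446,-249,250,-92.8)"
```

```text
time: 2.55
position: [484.0, 294.5, 250.7]
tcp_rot: [0.191, 0.982, -0.001, 0.002]
contact_force: [-0.0, 0.3, 0.0]
width: 42.7
t 2.5 pos [483.97 294.53 250.71] yaw 67.99 tilt 0.19 w 42.7 F [-0.03  0.26  0.05] q [-0.76  0.32  0.19  1.82 -0.07  1.    0.64]
shift tool cm [-16.85 -51.81   0.16] min rows 10.89709444937859
turn about tool z deg 160.79 or -199.21 rows 18.718377439427908
level rotvec tool deg [-0.04  0.19 -0.  ]
```

```bash
python3 -m pendant '[[0,-1.4,-4.32,0,0,0,0],[0,-1.4,-4.32,0,0,0,0],[0,-1.4,-4.32,0,0,0,0],[0,-1.4,-4.32,0,0,0,0],[0,-1.4,-4.32,0,0,0,0],[0,-1.4,-4.32,0,0,0,0],[0,-1.4,-4.32,0,0,0,0],[0,-1.4,-4.32,0,0,0,0],[0,-1.4,-4.32,0,0,0,0],[0,-1.4,-4.32,0,0,0,0],[0,-1.4,-4.32,0,0,0,0],[0,-1.4,-4.32,0,0,0,0]]'; python3 -m pendant '[[-0.3,0,0,0,0,0,8.04],[-0.3,0,0,0,0,0,8.04],[-0.3,0,0,0,0,0,8.04],[-0.3,0,0,0,0,0,8.04],[-0.3,0,0,0,0,0,8.04],[-0.3,0,0,0,0,0,8.04],[-0.3,0,0,0,0,0,8.04],[-0.3,0,0,0,0,0,8.04],[-0.3,0,0,0,0,0,8.04],[-0.3,0,0,0,0,0,8.04],[-0.3,0,0,0,0,0,8.04],[-0.3,0,0,0,0,0,8.04],[-0.3,0,0,0,0,0,8.04],[-0.3,0,0,0,0,0,8.04],[-0.3,0,0,0,0,0,8.04],[-0.3,0,0,0,0,0,8.04],[-0.3,0,0,0,0,0,8.04],[-0.3,0,0,0,0,0,8.04],[-0.3,0,0,0,0,0,8.04],[-0.3,0,0,0,0,0,8.04]]'; python3 - <<'E'
from h import *
rep();plan(446,-249,250,-92.8)
c=get_calibration("wrist");p,d=snapshot("wrist");cv2.imwrite("pics/w1.png",p[:,:,::-1]);P=cloud(c,d)
for n in("dial_grip","dryer","plate_e"):
    for r in tip_of("wrist",n)[:4]:
        u,v=np.array(r["xy"])*[640,480];print(n,r["p"],u,v,P[int(v),int(u)])
np.savez("w1.npz",P=P,p=p)
E
```

```text
time: 3.75
position: [447.1, -245.5, 250.7]
tcp_rot: [0.185, 0.983, 0.0, 0.001]
contact_force: [1.8, 1.0, 0.6]
width: 42.8
time: 5.75
position: [447.4, -243.6, 250.5]
tcp_rot: [1.0, -0.021, 0.0, -0.0]
contact_force: [-0.2, 0.1, -0.9]
width: 30.0
t 5.8 pos [ 447.4  -243.56  250.46] yaw -92.45 tilt 0.04 w 30.0 F [-0.21  0.06 -0.94] q [-0.46  0.37  1.12  1.99 -0.39  1.02 -0.78]
shift tool cm [-0.12  0.55  0.05] min rows 0.11273824128248981
turn about tool z deg 0.35 or -359.65 rows 0.04074875689520044
level rotvec tool deg [-0.02 -0.03 -0.  ]
dial_grip 0.72 327.48800000000006 222.576 [ 447.92 -252.82   84.12]
dial_grip 0.2 531.712 151.2 [ 494.87 -433.84   44.94]
dryer 0.66 333.12 115.92 [ 528.11 -258.54  122.06]
plate_e 0.63 400.384 59.711999999999996 [ 570.06 -314.14   64.04]
plate_e 0.63 336.89599999999996 61.104 [ 560.7  -261.54  120.08]
plate_e 0.57 270.272 52.8 [ 575.12 -216.2    84.11]
```

View pics/w1.png

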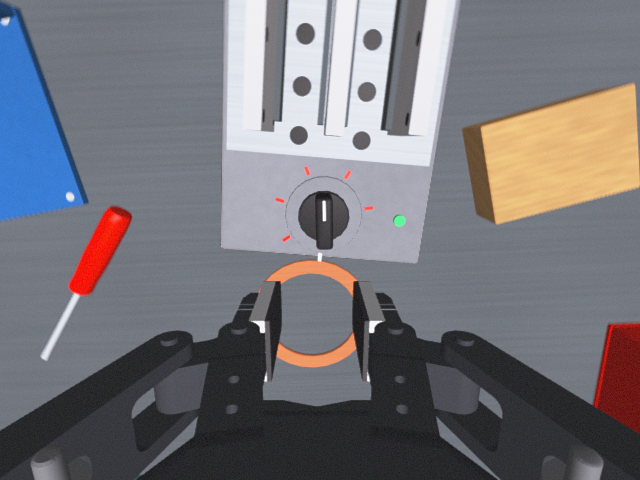

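The wrist picture shows the dial bar at about (325,220) with its pointer at the top, the white off tick at (320,257), and the rack above it. Now I'll fit the bar.

```bash
python3 - <<'E'
from h import *
f=np.load("w1.npz");P=f["P"];X,Y,Z=P[...,0],P[...,1],P[...,2]
m=(abs(X-447)<35)&(abs(Y+250)<35)&(Z>77)&(Z<95); v,u=np.where(m);print(u.min(),u.max(),v.min(),v.max(),np.median(Z[m]))
r=cv2.minAreaRect(np.c_[X[m],Y[m]].astype(np.float32));print(r)
for yc,nm in((-215,1),(-268,2),(-322,3)):
    m=(X>500)&(X<660)&(abs(Y-yc)<18)&(Z>112);print(nm,m.sum(),cv2.minAreaRect(np.c_[X[m],Y[m]].astype(np.float32)),np.median(Z[m]))
rep();plan(446.5,-249.5,77)
E
```

```text
315 332 197 249 84.81038971333847
((446.29302978515625, -249.99781799316406), (13.829598426818848, 43.73234176635742), 88.05966186523438)
1 2745 ((560.3536376953125, -208.60325622558594), (12.497325897216797, 79.05838775634766), 83.26624298095703) 120.99670671456624
2 2606 ((555.0507202148438, -263.12945556640625), (12.28918743133545, 79.63574981689453), 83.18597412109375) 121.08798065618794
3 2999 ((553.6138916015625, -318.27825927734375), (12.87850284576416, 80.47016906738281), 83.35552978515625) 120.95010340924792
t 6.0 pos [ 447.38 -243.54  250.3 ] yaw -91.93 tilt 0.01 w 30.1 F [-0.11  1.18 -0.31] q [-0.46  0.37  1.11  1.99 -0.39  1.02 -0.77]
shift tool cm [-0.07  0.6  17.33] min rows 3.468135127484716
level rotvec tool deg [ 0.01 -0.    0.  ]
```

```bash
python3 -m pendant '[[-0.3,-0.1,0.64,1.3,0,0,0],[-0.3,0,0,4,0,0,0],[-0.3,0,0,4,0,0,0],[-0.3,0,0,4,0,0,0],[-0.3,0,0,2,0,0,0],[-0.3,0,0,2,0,0,0],[-0.3,0,0,0,0,0,0],[-1,0,0,0,0,0,0],[-1,0,0,0,0,0,0],[-1,0,0,0,0,0,0],[-1,0,0,0,0,0,0],[-1,0,0,0,0,0,0]]' 60; python3 -c "
from h import *
rep();plan(446.3,-250,77)"
```

```text
time: 7.15
position: [446.3, -249.7, 77.9]
tcp_rot: [1.0, -0.018, 0.0, -0.0]
contact_force: [-2.0, 4.0, 5.1]
width: 12.8
t 7.2 pos [ 446.28 -249.7    77.93] yaw -92.10 tilt 0.07 w 12.8 F [-2.03  4.    5.13] q [-0.19  0.63  0.82  2.1  -0.72  0.72 -0.51]
shift tool cm [0.   0.03 0.09] min rows 0.019443517647643613
level rotvec tool deg [-0.05 -0.04  0.  ]
```

```bash
python3 -m pendant '[[-1,0,0,0,0,0,-8],[-1,0,0,0,0,0,-8],[-1,0,0,0,0,0,-8],[-1,0,0,0,0,0,-8],[-1,0,0,0,0,0,-8],[-1,0,0,0,0,0,-8],[-1,0,0,0,0,0,-8],[-1,0,0,0,0,0,-8],[-1,0,0,0,0,0,-8],[-1,0,0,0,0,0,-8]]'; python3 -c "
from h import *
rep();print(observe()['ft_torque'])"
```

```text
time: 8.15
position: [445.9, -248.9, 77.9]
tcp_rot: [0.776, 0.631, 0.001, -0.001]
contact_force: [-3.4, 6.0, 6.1]
width: 12.7
t 8.2 pos [ 445.87 -248.93   77.93] yaw -11.80 tilt 0.14 w 12.7 F [-3.4   5.99  6.14] q [ 0.07  0.53  0.46  2.08 -0.4   0.62  0.6 ]
[ 1.2   0.64 -0.03]
```

```bash
python3 -m pendant '[[-1,0,0,0,0,0,-8],[-1,0,0,0,0,0,-8],[-1,0,0,0,0,0,-8],[-1,0,0,0,0,0,-8],[-1,0,0,0,0,0,-8],[-1,0,0,0,0,0,-8],[-1,0,0,0,0,0,-8],[-1,0,0,0,0,0,-8],[-1,0,0,0,0,0,-8],[-1,0,0,0,0,0,-8],[-1,0,0,0,0,0,-4]]'; python3 -c "
from h import *
rep();print(observe()['ft_torque'])"
python3 -m pendant '[[-1,0,0,0,0,0,-4],[-1,0,0,0,0,0,-3],[-1,0,0,0,0,0,-3],[-1,0,0,0,0,0,-2]]'; python3 -c "
from h import *
rep();print(observe()['ft_torque'])"
```

```text
time: 9.25
position: [445.0, -249.3, 77.9]
tcp_rot: [0.156, 0.988, 0.001, -0.001]
contact_force: [-5.4, 5.0, 9.1]
width: 12.8
t 9.2 pos [ 444.98 -249.28   77.89] yaw 72.07 tilt 0.15 w 12.8 F [-5.36  5.02  9.14] q [ 0.38  0.49  0.08  2.06 -0.07  0.59  1.77]
[ 1.25  1.11 -0.01]
time: 9.65
position: [444.9, -249.4, 77.9]
tcp_rot: [0.053, 0.999, 0.001, -0.001]
contact_force: [-6.1, 4.8, 10.3]
width: 13.0
t 9.7 pos [ 444.92 -249.39   77.89] yaw 83.89 tilt 0.15 w 13.0 F [-6.13  4.85 10.29] q [ 0.42  0.49  0.03  2.06 -0.02  0.59  1.93]
[ 1.19  1.08 -0.6 ]
```

```bash
python3 -m pendant '[[-1,0,0,0,0,0,-2],[-1,0,0,0,0,0,0],[-0.3,0,0,0,0,0,0],[-0.3,0,0,0,0,0,0],[-0.3,0,0,0,0,0,0],[-0.3,0,0,-4,0,0,0],[-0.3,0,0,-4,0,0,0],[-0.3,0,0,-4,0,0,0],[-0.3,0,0,-4,0,0,0]]'; python3 - <<'E'
from h import *
rep()
for n in ("top","wrist"):
    c=get_calibration(n);p,d=snapshot(n);P=cloud(c,d);X,Y,Z=P[...,0],P[...,1],P[...,2]
    np.savez(n+"2.npz",P=P,p=p);cv2.imwrite(f"pics/{n}2.png",p[:,:,::-1])
    m=(abs(X-447)<35)&(abs(Y+250)<35)&(Z>77)&(Z<95)
    if m.sum()>5:print(n,m.sum(),cv2.minAreaRect(np.c_[X[m],Y[m]].astype(np.float32)))
E
```

```text
time: 10.55
position: [445.9, -250.3, 238.9]
tcp_rot: [0.036, 0.999, -0.0, 0.0]
contact_force: [1.2, 0.4, 0.6]
width: 30.3
t 10.6 pos [ 445.95 -250.3   238.92] yaw 85.86 tilt 0.04 w 30.3 F [1.16 0.38 0.57] q [ 0.42  0.25  0.03  1.95 -0.01  0.94  1.95]
top 62 ((439.33416748046875, -248.09706115722656), (14.101374626159668, 25.2261905670166), 89.51873016357422)
wrist 935 ((446.1371765136719, -250.31594848632812), (14.009004592895508, 43.62703323364258), 83.20884704589844)
```

View pics/wrist2.png

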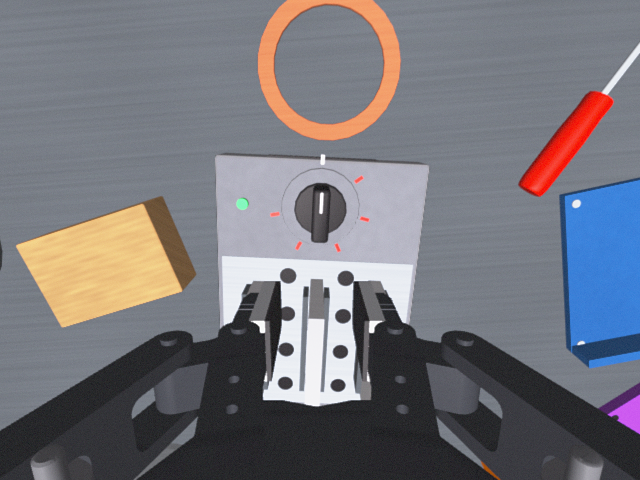

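View pics/top2.png

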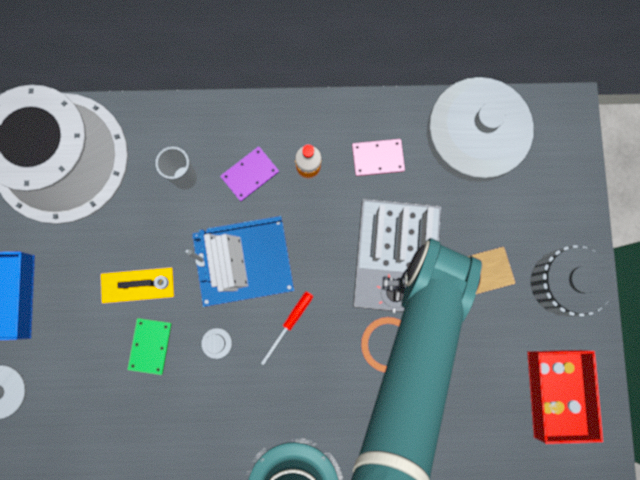

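The dial bar now lies at −6.8°, which is the dryer's own angle, with its pointer at the white tick, so it is off. Next is the first plate, the one nearest the carrier at (581,−211).

```bash
python3 -c "
from h import *
rep();plan(581,-211,170,83.25)"
```

```text
t 10.7 pos [ 449.11 -251.88  242.91] yaw 85.85 tilt 0.66 w 29.8 F [ 0.59  0.47 -0.15] q [ 0.42  0.24  0.03  1.95 -0.01  0.94  1.95]
shift tool cm [-12.78   5.06   7.41] min rows 3.1228925995664283
turn about tool z deg 2.6 or -357.4 rows 0.30282107268306
level rotvec tool deg [-0.25  0.61  0.  ]
```

```bash
python3 -m pendant '[[-0.3,0,0,0,0,0,2.6],[-0.3,-3.2,1.2,0,0,0,0],[-0.3,-3.2,1.2,0,0,0,0],[-0.3,-3.2,1.2,0,0,0,0],[-0.3,-3.2,1.2,0,0,0,0],[-0.3,0,0,2.3,0,0,0],[-0.3,0,0,2.3,0,0,0],[-0.3,0,0,2.3,0,0,0],[-0.3,0,0,0,0,0,0],[-0.3,0,0,0,0,0,0]]'; python3 - <<'E'
from h import *
rep();plan(581,-211,101,83.25)
c=get_calibration("wrist");p,d=snapshot("wrist");cv2.imwrite("pics/w3.png",p[:,:,::-1]);P=cloud(c,d);X,Y,Z=P[...,0],P[...,1],P[...,2]
rep();plan(581,-211,101,83.25)
m=(X>490)&(X<660)&(abs(Y+209)<22)&(Z>112)&(Z<126);print(m.sum(),cv2.minAreaRect(np.c_[X[m],Y[m]].astype(np.float32)),np.median(Z[m]))
E
```

```text
time: 11.65
position: [578.7, -217.5, 167.9]
tcp_rot: [0.059, 0.998, 0.0, -0.0]
contact_force: [0.3, -0.3, -0.0]
width: 30.0
t 11.7 pos [ 578.68 -217.53  167.93] yaw 83.26 tilt 0.05 w 30.0 F [ 0.26 -0.27 -0.04] q [ 0.3   0.51  0.01  1.75 -0.    0.89  1.76]
shift tool cm [-0.16  0.68  6.69] min rows 1.3458097071459727
turn about tool z deg 0.01 or -359.99 rows 0.0006868417723037248
level rotvec tool deg [ 0.   -0.05 -0.  ]
t 11.7 pos [ 579.29 -217.7   168.94] yaw 83.26 tilt 0.07 w 30.2 F [-0.18 -0.32  0.39] q [ 0.3   0.5   0.01  1.75 -0.    0.89  1.76]
shift tool cm [-0.08  0.69  6.79] min rows 1.3659184416627252
turn about tool z deg 0.01 or -359.99 rows 0.001117169118837451
level rotvec tool deg [-0.02  0.06  0.  ]
5577 ((580.9761352539062, -210.97561645507812), (12.207995414733887, 120.41703033447266), 83.13372802734375) 121.07482986384012
```

View pics/w3.png

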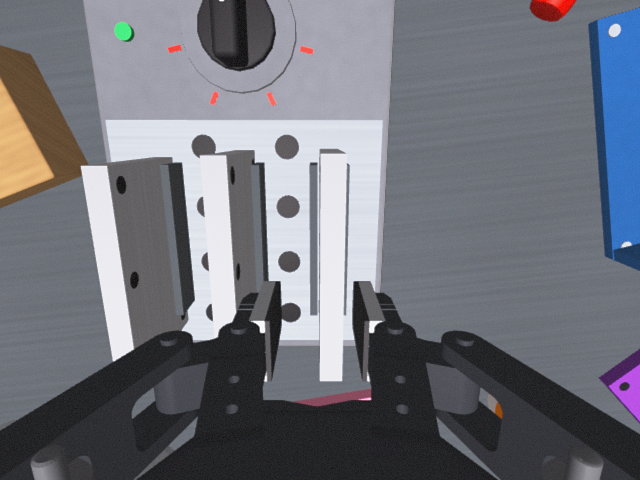

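```bash
python3 -m pendant '[[-0.3,-0.1,0.68,0,0,0,0],[-0.3,0,0,2.3,0,0,0],[-0.3,0,0,2.3,0,0,0],[-0.3,0,0,2.2,0,0,0],[-0.3,0,0,0,0,0,0],[-1,0,0,0,0,0,0],[-1,0,0,0,0,0,0],[-1,0,0,0,0,0,0],[-1,0,0,0,0,0,0],[-1,0,0,0,0,0,0]]' 70;python3 -c "
from h import *
rep()"; python3 -m pendant '[[-1,0,0,-1,0,0,0],[-1,0,0,-2,0,0,0],[-1,0,0,-2.5,0,0,0],[-1,0,0,-2.5,0,0,0],[-1,0,0,0,0,0,0]]'; python3 -c "
from h import *
rep()
O=np.array([537.8,101.7]);a=np.radians(8.2);
def C(x,y): return O+np.array([x*np.cos(a)-y*np.sin(a),x*np.sin(a)+y*np.cos(a)])
print(C(8,-25),C(0,-25));plan(*C(8,-25),175,98.2)"
```

```text
time: 12.7
position: [581.5, -211.0, 101.9]
tcp_rot: [0.059, 0.998, -0.0, 0.001]
contact_force: [-0.5, 0.6, 5.9]
width: 11.1
t 12.7 pos [ 581.53 -210.97  101.86] yaw 83.26 tilt 0.15 w 11.1 F [-0.49  0.56  5.87] q [ 0.29  0.59  0.    1.79 -0.    0.76  1.75]
time: 13.2
position: [582.4, -211.6, 184.1]
tcp_rot: [0.059, 0.998, -0.001, 0.003]
contact_force: [1.2, -0.6, -3.0]
width: 10.8
t 13.2 pos [ 582.44 -211.55  184.07] yaw 83.24 tilt 0.38 w 10.8 F [ 1.16 -0.64 -3.  ] q [ 0.29  0.48  0.01  1.74 -0.    0.91  1.75]
[549.28  78.1 ] [541.37  76.96]
shift tool cm [ 6.71 28.37  0.83] min rows 5.833643499508436
turn about tool z deg -14.96 or 345.04 rows 1.7411863274760722
level rotvec tool deg [-0.07  0.37 -0.  ]
```

```bash
python3 -m pendant '[[-1,0.84,3.5,0,0,0,0],[-1,0.84,3.5,0,0,0,0],[-1,0.84,3.5,0,0,0,0],[-1,0.84,3.5,0,0,0,0],[-1,0.84,3.5,0,0,0,0],[-1,0.84,3.5,0,0,0,0],[-1,0.84,3.5,0,0,0,0],[-1,0.84,3.5,0,0,0,0],[-1,0,0,0,0,0,-7.5],[-1,0,0,0,0,0,-7.5],[-1,0,0,0,0,0,0],[-1,0,0,0,0,0,0]]'; python3 - <<'E'
from h import *
rep()
c=get_calibration("wrist");p,d=snapshot("wrist");cv2.imwrite("pics/w4.png",p[:,:,::-1]);P=cloud(c,d);X,Y,Z=P[...,0],P[...,1],P[...,2]
np.savez("w4.npz",P=P,p=p)
rep()
c=get_calibration("top");p,d=snapshot("top");cv2.imwrite("pics/t4.png",p[:,:,::-1]);
p,d=snapshot("side");cv2.imwrite("pics/s4.png",cv2.resize(p[260:380,220:350,::-1],None,fx=5,fy=5))
E
```

```text
time: 14.4
position: [546.2, 74.7, 179.5]
tcp_rot: [-0.07, 0.998, -0.0, -0.001]
contact_force: [-0.7, -0.6, -3.1]
width: 11.3
t 14.4 pos [546.15  74.65 179.53] yaw 98.04 tilt 0.08 w 11.3 F [-0.67 -0.64 -3.08] q [-0.09  0.4  -0.13  1.9   0.07  0.85  1.46]
t 14.4 pos [546.29  74.6  179.69] yaw 98.06 tilt 0.06 w 11.1 F [ 0.01 -0.25 -3.13] q [-0.09  0.4  -0.13  1.9   0.07  0.85  1.46]
```

View pics/w4.png

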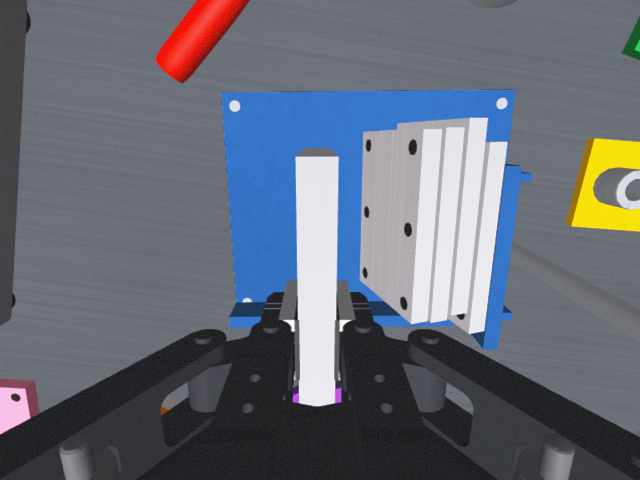

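View pics/s4.png

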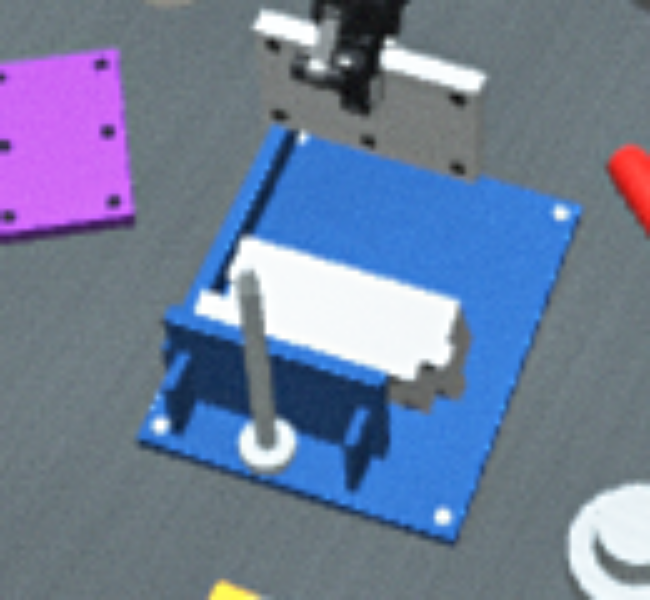

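```bash
cat >> h.py <<'E'
O=np.array([537.8,101.7]); A=np.radians(8.2)
def C(x,y): return O+np.array([x*np.cos(A)-y*np.sin(A),x*np.sin(A)+y*np.cos(A)])
def toC(X,Y):
    dx,dy=X-O[0],Y-O[1]; return dx*np.cos(A)+dy*np.sin(A), -dx*np.sin(A)+dy*np.cos(A)
E
python3 - <<'E'
from h import *
f=np.load("w4.npz");P=f["P"];img=f["p"];X,Y,Z=P[...,0],P[...,1],P[...,2]
hsv=cv2.cvtColor(img,cv2.COLOR_RGB2HSV)
blue=(hsv[...,0]>95)&(hsv[...,0]<125)&(hsv[...,1]>150)
x,y=toC(X,Y)
print("floor z",np.median(Z[blue&(Z<20)]))
m=blue&(Z>5)&(Z<16)&(Y>-30);print("tray x min,ymin pct",np.percentile(x[m],[0.2,1]),np.percentile(y[m],[0.2,1]))
# edge x=-95: per y
e=[];
for yy in range(-90,60,10):
    k=m&(abs(y-yy)<3); e.append((yy,np.min(x[k])))
e=np.array(e);print("x-edge slope deg",np.degrees(np.polyfit(e[:,0],e[:,1],1)[0]),e[:,1].mean())
e=[]
for xx in range(-90,50,10):
    k=m&(abs(x-xx)<3); e.append((xx,np.min(y[k])))
e=np.array(e);print("y-edge slope",np.degrees(np.polyfit(e[:,0],e[:,1],1)[0]),e[:,1].mean(),e[:,1])
# backstop face/top
k=blue&(Z>84)&(Z<95);print("backstop top",k.sum(),cv2.minAreaRect(np.c_[x[k],y[k]].astype(np.float32)),np.median(Z[k]))
k=(~blue)&(y>-15)&(y<90)&(x>-80)&(x<85)&(Z>14)&(Z<120)
for z0 in (15,20,30,40,50,60,70,80,86,90,94):
    kk=k&(abs(Z-z0)<3)
    if kk.sum()>10: print(z0,kk.sum(),"x",np.percentile(x[kk],[1,99]),"y",np.percentile(y[kk],[1,50,99]))
E
```

```text
floor z 11.124413993277484
tray x min,ymin pct [-95.11989195 -94.27815679] [-99.4215771  -98.47194057]
x-edge slope deg -0.23854981366593248 -94.54212514683675
y-edge slope 0.4921552776434165 -99.50604770350162 [-100.2734328   -99.71069269  -99.6098486   -99.7328645   -99.83315017
  -99.83241345  -99.35781805  -99.58510851  -99.54177245  -99.48256608
  -99.47216431  -99.17557816  -98.89224633  -98.58501176]
backstop top 2925 ((13.929840087890625, 85.12970733642578), (119.3394546508789, 10.772682189941406), 0.16612008213996887) 89.05309411714511
15 294 x [-70.97648056  74.66383222] y [ 6.28976324  7.13288331 32.42236758]
20 538 x [-70.8679983   74.55645498] y [ 6.76056783  8.22401265 34.00283309]
30 627 x [-71.10404537  74.47679519] y [ 9.85808088 11.48737404 37.19413035]
40 744 x [-70.83727106  84.34814945] y [13.11355194 14.78244169 70.31712418]
50 746 x [-71.01450687  52.30192228] y [16.41225034 17.89962018 43.45463263]
60 858 x [-70.74050308  52.24007325] y [19.58206653 21.08582895 46.49283266]
70 976 x [-70.8731086   60.42893676] y [22.71741052 24.29593723 63.34103935]
80 1156 x [-70.68767102  63.02965815] y [25.93981693 27.53999391 80.65108207]
86 8548 x [-68.98059234  57.98165861] y [28.30320481 53.76677413 80.45407761]
90 15743 x [-67.91939266  56.30195832] y [29.83338958 54.89594166 79.99650202]
94 929 x [-68.88836206  54.7172947 ] y [30.33985868 55.68611157 71.14576191]
```

```bash
sed -i 's/radians(8.2)/radians(8.5)/' h.py; python3 - <<'E'
from h import *
rep();f=np.load("w4.npz");P=f["P"];X,Y,Z=P[...,0],P[...,1],P[...,2]
m=(Z>185)&(Z<210)&(abs(X-546)<90)&(abs(Y-75)<30);print("held top",np.median(Z[m]),cv2.minAreaRect(np.c_[X[m],Y[m]].astype(np.float32)))
print(toC(*observe()["position"][:2]));plan(*C(8,-10),74,98.5)
E
```

```text
t 14.6 pos [546.53  74.73 180.  ] yaw 98.12 tilt 0.03 w 11.0 F [-0.49  0.08 -2.52] q [-0.09  0.4  -0.13  1.9   0.07  0.85  1.46]
held top 198.9458524298618 ((528.2604370117188, 68.84039306640625), (77.18440246582031, 55.48482131958008), 37.4308967590332)
(np.float64(4.647972370915943), np.float64(-27.964951644450498))
shift tool cm [-0.33  1.8  10.6 ] min rows 2.151215550626385
turn about tool z deg -0.38 or 359.62 rows 0.043966752990420896
level rotvec tool deg [-0.01 -0.03 -0.  ]
```

```bash
python3 -m pendant '[[-1,-0.33,1.8,2,0,0,-0.4],[-1,0,0,3,0,0,0],[-1,0,0,3,0,0,0],[-1,0,0,2,0,0,0],[-1,0,0,0.6,0,0,0],[-1,0,0,0.1,0,0,0],[-1,0,0,0.1,0,0,0],[-1,0,0,0,0,0,0]]'; python3 -c "
from h import *
rep();print(toC(*observe()['position'][:2]))"
```

```text
time: 15.35
position: [548.2, 93.5, 73.2]
tcp_rot: [-0.075, 0.997, 0.0, 0.001]
contact_force: [-0.6, 0.1, -2.2]
width: 11.5
t 15.3 pos [548.21  93.55  73.25] yaw 98.63 tilt 0.12 w 11.5 F [-0.6   0.11 -2.19] q [-0.14  0.56 -0.12  1.95  0.1   0.64  1.4 ]
(np.float64(9.090141512209808), np.float64(-9.599263208500373))
```

Lower until it touches.

```bash
python3 -m pendant '[[-1,0,0,0.1,0,0,0],[-1,0,0,0.1,0,0,0],[-1,0,0,0,0,0,0]]'; python3 -c "
from h import *
rep()"
```

```text
time: 15.65
position: [548.0, 93.5, 71.8]
tcp_rot: [-0.075, 0.997, 0.0, 0.001]
contact_force: [-2.8, -0.7, 6.9]
width: 11.3
t 15.7 pos [548.03  93.54  71.81] yaw 98.65 tilt 0.09 w 11.3 F [-2.85 -0.75  6.88] q [-0.14  0.56 -0.12  1.95  0.1   0.64  1.4 ]
```

```bash
python3 -m pendant '[[-0.5,0,0,0,0,0,0],[-0.5,0,0,0,0,0,0],[-0.5,0,0,0,0,0,0],[-0.5,0,0,-3,0,0,0],[-0.5,0,0,-3,0,0,0],[-0.5,0,0,-2,0,0,0],[-1,0,-3.5,0,0,0,0],[-1,0,0,0,0,0,0],[-1,0,0,0,0,0,0]]'; python3 - <<'E'
from h import *
rep();print(toC(*observe()["position"][:2]));plan(*C(15,-45),41,98.5)
p,d=snapshot("wrist");cv2.imwrite("pics/w5.png",p[:,:,::-1])
E
```

```text
time: 16.55
position: [552.7, 57.9, 150.3]
tcp_rot: [-0.074, 0.997, -0.0, 0.0]
contact_force: [1.5, -0.7, -0.3]
width: 0.1
t 16.6 pos [552.68  57.9  150.3 ] yaw 98.54 tilt 0.01 w 0.1 F [ 1.54 -0.74 -0.31] q [-0.06  0.44 -0.13  1.91  0.08  0.79  1.49]
(np.float64(8.245595430361215), np.float64(-45.52075278915415))
shift tool cm [-0.67  0.05 10.93] min rows 2.190128762216893
turn about tool z deg 0.04 or -359.96 rows 0.004459277265439197
level rotvec tool deg [-0.01  0.    0.  ]
```

View pics/w5.png

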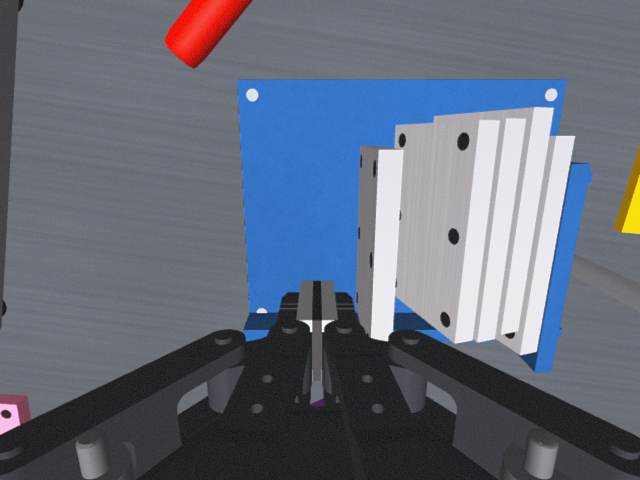

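```bash
python3 -c "
from h import *
plan(575,-265.3,170,83.25)"
```

```text
shift tool cm [  2.63 -32.4   -2.  ] min rows 6.513156798966919
turn about tool z deg 15.38 or -344.62 rows 1.7903301733866386
level rotvec tool deg [ 0.02 -0.02 -0.  ]
```

```bash
python3 -m pendant '[[-0.3,0.3,-4.05,-2,0,0,0],[-0.3,0.33,-4.05,0,0,0,0],[-0.3,0.33,-4.05,0,0,0,0],[-0.3,0.33,-4.05,0,0,0,0],[-0.3,0.33,-4.05,0,0,0,0],[-0.3,0.33,-4.05,0,0,0,0],[-0.3,0.33,-4.05,0,0,0,0],[-0.3,0.33,-4.05,0,0,0,0],[-0.3,0,0,0,0,0,7.7],[-0.3,0,0,0,0,0,7.7],[-0.3,0,0,0,0,0,0],[-0.3,0,0,0,0,0,0]]'; python3 - <<'E'
from h import *
rep()
c=get_calibration("wrist");p,d=snapshot("wrist");cv2.imwrite("pics/w6.png",p[:,:,::-1]);P=cloud(c,d);X,Y,Z=P[...,0],P[...,1],P[...,2]
m=(X>490)&(X<660)&(abs(Y+265)<22)&(Z>112)&(Z<126);print(m.sum(),cv2.minAreaRect(np.c_[X[m],Y[m]].astype(np.float32)),np.median(Z[m]))
rep();plan(575,-265.3,101,83.25)
E
```

```text
time: 17.8
position: [575.9, -264.0, 169.8]
tcp_rot: [0.056, 0.998, 0.0, -0.0]
contact_force: [0.4, -0.0, -0.1]
width: 29.9
t 17.8 pos [ 575.92 -264.05  169.83] yaw 83.54 tilt 0.05 w 29.9 F [ 0.36 -0.03 -0.12] q [ 0.37  0.53  0.01  1.71 -0.01  0.9   1.84]
5448 ((575.4506225585938, -265.6320495605469), (11.988029479980469, 120.42298889160156), 83.09705352783203) 121.07432126323457
t 17.9 pos [ 575.93 -264.16  170.  ] yaw 83.51 tilt 0.04 w 29.8 F [ 0.43  0.51 -1.13] q [ 0.37  0.53  0.01  1.71 -0.01  0.9   1.84]
shift tool cm [ 0.08 -0.13  6.9 ] min rows 1.3803098430207683
turn about tool z deg 0.26 or -359.74 rows 0.03058476190846749
level rotvec tool deg [ 0.03 -0.02  0.  ]
```

```bash
python3 -m pendant '[[-0.3,0.05,-0.15,0,0,0,0.3],[-0.3,0,0,2.3,0,0,0],[-0.3,0,0,2.3,0,0,0],[-0.3,0,0,2.3,0,0,0],[-0.3,0,0,0,0,0,0],[-1,0,0,0,0,0,0],[-1,0,0,0,0,0,0],[-1,0,0,0,0,0,0],[-1,0,0,0,0,0,0],[-1,0,0,0,0,0,0]]' 70;python3 -c "
from h import *
rep()"; python3 -m pendant '[[-1,0,0,-1,0,0,0],[-1,0,0,-2,0,0,0],[-1,0,0,-2.5,0,0,0],[-1,0,0,-2.5,0,0,0],[-1,0,0,0,0,0,0]]'; python3 -c "
from h import *
rep();plan(*C(9,-43.5),175,98.5)"
```

```text
time: 18.85
position: [575.5, -266.5, 102.0]
tcp_rot: [0.061, 0.998, 0.0, 0.001]
contact_force: [1.0, 1.0, -0.9]
width: 11.7
t 18.9 pos [ 575.45 -266.52  101.98] yaw 82.99 tilt 0.07 w 11.7 F [ 0.96  1.02 -0.93] q [ 0.37  0.61  0.01  1.75 -0.01  0.78  1.84]
time: 19.35
position: [577.0, -268.5, 185.9]
tcp_rot: [0.062, 0.998, -0.002, 0.004]
contact_force: [0.1, -1.5, -2.7]
width: 10.9
t 19.4 pos [ 577.02 -268.52  185.87] yaw 82.91 tilt 0.47 w 10.9 F [ 0.12 -1.51 -2.72] q [ 0.37  0.51  0.02  1.7  -0.01  0.93  1.84]
shift tool cm [ 6.43 32.31  0.95] min rows 6.5914685157694315
turn about tool z deg -15.59 or 344.41 rows 1.814769665116661
level rotvec tool deg [-0.16  0.44 -0.  ]
```

```bash
python3 -m pendant '[[-1,0.8,4.0,0,0,0,0],[-1,0.8,4.05,0,0,0,0],[-1,0.8,4.05,0,0,0,0],[-1,0.8,4.05,0,0,0,0],[-1,0.8,4.05,0,0,0,0],[-1,0.8,4.05,0,0,0,0],[-1,0.8,4.05,0,0,0,0],[-1,0.8,4.0,0,0,0,0],[-1,0,0,0,0,0,-7.8],[-1,0,0,0,0,0,-7.8],[-1,0,0,0,0,0,0],[-1,0,0,0,0,0,0]]'; python3 - <<'E'
from h import *
rep();print(toC(*observe()["position"][:2]));plan(*C(9,-43.5),74,98.5)
E
```

```text
time: 20.55
position: [550.7, 60.9, 180.7]
tcp_rot: [-0.072, 0.997, -0.0, -0.0]
contact_force: [-0.1, -0.6, -3.0]
width: 11.1
t 20.6 pos [550.72  60.88 180.74] yaw 98.31 tilt 0.05 w 11.1 F [-0.11 -0.59 -3.01] q [-0.07  0.4  -0.13  1.89  0.07  0.85  1.49]
(np.float64(6.747060170691889), np.float64(-42.286416220638564))
shift tool cm [-0.23 -0.12 10.67] min rows 2.135318193018645
turn about tool z deg -0.19 or 359.81 rows 0.021580658804506457
level rotvec tool deg [-0.01 -0.05 -0.  ]
```

```bash
python3 -m pendant '[[-1,-0.23,-0.2,2,0,0,-0.2],[-1,0,0,3,0,0,0],[-1,0,0,3,0,0,0],[-1,0,0,2,0,0,0],[-1,0,0,0.5,0,0,0],[-1,0,0,0.2,0,0,0],[-1,0,0,0.1,0,0,0],[-1,0,0,0,0,0,0]]'; python3 -c "
from h import *
rep();print(toC(*observe()['position'][:2]))"
```

```text
time: 21.35
position: [554.4, 60.0, 74.4]
tcp_rot: [-0.076, 0.997, 0.0, 0.001]
contact_force: [0.4, -0.5, -3.3]
width: 11.4
t 21.4 pos [554.42  59.98  74.37] yaw 98.72 tilt 0.12 w 11.4 F [ 0.35 -0.47 -3.29] q [-0.08  0.56 -0.11  1.94  0.1   0.64  1.47]
(np.float64(10.27234405144299), np.float64(-43.721426308010734))
```

```bash
python3 -m pendant '[[-1,0,0,0.1,0,0,0],[-1,0,0,0.1,0,0,0],[-1,0,0,0.05,0,0,0],[-1,0,0,0,0,0,0]]'; python3 -c "
from h import *
rep()"
```

```text
time: 21.75
position: [554.1, 60.0, 71.9]
tcp_rot: [-0.076, 0.997, -0.0, 0.001]
contact_force: [-2.3, -0.2, 4.4]
width: 11.3
t 21.8 pos [554.06  60.02  71.89] yaw 98.75 tilt 0.07 w 11.3 F [-2.33 -0.22  4.42] q [-0.08  0.57 -0.11  1.94  0.1   0.64  1.47]
```

```bash
python3 -m pendant '[[-0.57,0,0,0,0,0,0],[-0.57,0,0,0,0,0,0],[-0.57,0,0,0,0,0,0],[-0.57,0,0,-3,0,0,0],[-0.57,0,0,-3,0,0,0],[-0.5,0,0,-4,0,0,0],[-0.5,0,0,0,0,0,0]]'; python3 - <<'E'
from h import *
rep();plan(573.2,-320.6,172,83.25)
p,d=snapshot("wrist");cv2.imwrite("pics/w7.png",p[:,:,::-1])
E
```

```text
time: 22.45
position: [557.0, 60.5, 176.0]
tcp_rot: [-0.076, 0.997, 0.0, 0.005]
contact_force: [0.2, -0.1, -0.1]
width: 21.3
t 22.4 pos [557.03  60.53 176.02] yaw 98.75 tilt 0.58 w 21.3 F [ 0.24 -0.11 -0.14] q [-0.06  0.41 -0.13  1.89  0.07  0.84  1.49]
shift tool cm [  4.2  -37.92   0.36] min rows 7.629882429834502
turn about tool z deg 15.5 or -344.5 rows 1.8046491552438555
level rotvec tool deg [-0.01  0.58 -0.  ]
```

View pics/w7.png

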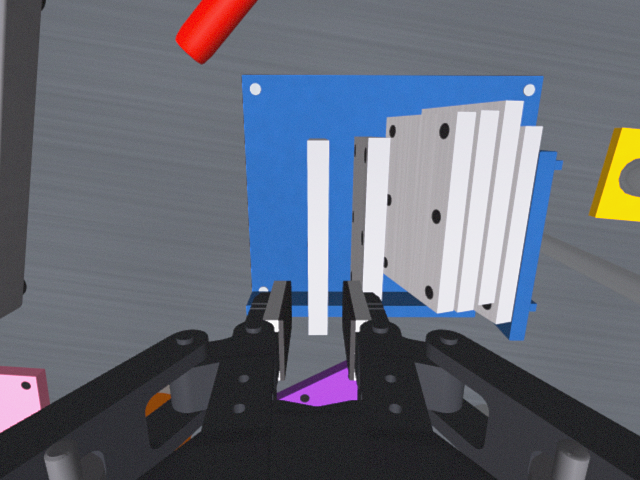

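Plates e and f stand upright at columns 375 and 318, and the row behind them still leans. Now the third plate.

```bash
python3 -m pendant '[[-0.3,0.42,-3.8,0,0,0,0],[-0.3,0.42,-3.8,0,0,0,0],[-0.3,0.42,-3.8,0,0,0,0],[-0.3,0.42,-3.8,0,0,0,0],[-0.3,0.42,-3.8,0,0,0,0],[-0.3,0.42,-3.8,0,0,0,0],[-0.3,0.42,-3.8,0,0,0,0],[-0.3,0.42,-3.8,0,0,0,0],[-0.3,0.42,-3.8,0,0,0,0],[-0.3,0.42,-3.8,0,0,0,0],[-0.3,0,0,0,0,0,7.7],[-0.3,0,0,0,0,0,7.7],[-0.3,0,0,0,0,0,0],[-0.3,0,0,0,0,0,0]]'; python3 - <<'E'
from h import *
rep()
c=get_calibration("wrist");p,d=snapshot("wrist");P=cloud(c,d);X,Y,Z=P[...,0],P[...,1],P[...,2]
m=(X>490)&(X<660)&(abs(Y+320)<22)&(Z>112)&(Z<126);print(m.sum(),cv2.minAreaRect(np.c_[X[m],Y[m]].astype(np.float32)),np.median(Z[m]))
rep();plan(573.2,-320.8,101,83.25)
E
```

```text
time: 23.9
position: [569.6, -321.4, 169.7]
tcp_rot: [0.056, 0.998, 0.0, -0.001]
contact_force: [-0.1, -0.5, 0.5]
width: 29.8
t 23.9 pos [ 569.63 -321.44  169.72] yaw 83.57 tilt 0.09 w 29.8 F [-0.11 -0.52  0.51] q [ 0.44  0.56  0.03  1.66 -0.02  0.93  1.94]
5327 ((573.65380859375, -320.95965576171875), (12.241124153137207, 120.75428009033203), 83.22708892822266) 121.07725914492524
t 23.9 pos [ 569.77 -321.4   170.01] yaw 83.56 tilt 0.07 w 29.7 F [-0.32  0.5  -0.78] q [ 0.44  0.56  0.03  1.66 -0.02  0.93  1.94]
shift tool cm [-0.34  0.1   6.9 ] min rows 1.3819356082005896
turn about tool z deg 0.31 or -359.69 rows 0.03565640231589191
level rotvec tool deg [ 0.03 -0.06 -0.  ]
```

```bash
python3 -m pendant '[[-0.3,-0.38,0.09,0,0,0,0.3],[-0.3,0,0,2.3,0,0,0],[-0.3,0,0,2.3,0,0,0],[-0.3,0,0,2.3,0,0,0],[-0.3,0,0,0,0,0,0],[-1,0,0,0,0,0,0],[-1,0,0,0,0,0,0],[-1,0,0,0,0,0,0],[-1,0,0,0,0,0,0],[-1,0,0,0,0,0,0]]' 70;python3 -c "
from h import *
rep()"; python3 -m pendant '[[-1,0,0,-1,0,0,0],[-1,0,0,-2,0,0,0],[-1,0,0,-2.5,0,0,0],[-1,0,0,-2.5,0,0,0],[-1,0,0,0,0,0,0]]'; python3 -c "
from h import *
rep();plan(*C(9,-78),180,98.5)"
```

```text
time: 24.95
position: [574.2, -321.6, 102.5]
tcp_rot: [0.06, 0.998, -0.0, 0.001]
contact_force: [0.0, 0.4, 0.2]
width: 11.3
t 24.9 pos [ 574.19 -321.58  102.49] yaw 83.07 tilt 0.06 w 11.3 F [0.05 0.43 0.18] q [ 0.44  0.65  0.03  1.68 -0.02  0.81  1.93]
time: 25.45
position: [576.0, -323.0, 186.6]
tcp_rot: [0.061, 0.998, -0.002, 0.004]
contact_force: [0.5, -0.4, -2.1]
width: 11.3
t 25.4 pos [ 575.96 -323.04  186.6 ] yaw 83.04 tilt 0.47 w 11.3 F [ 0.46 -0.44 -2.13] q [ 0.44  0.54  0.03  1.64 -0.02  0.95  1.93]
shift tool cm [ 5.99 34.42  0.51] min rows 6.9888841155479975
turn about tool z deg -15.46 or 344.54 rows 1.799737813559222
level rotvec tool deg [-0.17  0.44 -0.  ]
```

```bash
python3 -m pendant '[[-1,0.66,3.82,0,0,0,0],[-1,0.66,3.82,0,0,0,0],[-1,0.66,3.82,0,0,0,0],[-1,0.66,3.82,0,0,0,0],[-1,0.66,3.82,0,0,0,0],[-1,0.66,3.82,0,0,0,0],[-1,0.66,3.82,0,0,0,0],[-1,0.66,3.82,0,0,0,0],[-1,0.66,3.82,0,0,0,0],[-1,0,0,0,0,0,-7.7],[-1,0,0,0,0,0,-7.7],[-1,0,0,0,0,0,0],[-1,0,0,0,0,0,0]]'; python3 - <<'E'
from h import *
rep();print(toC(*observe()["position"][:2]));plan(*C(9,-78),74.5,98.5)
E
```

```text
time: 26.75
position: [556.1, 26.3, 181.4]
tcp_rot: [-0.072, 0.997, -0.0, -0.0]
contact_force: [-0.2, -0.6, -2.3]
width: 11.1
t 26.8 pos [556.09  26.35 181.36] yaw 98.23 tilt 0.04 w 11.1 F [-0.16 -0.59 -2.25] q [-0.02  0.4  -0.11  1.89  0.06  0.86  1.56]
(np.float64(6.951052860744436), np.float64(-77.22946952097217))
shift tool cm [-0.21 -0.08 10.69] min rows 2.1377414581982457
turn about tool z deg -0.27 or 359.73 rows 0.031553415881138074
level rotvec tool deg [-0.   -0.04 -0.  ]
```

```bash
python3 -m pendant '[[-1,-0.23,-0.12,2,0,0,-0.2],[-1,0,0,3,0,0,0],[-1,0,0,3,0,0,0],[-1,0,0,2,0,0,0],[-1,0,0,0.5,0,0,0],[-1,0,0,0.2,0,0,0],[-1,0,0,0.1,0,0,0],[-1,0,0,0,0,0,0]]'; python3 -c "
from h import *
rep();print(toC(*observe()['position'][:2]))"; python3 -m pendant '[[-1,0,0,0.1,0,0,0],[-1,0,0,0.05,0,0,0],[-1,0,0,0,0,0,0]]'; python3 -c "
from h import *
rep()"
```

```text
time: 27.55
position: [559.7, 26.0, 74.9]
tcp_rot: [-0.075, 0.997, -0.0, 0.001]
contact_force: [0.5, 0.3, -3.0]
width: 10.9
t 27.6 pos [559.67  26.02  74.86] yaw 98.62 tilt 0.12 w 10.9 F [ 0.45  0.33 -2.95] q [-0.03  0.56 -0.1   1.94  0.09  0.64  1.54]
(np.float64(10.441978351228816), np.float64(-78.0784319644528))
time: 27.85
position: [559.0, 26.1, 72.6]
tcp_rot: [-0.075, 0.997, 0.0, 0.0]
contact_force: [-0.6, 0.3, -3.3]
width: 11.4
t 27.9 pos [559.    26.06  72.64] yaw 98.65 tilt 0.03 w 11.4 F [-0.55  0.32 -3.29] q [-0.03  0.57 -0.1   1.94  0.09  0.64  1.54]
```

```bash
python3 -m pendant '[[-1,0,0,0.1,0,0,0],[-1,0,0,0,0,0,0]]'; python3 -c "
from h import *
rep()"
```

```text
time: 28.05
position: [559.0, 26.1, 72.4]
tcp_rot: [-0.076, 0.997, -0.0, 0.0]
contact_force: [-3.5, 0.3, 7.4]
width: 11.4
t 28.1 pos [559.03  26.11  72.43] yaw 98.66 tilt 0.02 w 11.4 F [-3.46  0.29  7.38] q [-0.03  0.57 -0.1   1.94  0.09  0.64  1.54]
```

```bash
python3 -m pendant '[[-0.57,0,0,0,0,0,0],[-0.57,0,0,0,0,0,0],[-0.57,0,0,0,0,0,0],[-0.57,0,0,-3,0,0,0],[-0.57,0,0,-3,0,0,0],[-0.57,0,-2.5,-2,0,0,0],[-1,0,0,0,0,0,8.2],[-1,0,0,0,0,0,8.2],[-1,0,0,0,0,0,8.2],[-1,0,0,0,0,0,8.2],[-1,0,0,0,0,0,8.2],[-1,0,0,0,0,0,8.2],[-1,0,0,0,0,0,8.2],[-1,0,0,0,0,0,8.2],[-1,0,0,0,0,0,8.2],[-1,0,0,0,0,0,8.2],[-1,0,0,0,0,0,8.2],[-1,0,0,0,0,0,0],[-1,0,0,0,0,0,0]]'; python3 - <<'E'
from h import *
rep();plan(*C(12,-106),41,8.5)
p,d=snapshot("wrist");cv2.imwrite("pics/w8.png",p[:,:,::-1])
E
```

```text
time: 29.95
position: [562.6, 1.6, 151.2]
tcp_rot: [0.652, 0.759, -0.0, 0.0]
contact_force: [-0.6, 0.3, -0.0]
width: -0.1
t 29.9 pos [562.61   1.56 151.23] yaw 8.67 tilt 0.01 w -0.1 F [-0.64  0.28 -0.02] q [-0.27  0.45  0.26  1.91 -0.16  0.8   0.23]
shift tool cm [-0.33  0.23 11.02] min rows 2.20601387394799
turn about tool z deg 0.17 or -359.83 rows 0.02028993600336684
level rotvec tool deg [-0.    0.01  0.  ]
```

View pics/w8.png

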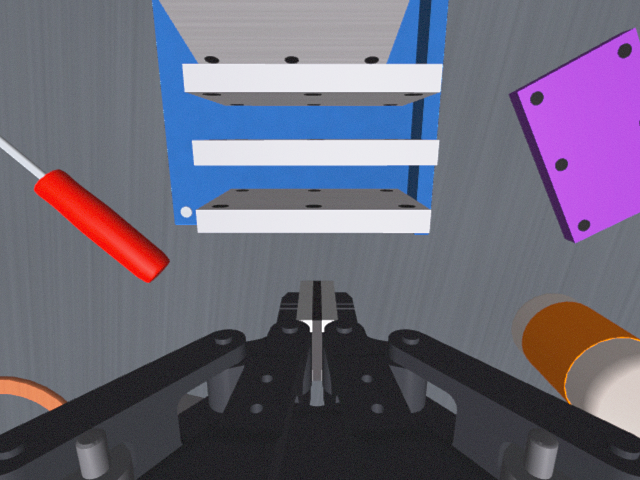

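```bash
python3 -m pendant '[[-1,-0.33,0.23,4,0,0,0.2],[-1,0,0,4,0,0,0],[-1,0,0,3,0,0,0],[-1,0,0,0,0,0,0],[-1,0.6,0,0,0,0,0],[-1,0.6,0,0,0,0,0],[-1,0.6,0,0,0,0,0],[-1,0.6,0,0,0,0,0],[-1,0.6,0,0,0,0,0]]'; python3 - <<'E'
from h import *
rep();print(toC(*observe()["position"][:2]))
p,d=snapshot("wrist");cv2.imwrite("pics/w9.png",p[:,:,::-1])
E
```

```text
time: 30.9
position: [563.1, 27.3, 43.8]
tcp_rot: [0.654, 0.756, 0.001, 0.002]
contact_force: [0.5, -8.7, 6.3]
width: -0.1
t 30.9 pos [563.1   27.33  43.76] yaw 8.26 tilt 0.31 w -0.1 F [ 0.47 -8.72  6.31] q [-0.28  0.62  0.22  1.95 -0.22  0.59  0.23]
(np.float64(14.031350688787928), np.float64(-77.28830282678085))
```

View pics/w9.png

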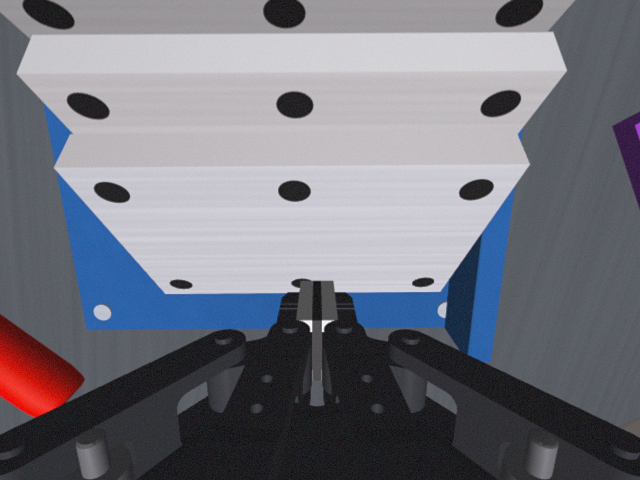

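```bash
python3 -m pendant '[[-1,0,0,0.35,0,0,0],[-1,0.6,0,0,0,0,0],[-1,0.6,0,0,0,0,0],[-1,0.6,0,0,0,0,0],[-1,0.6,0,0,0,0,0],[-1,0,0,0,0,0,0]]'; python3 - <<'E'
from h import *
rep();print(toC(*observe()["position"][:2]))
p,d=snapshot("wrist");cv2.imwrite("pics/w10.png",p[:,:,::-1])
p,d=snapshot("side");cv2.imwrite("pics/s10.png",cv2.resize(p[240:380,200:370,::-1],None,fx=4,fy=4))
E
```

```text
time: 31.55
position: [562.0, 46.6, 41.6]
tcp_rot: [0.656, 0.755, 0.001, 0.006]
contact_force: [1.9, -13.5, 12.9]
width: -0.1
t 31.6 pos [562.02  46.6   41.56] yaw 8.07 tilt 0.65 w -0.1 F [  1.91 -13.5   12.88] q [-0.32  0.62  0.22  1.96 -0.22  0.58  0.19]
(np.float64(15.807364648127214), np.float64(-58.078439654405365))
```

View pics/w10.png

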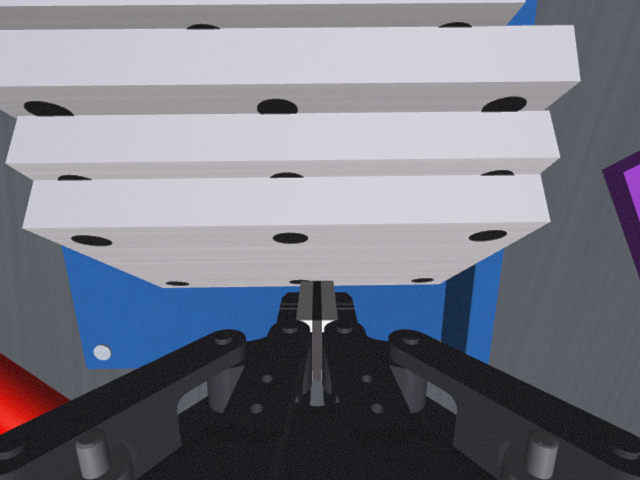

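View pics/s10.png

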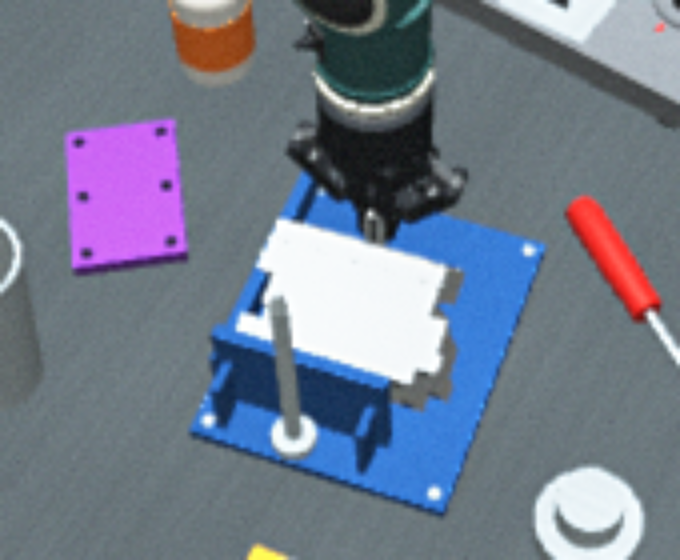

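```bash
python3 -m pendant '[[-1,0.6,0,0,0,0,0],[-1,0.6,0,0,0,0,0],[-1,0.5,0,0,0,0,0],[-1,0.5,0,0,0,0,0],[-1,0,0,0,0,0,0]]'; python3 - <<'E'
from h import *
rep();print(toC(*observe()["position"][:2]))
p,d=snapshot("wrist");cv2.imwrite("pics/w11.png",p[:,:,::-1])
E
```

```text
time: 32.15
position: [557.5, 68.0, 40.1]
tcp_rot: [0.656, 0.755, 0.0, 0.005]
contact_force: [3.6, -15.3, 4.7]
width: 0.2
t 32.1 pos [557.54  67.98  40.1 ] yaw 8.06 tilt 0.53 w 0.2 F [  3.62 -15.33   4.67] q [-0.36  0.62  0.22  1.96 -0.23  0.57  0.15]
(np.float64(14.541361576555705), np.float64(-36.27041794915367))
```

View pics/w11.png

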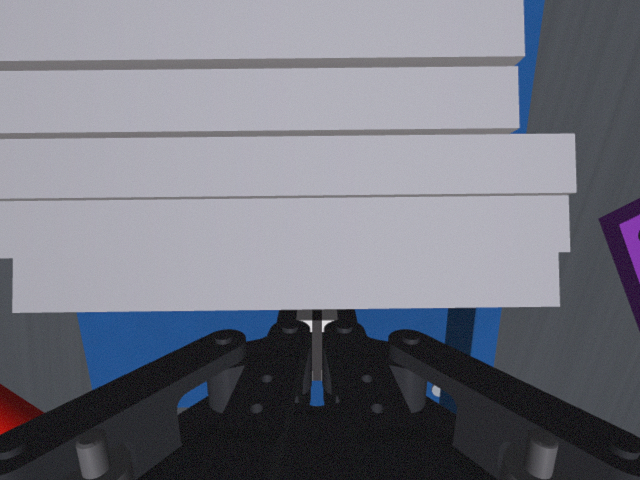

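```bash
python3 - <<'E'
from h import *
c=get_calibration("wrist");p,d=snapshot("wrist");P=cloud(c,d);X,Y,Z=P[...,0],P[...,1],P[...,2];x,y=toC(X,Y)
col=P[:,300]
for v in range(0,330,10): 
    print(v,"y %.1f z %.1f"%(y[v,300],Z[v,300]),end="; ")
E
```

```text
0 y 53.9 z 87.7; 10 y 52.2 z 88.3; 20 y 50.5 z 88.5; 30 y 48.9 z 88.3; 40 y 46.8 z 90.3; 50 y 44.9 z 91.4; 60 y 43.3 z 91.3; 70 y 42.2 z 87.6; 80 y 40.4 z 87.2; 90 y 38.4 z 88.9; 100 y 36.6 z 88.8; 110 y 34.7 z 90.7; 120 y 32.9 z 90.4; 130 y 31.1 z 90.9; 140 y 29.2 z 87.5; 150 y 27.2 z 88.3; 160 y 25.3 z 89.6; 170 y 23.4 z 89.4; 180 y 21.5 z 90.3; 190 y 19.6 z 90.9; 200 y 17.0 z 87.6; 210 y 14.9 z 87.9; 220 y 12.9 z 88.9; 230 y 11.1 z 90.0; 240 y 8.7 z 89.4; 250 y 6.6 z 89.7; 260 y 4.2 z 89.3; 270 y 1.8 z 89.1; 280 y -0.5 z 89.1; 290 y -2.8 z 89.3; 300 y -4.9 z 89.9; 310 y -26.4 z 52.2; 320 y -26.3 z 59.2;
```

```bash
python3 -m pendant '[[-1,0.5,0,0,0,0,0],[-1,0.5,0,0,0,0,0],[-1,0.4,0,0,0,0,0],[-1,0.3,0,0,0,0,0],[-1,0,0,0,0,0,0]]'; python3 - <<'E'
from h import *
rep();print(toC(*observe()["position"][:2]))
c=get_calibration("wrist");p,d=snapshot("wrist");P=cloud(c,d);X,Y,Z=P[...,0],P[...,1],P[...,2];x,y=toC(X,Y)
for v in range(0,330,10): 
    print(v,"y %.1f z %.1f"%(y[v,300],Z[v,300]),end="; ")
E
```

```text
time: 32.75
position: [556.3, 74.2, 39.7]
tcp_rot: [0.659, 0.752, -0.003, 0.008]
contact_force: [6.9, -33.2, 0.6]
width: 0.1
t 32.8 pos [556.28  74.16  39.67] yaw 7.57 tilt 1.04 w 0.1 F [  6.93 -33.19   0.59] q [-0.38  0.63  0.23  1.96 -0.22  0.57  0.12]
(np.float64(14.208819026813831), np.float64(-29.9660055821645))
0 y 59.3 z 91.2; 10 y 57.6 z 92.0; 20 y 56.2 z 91.6; 30 y 55.1 z 89.4; 40 y 53.3 z 90.3; 50 y 51.7 z 90.1; 60 y 50.1 z 90.4; 70 y 48.3 z 91.0; 80 y 46.7 z 90.7; 90 y 44.9 z 91.8; 100 y 43.4 z 88.2; 110 y 41.5 z 90.3; 120 y 39.7 z 91.3; 130 y 37.9 z 89.7; 140 y 36.1 z 90.5; 150 y 34.2 z 90.8; 160 y 32.4 z 92.0; 170 y 30.2 z 88.6; 180 y 28.3 z 89.3; 190 y 26.3 z 89.2; 200 y 24.4 z 90.1; 210 y 22.5 z 90.9; 220 y 20.7 z 91.7; 230 y 17.9 z 89.0; 240 y 15.8 z 89.3; 250 y 14.1 z 90.8; 260 y 11.6 z 89.9; 270 y 9.8 z 91.3; 280 y 7.4 z 90.9; 290 y 4.2 z 88.9; 300 y 2.4 z 90.2; 310 y 0.3 z 90.7; 320 y -2.7 z 89.6;
```

```bash
python3 - <<'E'
from h import *
rep()
p,d=snapshot("wrist");cv2.imwrite("pics/w12.png",p[:,:,::-1])
p,d=snapshot("side");cv2.imwrite("pics/s12.png",cv2.resize(p[250:370,210:350,::-1],None,fx=5,fy=5,interpolation=cv2.INTER_CUBIC))
E
```

```text
t 32.8 pos [556.15  74.91  39.58] yaw 7.62 tilt 0.99 w -0.4 F [  5.85 -33.55   0.04] q [-0.38  0.63  0.23  1.96 -0.22  0.57  0.12]
```

View pics/w12.png

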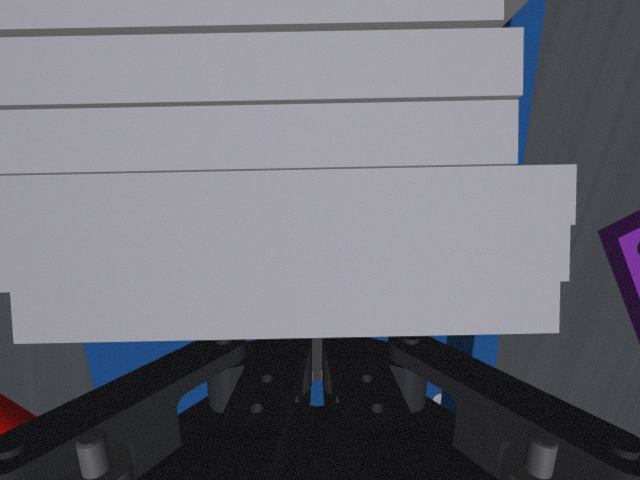

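View pics/s12.png

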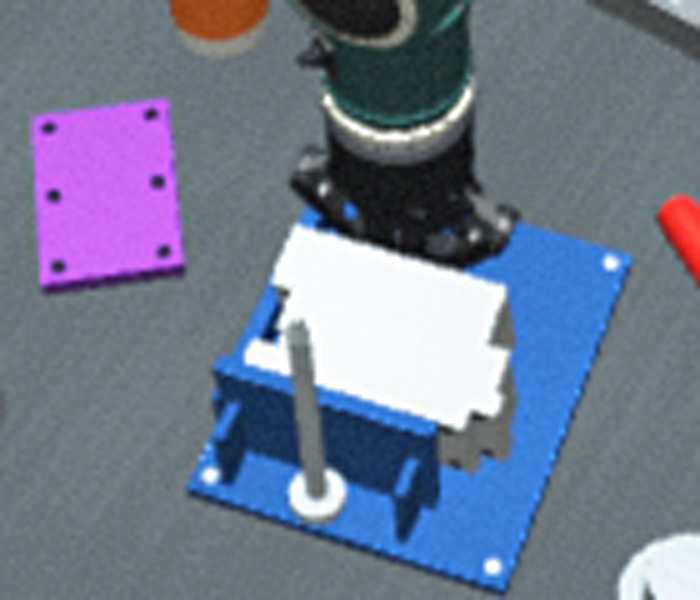

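```bash
python3 - <<'E'
from h import *
c=get_calibration("wrist");p,d=snapshot("wrist");P=cloud(c,d);X,Y,Z=P[...,0],P[...,1],P[...,2];x,y=toC(X,Y)
m=(abs(x-5)<35)&(Z>80)&(Z<97)
for y0 in np.arange(-10,64,2): 
    k=m&(abs(y-y0)<1)
    if k.sum(): print("y %.0f z %.1f n%d"%(y0,np.median(Z[k]),k.sum()),end="; ")
cc,dd=get_calibration("side"),snapshot("side")[1];P=cloud(cc,dd);x,y=toC(P[...,0],P[...,1]);Z=P[...,2]
print()
m=(x>-75)&(x<-35)&(y>-30)&(y<90)&(Z>12)&(Z<100)
for z0 in range(15,95,6):
    k=m&(abs(Z-z0)<3)
    if k.sum()>3: print(z0,k.sum(),np.round(np.percentile(y[k],[2,50,98]),1),end="; ")
E
```

```text
y -10 z 93.5 n59; y -6 z 91.1 n312; y -4 z 91.4 n2797; y -2 z 91.0 n2911; y 0 z 90.5 n2914; y 2 z 90.1 n2988; y 4 z 89.6 n2935; y 6 z 89.5 n1590; y 8 z 91.5 n2869; y 10 z 91.1 n3204; y 12 z 90.7 n3248; y 14 z 90.3 n3213; y 16 z 89.8 n3290; y 18 z 89.5 n2848; y 20 z 91.6 n2721; y 22 z 91.3 n3541; y 24 z 90.8 n3602; y 26 z 90.4 n3604; y 28 z 90.0 n3627; y 30 z 89.5 n3622; y 32 z 91.5 n3342; y 34 z 91.4 n3966; y 36 z 90.9 n3979; y 38 z 90.5 n3995; y 40 z 90.0 n4040; y 42 z 89.6 n4057; y 44 z 91.0 n4624; y 46 z 91.3 n4429; y 48 z 90.9 n4426; y 50 z 90.5 n4504; y 52 z 90.0 n4476; y 54 z 89.6 n4538; y 56 z 90.5 n6274; y 58 z 91.4 n4996; y 60 z 90.9 n4459; y 62 z 90.2 n218; 
15 95 [-27.7  53.6  89.1]; 21 14 [32.1 66.6 88.8]; 27 20 [-13.2  55.9  78.9]; 33 15 [-15.7  56.8  85.7]; 39 17 [-12.8  61.2  83.3]; 45 19 [-3.  59.8 88.5]; 51 19 [-2.3 60.8 88.2]; 57 22 [ 0.9 62.6 86.8]; 63 15 [-4.2 63.9 85.7]; 69 19 [-5.  65.1 83.5]; 75 21 [-1.9 57.4 84.5]; 81 26 [-2.4 66.8 88.3]; 87 156 [-1.1 50.3 87.7]; 93 173 [-2.2 50.5 82.9];
```

```bash
python3 -c "
from h import *
rep();print(toC(*observe()['position'][:2]))"; python3 -m pendant '[[-1,0.2,0,0,0,0,0],[-1,0.2,0,0,0,0,0],[-1,0,0,0,0,0,0],[-1,0,0,0,0,0,0]]';  python3 -c "
from h import *
rep();print(toC(*observe()['position'][:2]))"
```

```text
t 33.0 pos [555.62  76.96  39.36] yaw 7.68 tilt 0.85 w 0.3 F [  4.78 -23.62  -2.62] q [-0.39  0.63  0.23  1.96 -0.22  0.57  0.12]
(np.float64(13.964613640694958), np.float64(-27.105581293652435))
time: 33.4
position: [554.0, 82.7, 38.6]
tcp_rot: [0.657, 0.754, -0.003, 0.006]
contact_force: [6.2, -26.1, -4.3]
width: 0.3
t 33.4 pos [554.03  82.7   38.64] yaw 7.81 tilt 0.74 w 0.3 F [  6.16 -26.07  -4.26] q [-0.39  0.63  0.23  1.96 -0.22  0.57  0.12]
(np.float64(13.239385925920534), np.float64(-21.18820393980838))
```

```bash
python3 -m pendant '[[-1,0.1,0,-0.1,0,0,0],[-1,0,0,0,0,0,0],[-1,0,0,0,0,0,0],[-1,0,0,0,0,0,0],[-1,0,0,0,0,0,0]]';  python3 -c "
from h import *
rep();print(toC(*observe()['position'][:2]))"; python3 -m pendant '[[-1,0,0,0,0,0,0],[-1,0,0,0,0,0,0],[-1,0,0,0,0,0,0],[-1,0,0,0,0,0,0],[-1,0,0,0,0,0,0]]';  python3 -c "
from h import *
rep();print(toC(*observe()['position'][:2]))"
```

```text
time: 33.9
position: [553.8, 82.8, 39.0]
tcp_rot: [0.658, 0.753, -0.003, 0.006]
contact_force: [7.8, -28.1, -9.8]
width: 0.2
t 33.9 pos [553.84  82.76  39.  ] yaw 7.77 tilt 0.80 w 0.2 F [  7.78 -28.14  -9.84] q [-0.4   0.63  0.23  1.96 -0.22  0.57  0.12]
(np.float64(13.062184406409832), np.float64(-21.100884591530882))
time: 34.4
position: [553.8, 82.8, 39.0]
tcp_rot: [0.658, 0.753, -0.003, 0.006]
contact_force: [8.0, -28.5, -10.6]
width: 0.1
t 34.4 pos [553.83  82.76  38.98] yaw 7.77 tilt 0.80 w 0.1 F [  8.04 -28.53 -10.55] q [-0.4   0.63  0.23  1.96 -0.22  0.57  0.12]
(np.float64(13.052343911988434), np.float64(-21.104216164559354))
```

```bash
cat > tops.py <<'E'
from h import *
def tops(cam="wrist",x0=5,w=35):
    c=get_calibration(cam);p,d=snapshot(cam);P=cloud(c,d);X,Y,Z=P[...,0],P[...,1],P[...,2];x,y=toC(X,Y)
    m=(abs(x-x0)<w)&(Z>80)&(Z<97)
    for y0 in np.arange(-12,90,2):
        k=m&(abs(y-y0)<1)
        if k.sum()>20: print("%.0f:%.1f"%(y0,np.median(Z[k])),end="  ")
    print(); return p
if __name__=="__main__":
    import sys
    p=tops(); cv2.imwrite("pics/"+sys.argv[1],p[:,:,::-1]); rep(); print(toC(*observe()["position"][:2]))
E
python3 tops.py w13.png
```

```text
-12:91.8  -10:90.0  -8:91.2  -6:93.9  -4:92.4  -2:91.7  0:91.5  2:91.2  4:91.0  6:90.7  8:91.5  10:91.7  12:91.5  14:91.2  16:91.0  18:90.8  20:91.3  22:91.8  24:91.5  26:91.3  28:91.1  30:90.8  32:91.1  34:91.8  36:91.5  38:91.3  40:91.0  42:90.8  44:91.0  46:91.8  48:91.5  50:91.3  52:91.0  54:90.8  56:91.0  58:91.8  60:91.5  62:91.3  64:91.1  66:90.8  68:90.5  
t 34.5 pos [553.86  82.78  39.  ] yaw 7.77 tilt 0.80 w -0.2 F [  7.9  -27.89 -10.63] q [-0.4   0.63  0.23  1.96 -0.22  0.57  0.12]
(np.float64(13.08810070921862), np.float64(-21.090483419447207))
```

View pics/w13.png

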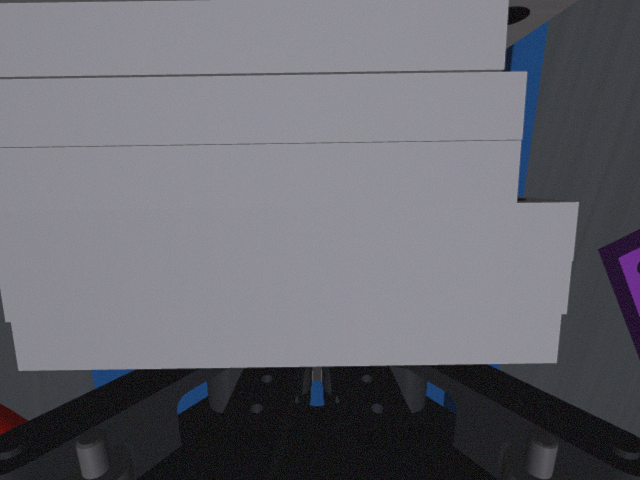

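```bash
python3 -m pendant '[[-1,0.1,0.2,0.1,0,0,0],[-1,0,-0.4,0,0,0,0],[-1,0,0.4,0,0,0,0],[-1,0,-0.4,0,0,0,0],[-1,0,0.2,0,0,0,0]]';  python3 -c "
from h import *
rep();print(toC(*observe()['position'][:2]))"
```

```text
time: 34.95
position: [553.6, 82.8, 39.0]
tcp_rot: [0.658, 0.753, -0.003, 0.006]
contact_force: [1.2, -31.9, 2.4]
width: -0.0
t 35.0 pos [553.62  82.79  38.99] yaw 7.73 tilt 0.82 w -0.0 F [  1.25 -31.93   2.42] q [-0.4   0.63  0.23  1.96 -0.22  0.57  0.11]
(np.float64(12.853349280442085), np.float64(-21.039181701881915))
```

```bash
python3 - <<'E'
from h import *
s,Rm,yw,t=st();c=get_calibration("wrist");p,d=snapshot("wrist");P=cloud(c,d)
T=(P-s["position"])@Rm
np.set_printoptions(precision=0,suppress=True)
for v in range(365,480,12):
    print(v,[tuple(np.round(T[v,u]).astype(int)) for u in (60,120,180,228,260,290,318,345,375,405,460,520,580)])
print(Rm)
E
```

```text
365 [(np.int64(17), np.int64(-56), np.int64(-54)), (np.int64(16), np.int64(-43), np.int64(-52)), (np.int64(17), np.int64(-30), np.int64(-53)), (np.int64(17), np.int64(-19), np.int64(-54)), (np.int64(16), np.int64(-12), np.int64(-53)), (np.int64(17), np.int64(-5), np.int64(-53)), (np.int64(17), np.int64(1), np.int64(-53)), (np.int64(17), np.int64(7), np.int64(-53)), (np.int64(16), np.int64(14), np.int64(-52)), (np.int64(17), np.int64(20), np.int64(-54)), (np.int64(11), np.int64(36), np.int64(-45)), (np.int64(-47), np.int64(105), np.int64(40)), (np.int64(-46), np.int64(134), np.int64(39))]
377 [(np.int64(-53), np.int64(-131), np.int64(38)), (np.int64(11), np.int64(-45), np.int64(-50)), (np.int64(10), np.int64(-32), np.int64(-49)), (np.int64(3), np.int64(-23), np.int64(-39)), (np.int64(16), np.int64(-11), np.int64(-56)), (np.int64(16), np.int64(-5), np.int64(-56)), (np.int64(-11), np.int64(1), np.int64(-19)), (np.int64(16), np.int64(7), np.int64(-56)), (np.int64(16), np.int64(13), np.int64(-56)), (np.int64(3), np.int64(25), np.int64(-39)), (np.int64(12), np.int64(34), np.int64(-51)), (n
[... 4155 characters left out ...]
t64(41), np.int64(-66)), (np.int64(8), np.int64(49), np.int64(-70))]
473 [(np.int64(5), np.int64(-47), np.int64(-70)), (np.int64(4), np.int64(-37), np.int64(-69)), (np.int64(10), np.int64(-23), np.int64(-75)), (np.int64(18), np.int64(-12), np.int64(-81)), (np.int64(18), np.int64(-8), np.int64(-81)), (np.int64(10), np.int64(-4), np.int64(-75)), (np.int64(9), np.int64(1), np.int64(-74)), (np.int64(10), np.int64(6), np.int64(-74)), (np.int64(18), np.int64(9), np.int64(-81)), (np.int64(19), np.int64(14), np.int64(-82)), (np.int64(10), np.int64(26), np.int64(-74)), (np.int64(3), np.int64(40), np.int64(-68)), (np.int64(7), np.int64(48), np.int64(-72))]
[[-0.  1.  0.]
 [ 1.  0. -0.]
 [-0.  0. -1.]]
```

```bash
python3 -m pendant '[[-1,-1,0,0,0,0,0],[-1,-1,0,0,0,0,0],[-1,-1,0,-0.3,0,0,0],[-1,0,0,0,0,5,0],[-1,0,0,0,0,5,0],[-1,0,0,0,0,0,0]]';  python3 tops.py w14.png
```

```text
time: 35.6
position: [556.4, 63.3, 41.4]
tcp_rot: [0.654, 0.751, 0.058, -0.065]
contact_force: [-0.0, -0.5, -0.4]
width: -0.0
-10:91.4  -8:91.5  -6:91.4  -4:91.4  -2:91.2  0:91.2  2:90.9  4:91.5  6:91.5  8:91.4  10:91.3  12:91.2  14:91.0  16:91.5  18:91.5  20:91.4  22:91.2  24:91.2  26:91.0  28:91.4  30:91.5  32:91.4  34:91.3  36:91.2  38:91.1  40:91.4  42:91.5  44:91.4  46:91.2  48:90.3  
t 35.6 pos [556.03  64.96  41.27] yaw 8.05 tilt 9.96 w 0.1 F [ 0.14  0.18 -0.07] q [-0.13  0.63  0.06  1.94 -0.37  0.61  0.36]
(np.float64(12.60340203255625), np.float64(-39.032616703119054))
```

View pics/w14.png

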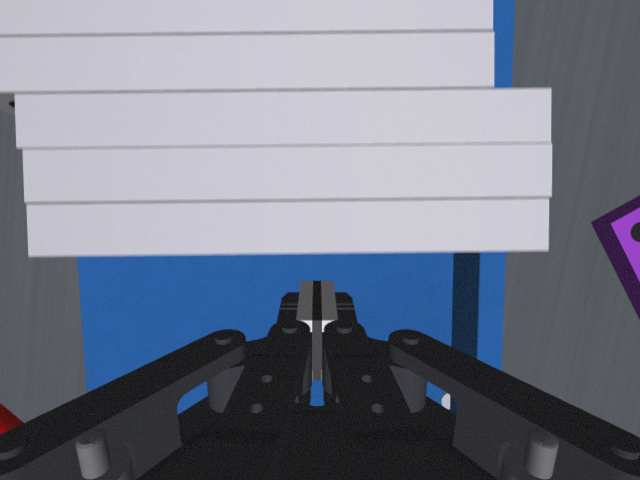

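```bash
python3 -m pendant '[[-1,-0.06,0,0.34,0,0,-0.3],[-1,0.49,0,0.087,0,0,0],[-1,0.49,0,0.087,0,0,0],[-1,0.49,0,0.087,0,0,0],[-1,0.39,0,0.07,0,0,0],[-1,0.2,0,0.035,0,0,0],[-1,0,0,0,0,0,0]]';  python3 tops.py w15.png
```

```text
time: 36.35
position: [553.8, 82.4, 37.3]
tcp_rot: [0.651, 0.755, 0.056, -0.062]
contact_force: [1.9, -14.4, 0.2]
width: 0.3
-6:91.3  -4:91.6  -2:91.5  0:91.4  2:91.3  4:91.1  6:91.0  8:91.5  10:91.6  12:91.4  14:91.2  16:91.1  18:91.0  20:91.6  22:91.6  24:91.4  26:91.3  28:91.1  30:91.0  32:91.5  34:91.5  36:91.4  38:91.3  40:91.1  42:91.0  44:91.5  46:91.6  48:91.4  50:91.3  52:91.1  54:91.0  56:91.5  58:91.6  60:91.4  62:91.3  64:91.0  
t 36.4 pos [553.77  82.42  37.27] yaw 8.41 tilt 9.58 w -0.1 F [  0.05 -14.18   2.28] q [-0.17  0.63  0.06  1.95 -0.37  0.6   0.34]
(np.float64(12.945514476818325), np.float64(-21.42585549542891))
```

```bash
python3 -m pendant '[[-1,0.29,0,0.05,0,0,0],[-1,0.29,0,0.05,0,0,0],[-1,0,0,0,0,0,0],[-1,0,0,0,0,0,0],[-1,0,0,0,0,0,0]]';  python3 tops.py w16.png
```

```text
time: 36.9
position: [553.7, 83.2, 37.2]
tcp_rot: [0.653, 0.753, 0.055, -0.06]
contact_force: [0.7, -25.0, 4.0]
width: -0.1
-12:89.3  -6:91.0  -4:91.5  -2:91.5  0:91.3  2:91.2  4:91.1  6:91.0  8:91.5  10:91.5  12:91.4  14:91.3  16:91.1  18:91.0  20:91.5  22:91.6  24:91.4  26:91.3  28:91.2  30:91.0  32:91.5  34:91.6  36:91.4  38:91.3  40:91.2  42:91.0  44:91.5  46:91.6  48:91.4  50:91.3  52:91.1  54:91.0  56:91.5  58:91.6  60:91.4  62:91.3  64:91.1  66:90.2  
t 37.0 pos [553.72  83.22  37.21] yaw 8.20 tilt 9.29 w 0.1 F [  0.66 -24.01   3.93] q [-0.17  0.63  0.06  1.95 -0.36  0.59  0.33]
(np.float64(13.015027480082612), np.float64(-20.62737109264456))
```

```bash
python3 -m pendant '[[-1,-0.98,0,-0.17,0,0,0],[-1,-0.98,0,-0.17,0,0,0],[-1,0,0,0,0,0,0],[-1,0,0,0,0,0,0],[-1,0,0,0,0,0,0]]';  python3 tops.py w17.png; python3 -m pendant '[[-1,0.98,0,0.17,0,0,0],[-1,0.98,0,0.17,0,0,0],[-1,0.2,0,0.035,0,0,0],[-1,0,0,0,0,0,0],[-1,0,0,0,0,0,0]]';  python3 tops.py w18.png; 
```

```text
time: 37.45
position: [554.2, 75.0, 37.3]
tcp_rot: [0.649, 0.756, 0.057, -0.066]
contact_force: [1.2, 0.8, 0.9]
width: 0.1
-12:91.0  -10:91.2  -8:91.2  -6:91.3  -4:91.4  -2:91.4  0:91.1  2:91.2  4:91.2  6:91.3  8:91.4  10:91.4  12:91.1  14:91.2  16:91.2  18:91.3  20:91.4  22:91.4  24:91.1  26:91.1  28:91.2  30:91.3  32:91.4  34:91.4  36:91.1  38:91.2  40:91.2  42:91.3  44:91.4  46:91.4  48:91.2  50:91.2  52:91.3  54:91.3  56:91.2  
t 37.5 pos [554.21  74.85  37.27] yaw 8.65 tilt 10.04 w 0.0 F [-0.17 -0.23  0.96] q [-0.14  0.63  0.05  1.95 -0.37  0.6   0.36]
(np.float64(12.256691038715825), np.float64(-28.98059780010097))
time: 38.0
position: [553.0, 87.0, 37.3]
tcp_rot: [0.652, 0.754, 0.055, -0.061]
contact_force: [-0.4, -21.2, 4.3]
width: -0.0
-12:83.0  -10:93.2  -8:89.1  -6:90.9  -4:91.1  -2:91.1  0:91.1  2:91.1  4:91.1  6:91.2  8:91.1  10:91.1  12:91.1  14:91.1  16:91.1  18:91.1  20:91.1  22:91.1  24:91.1  26:91.1  28:91.1  30:91.1  32:91.1  34:91.2  36:91.1  38:91.1  40:91.1  42:91.1  44:91.1  46:91.1  48:91.1  50:91.1  52:91.1  54:91.1  56:91.1  58:91.2  60:91.2  62:91.1  64:91.1  66:91.0  68:90.5  70:90.0  
t 38.0 pos [553.02  87.03  37.29] yaw 8.23 tilt 9.45 w 0.1 F [  2.26 -20.37   4.37] q [-0.18  0.63  0.06  1.95 -0.37  0.59  0.32]
(np.float64(12.887245960962789), np.float64(-16.75598010603644))
```

```bash
python3 -m pendant '[[-1,-0.98,0,-0.17,0,0,0],[-1,-0.98,0,-0.17,0,0,0],[-1,0.6,0,-3.5,0,0,0],[-1,0.6,0,-3.5,0,0,0],[-1,0.3,0,-2,0,-5,0],[-1,0,0,0,0,-5,0],[-1,0,0,0,0,0,-8.2],[-1,0,0,0,0,0,-8.2],[-1,0,0,0,0,0,-8.2],[-1,0,0,0,0,0,-8.2],[-1,0,0,0,0,0,-8.2],[-1,0,0,0,0,0,-8.2],[-1,0,0,0,0,0,-8.2],[-1,0,0,0,0,0,-8.2],[-1,0,0,0,0,0,-8.2],[-1,0,0,0,0,0,-8.2],[-1,0,0,0,0,0,-8.2],[-1,0,0,0,0,0,0],[-1,0,0,0,0,0,0]]'; python3 - <<'E'
from h import *
rep();plan(*C(-95,38),130,98.5)
p,d=snapshot("wrist");cv2.imwrite("pics/w19.png",p[:,:,::-1])
E
```

```text
time: 39.95
position: [554.0, 75.3, 128.5]
tcp_rot: [-0.075, 0.997, 0.0, 0.0]
contact_force: [-0.0, -0.0, -0.1]
width: 0.1
t 40.0 pos [553.99  75.26 128.47] yaw 98.60 tilt 0.05 w 0.1 F [-0.01 -0.05 -0.1 ] q [-0.06  0.48 -0.17  1.91  0.12  0.75  1.43]
shift tool cm [10.7   6.67 -0.16] min rows 2.521978867981799
turn about tool z deg 0.1 or -359.9 rows 0.011526215420094766
level rotvec tool deg [0.04 0.04 0.  ]
```

View pics/w19.png

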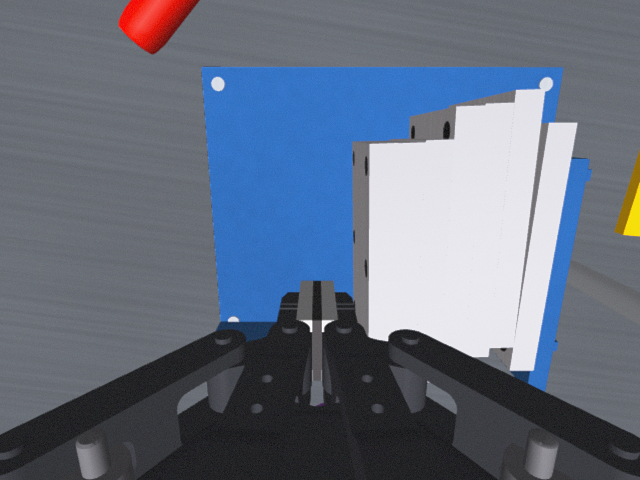

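```bash
python3 -m pendant '[[-1,3.75,1.2,0,0,0,0],[-1,3.75,1.2,0,0,0,0],[-1,3.75,1.2,0,0,-5,0],[-1,0,0,0,0,-5,0],[-1,0,0,0,0,0,0]]'; python3 - <<'E'
from h import *
rep();print(toC(*observe()['position'][:2]));plan(*C(-101,10),38)
p,d=snapshot("wrist");cv2.imwrite("pics/w20.png",p[:,:,::-1])
E
```

```text
time: 40.5
position: [434.5, 93.0, 128.3]
tcp_rot: [-0.076, 0.993, 0.006, 0.087]
contact_force: [0.5, 0.5, 0.9]
width: 0.2
t 40.5 pos [434.48  92.96 128.25] yaw 98.77 tilt 9.96 w 0.2 F [0.46 0.49 0.88] q [-0.14  0.26 -0.18  2.29  0.18  0.43  1.26]
(np.float64(-103.47380917645069), np.float64(6.629724375105843))
shift tool cm [1.32 0.34 8.93] min rows 1.8070035474171187
level rotvec tool deg [-0.03  9.91 -0.  ]
```

View pics/w20.png

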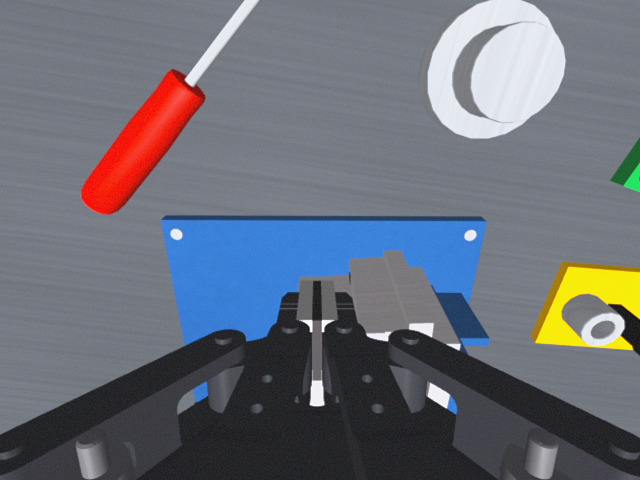

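```bash
python3 -m pendant '[[-1,0.44,0.12,3,0,0,0],[-1,0.44,0.12,3,0,0,0],[-1,0.44,0.12,2.9,0,0,0],[-1,0,0,0,0,0,0]]'; python3 -c "
from h import *
rep();print(toC(*observe()['position'][:2]))"
```

```text
time: 40.95
position: [439.3, 96.8, 35.4]
tcp_rot: [-0.076, 0.994, 0.006, 0.084]
contact_force: [-1.3, -0.9, 0.6]
width: -0.3
t 41.0 pos [439.3   96.76  35.43] yaw 98.70 tilt 9.69 w -0.3 F [-1.28 -0.88  0.6 ] q [-0.26  0.48 -0.06  2.32  0.29  0.19  1.13]
(np.float64(-98.15086561483108), np.float64(9.6728473277119))
```

```bash
python3 -m pendant '[[-1,-0.5,0,-0.1,0,2,0],[-1,-0.6,0,0.09,0,0,0],[-1,-0.6,0,0.09,0,0,0],[-1,-0.6,0,0.09,0,0,0],[-1,-0.5,0,0.07,0,0,0],[-1,-0.5,0,0.07,0,0,0],[-1,0,0,0,0,0,0]]'; python3 -c "
from h import *
rep();print(toC(*observe()['position'][:2]))"
```

```text
time: 41.65
position: [469.0, 101.2, 39.6]
tcp_rot: [-0.077, 0.995, 0.004, 0.067]
contact_force: [-8.1, -0.7, 1.6]
width: -0.1
t 41.6 pos [469.   101.16  39.62] yaw 98.81 tilt 7.67 w -0.1 F [-8.06 -0.72  1.57] q [-0.19  0.5  -0.12  2.22  0.27  0.3   1.18]
(np.float64(-68.12793317455905), np.float64(9.638018866372333))
```

```bash
python3 -m pendant '[[-1,-0.4,0,0.06,0,0,0],[-1,-0.4,0,0.06,0,0,0],[-1,-0.4,0,0.06,0,0,0],[-1,0,0,0,0,0,0]]'; python3 -c "
from h import *
rep();print(toC(*observe()['position'][:2]))"; python3 -m pendant '[[-1,-0.3,0,0.05,0,0,0],[-1,0,0,0,0,0,0],[-1,0,0,0,0,0,0]]'; python3 -c "
from h import *
rep();print(toC(*observe()['position'][:2]))"
```

```text
time: 42.05
position: [478.7, 102.2, 38.8]
tcp_rot: [-0.076, 0.995, 0.003, 0.064]
contact_force: [-12.9, -2.9, 2.9]
width: 0.2
t 42.0 pos [478.66 102.19  38.81] yaw 98.76 tilt 7.39 w 0.2 F [-12.85  -2.92   2.87] q [-0.19  0.52 -0.12  2.2   0.27  0.32  1.18]
(np.float64(-58.41650283500804), np.float64(9.221910180030024))
time: 42.35
position: [478.9, 102.1, 38.2]
tcp_rot: [-0.076, 0.995, 0.003, 0.062]
contact_force: [-19.2, -2.2, 8.8]
width: -0.3
t 42.4 pos [478.9  102.13  38.21] yaw 98.78 tilt 7.10 w -0.3 F [-19.18  -2.17   8.83] q [-0.18  0.52 -0.13  2.19  0.27  0.32  1.19]
(np.float64(-58.18909307909817), np.float64(9.13298032837073))
```

```bash
python3 -m pendant '[[-1,1.5,0,-0.2,0,0,0],[-1,1.5,0,-0.2,0,0,0],[-1,0.7,1.4,-0.1,0,0,0],[-1,0,1.4,0,0,0,0],[-1,0,0,0,0,0,0],[-1,-0.6,0,0.08,0,0,0],[-1,-0.6,0,0.08,0,0,0],[-1,-0.6,0,0.08,0,0,0],[-1,-0.6,0,0.08,0,0,0],[-1,-0.5,0,0.08,0,0,0],[-1,-0.4,0,0.06,0,0,0],[-1,0,0,0,0,0,0]]'; python3 -c "
from h import *
rep();print(toC(*observe()['position'][:2]))"
```

```text
time: 43.55
position: [472.7, 129.3, 37.8]
tcp_rot: [-0.076, 0.995, 0.003, 0.063]
contact_force: [-14.9, -1.5, 7.7]
width: -0.1
t 43.5 pos [472.7  129.32  37.83] yaw 98.77 tilt 7.26 w -0.1 F [-14.94  -1.53   7.73] q [-0.26  0.52 -0.11  2.19  0.26  0.32  1.13]
(np.float64(-60.300404985272785), np.float64(36.93432514802401))
```

```bash
python3 -m pendant '[[-1,-0.3,0,0.04,0,0,0],[-1,-0.2,0,0.03,0,0,0],[-1,0,0,0,0,0,0],[-1,0,0,0,0,0,0]]'; python3 -c "
from h import *
rep();print(toC(*observe()['position'][:2]))"
python3 -m pendant '[[-1,1.5,0,-0.2,0,0,0],[-1,1.5,0,-0.2,0,0,0],[-1,1.0,1.35,-0.15,0,0,0],[-1,0,1.35,0,0,0,0],[-1,0,0,0,0,0,0],[-1,-0.6,0,0.08,0,0,0],[-1,-0.6,0,0.08,0,0,0],[-1,-0.6,0,0.08,0,0,0],[-1,-0.6,0,0.08,0,0,0],[-1,-0.5,0,0.08,0,0,0],[-1,-0.4,0,0.06,0,0,0],[-1,0,0,0,0,0,0]]'; python3 -c "
from h import *
rep();print(toC(*observe()['position'][:2]))"
```

```text
time: 43.95
position: [474.6, 129.5, 37.0]
tcp_rot: [-0.077, 0.995, 0.002, 0.061]
contact_force: [-22.0, -1.7, 11.3]
width: 0.1
t 44.0 pos [474.64 129.54  37.03] yaw 98.80 tilt 6.95 w 0.1 F [-22.04  -1.73  11.34] q [-0.26  0.52 -0.11  2.19  0.26  0.33  1.13]
(np.float64(-58.353359198084576), np.float64(36.86858988670618))
time: 45.15
position: [468.0, 156.2, 38.4]
tcp_rot: [-0.076, 0.995, 0.003, 0.065]
contact_force: [-12.4, -2.2, 8.8]
width: 0.2
t 45.1 pos [467.99 156.17  38.42] yaw 98.76 tilt 7.44 w 0.2 F [-12.38  -2.2    8.77] q [-0.33  0.52 -0.09  2.19  0.26  0.32  1.07]
(np.float64(-60.99314001597066), np.float64(64.18796221447374))
```

```bash
python3 -m pendant '[[-1,-0.3,0,0.04,0,0,0],[-1,-0.3,0,0.03,0,0,0],[-1,0,0,0,0,0,0],[-1,0,0,0,0,0,0]]'; python3 -c "
from h import *
rep();print(toC(*observe()['position'][:2]))"
python3 -m pendant '[[-1,1.5,0,-0.2,0,0,0],[-1,1.5,0,-0.2,0,0,0],[-1,0,0,-4,0,0,0],[-1,0,-1,-4,0,3.5,0],[-1,0,-1,-4,0,3.5,0],[-1,0,-1,0,0,0,0],[-1,0,0,0,0,0,0]]'; python3 - <<'E'
from h import *
rep();print(toC(*observe()['position'][:2]))
p,d=snapshot("wrist");cv2.imwrite("pics/w21.png",p[:,:,::-1])
p,d=snapshot("side");cv2.imwrite("pics/s21.png",cv2.resize(p[250:370,210:350,::-1],None,fx=5,fy=5,interpolation=cv2.INTER_CUBIC))
E
```

```text
time: 45.55
position: [470.7, 156.3, 37.8]
tcp_rot: [-0.077, 0.995, 0.002, 0.062]
contact_force: [-19.8, -2.3, 13.9]
width: 0.2
t 45.5 pos [470.68 156.31  37.8 ] yaw 98.80 tilt 7.10 w 0.2 F [-19.79  -2.33  13.87] q [-0.33  0.52 -0.09  2.18  0.26  0.33  1.08]
(np.float64(-58.312663039005685), np.float64(63.93412387789479))
time: 46.25
position: [440.4, 120.8, 159.6]
tcp_rot: [-0.075, 0.997, 0.001, 0.01]
contact_force: [-0.1, -1.1, -1.1]
width: -0.0
t 46.2 pos [440.4  120.79 159.55] yaw 98.56 tilt 1.20 w -0.0 F [-0.09 -1.15 -1.14] q [-0.14  0.28 -0.23  2.14  0.1   0.71  1.28]
(np.float64(-93.50950213681249), np.float64(33.273952140151344))
```

View pics/w21.png

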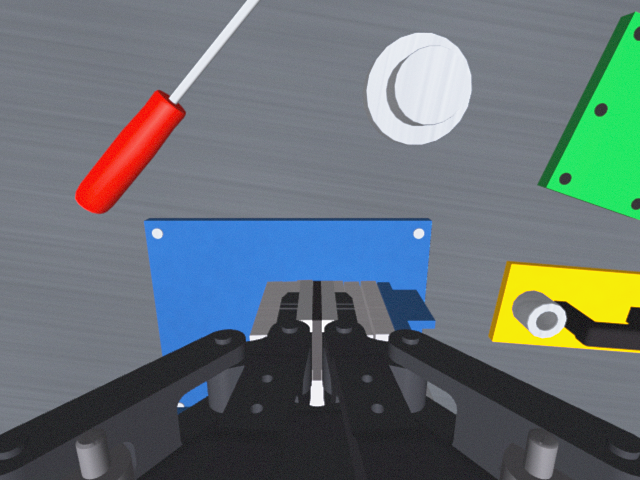

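View pics/s21.png

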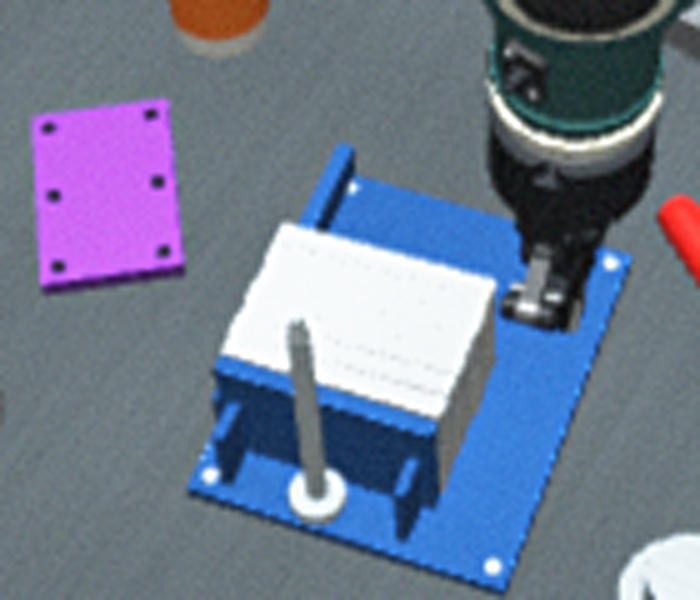

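```bash
python3 -m pendant '[[-1,-0.2,-3,0,0,-1.2,0],[-1,0,-3,0,0,0,0],[-1,-2,-3,0,0,0,0],[-1,-3,0,0,0,0,0],[-1,-3,0,0,0,0,0],[-1,-3,0,0,0,0,0],[-1,0,0,2,0,0,8.2],[-1,0,0,0,0,0,8.2],[-1,0,0,0,0,0,8.2],[-1,0,0,0,0,0,8.2],[-1,0,0,0,0,0,8.2],[-1,0,0,0,0,0,8.2],[-1,0,0,0,0,0,8.2],[-1,0,0,0,0,0,8.2],[-1,0,0,0,0,0,8.2],[-1,0,0,0,0,0,8.2],[-1,0,0,0,0,0,8.2],[-1,0,0,0,0,5,0],[-1,0,0,0,0,5,0],[-1,0,0,0,0,0,0]]'; python3 -c "
from h import *
rep();print(toC(*observe()['position'][:2]));plan(*C(15,-42),37.5,8.5)"
```

```text
time: 48.35
position: [563.5, 48.1, 141.0]
tcp_rot: [0.65, 0.755, 0.07, -0.054]
contact_force: [-0.9, -0.2, 0.1]
width: -0.3
t 48.4 pos [563.47  48.08 141.04] yaw 8.31 tilt 10.18 w -0.3 F [-0.92 -0.18  0.14] q [-0.13  0.46  0.1   1.92 -0.32  0.77  0.34]
(np.float64(17.458386893372886), np.float64(-56.82192215249926))
shift tool cm [-0.33 -0.62 10.44] min rows 2.0925729307298027
turn about tool z deg -0.19 or 359.81 rows 0.021909587445243888
level rotvec tool deg [ 2.05 -9.92  0.  ]
```

```bash
python3 -m pendant '[[-1,-0.6,0,3.4,2,0,0],[-1,-0.6,-0.2,3.4,0,0,0],[-1,-0.6,0,3.4,0,0,0],[-1,0,0,0,0,0,0],[-1,0.5,0,0.09,0,0,0],[-1,0.6,0,0.1,0,0,0],[-1,0.6,0,0.1,0,0,0],[-1,0.6,0,0.1,0,0,0],[-1,0.6,0,0.1,0,0,0],[-1,0.5,0,0.09,0,0,0],[-1,0,0,0,0,0,0]]'; python3 tops.py w22.png
```

```text
time: 49.45
position: [558.6, 85.6, 40.1]
tcp_rot: [0.647, 0.758, 0.059, -0.065]
contact_force: [0.0, 0.2, -0.1]
width: -0.3
-12:93.6  -8:90.5  -6:91.0  -4:91.1  -2:91.1  0:91.1  2:91.1  4:91.1  6:91.1  8:91.1  10:91.2  12:91.2  14:91.1  16:91.2  18:91.1  20:91.2  22:91.1  24:91.1  26:91.1  28:91.2  30:91.1  32:91.1  34:91.2  36:91.1  38:91.1  40:91.1  42:91.2  44:91.1  46:91.1  48:91.2  50:91.2  52:91.1  54:91.0  56:91.1  58:91.2  60:91.1  62:91.1  64:91.2  66:91.0  68:90.4  
t 49.5 pos [558.69  84.99  39.96] yaw 8.94 tilt 10.01 w 0.5 F [-1.03 -0.62 -0.06] q [-0.17  0.63  0.06  1.94 -0.37  0.61  0.35]
(np.float64(18.18830380783919), np.float64(-19.610654595814843))
```

Nearly in contact. I'll push until it is firm, up to about 20 N.

```bash
python3 -m pendant '[[-1,0.3,0,0.05,0,0,0],[-1,0.3,0,0.05,0,0,0],[-1,0.2,0,0.03,0,0,0],[-1,0.2,0,0.03,0,0,0],[-1,0,0,0,0,0,0],[-1,0,0,0,0,0,0]]'; python3 tops.py w23.png
```

```text
time: 50.1
position: [558.3, 87.2, 39.8]
tcp_rot: [0.65, 0.756, 0.057, -0.061]
contact_force: [-1.6, -15.1, 5.4]
width: 0.1
-12:81.5  -10:93.4  -6:91.0  -4:91.1  -2:91.1  0:91.1  2:91.1  4:91.1  6:91.1  8:91.1  10:91.1  12:91.1  14:91.1  16:91.1  18:91.1  20:91.1  22:91.1  24:91.1  26:91.1  28:91.1  30:91.1  32:91.1  34:91.1  36:91.1  38:91.1  40:91.1  42:91.1  44:91.1  46:91.1  48:91.2  50:91.1  52:91.2  54:91.0  56:91.1  58:91.1  60:91.2  62:91.1  64:91.2  66:91.0  68:91.0  70:90.7  
t 50.1 pos [558.25  87.19  39.78] yaw 8.59 tilt 9.57 w 0.2 F [ -0.5  -14.83   3.61] q [-0.18  0.63  0.07  1.94 -0.37  0.6   0.33]
(np.float64(18.0770043402959), np.float64(-17.375637569096728))
```

```bash
python3 -m pendant '[[-1,-0.98,0,-0.17,0,0,0],[-1,-1.5,0,-0.26,0,0,0],[-1,0.6,0,-3.9,0,0,0],[-1,0.7,0,-4,0,0,0],[-1,0.7,0,-4,0,-5,0],[-1,0.3,0,-4,0,-5,0],[-1,0,0,-4,0,0,0],[-1,0,0,0,0,0,0]]'; cat > kp.py <<'E'
from h import *
import sys
cam=sys.argv[1]
rep()
c=get_calibration(cam);p,d=snapshot(cam);P=cloud(c,d);X,Y,Z=P[...,0],P[...,1],P[...,2]
hsv=cv2.cvtColor(p,cv2.COLOR_RGB2HSV)
y=(hsv[...,0]>22)&(hsv[...,0]<35)&(hsv[...,1]>150)&(abs(X-477)<150)&(abs(Y-360)<170)&(Z<25)
n,l,stt,ce=cv2.connectedComponentsWithStats(y.astype(np.uint8));
r=cv2.minAreaRect(np.c_[X[y],Y[y]].astype(np.float32));print("keeper",y.sum(),r,np.median(Z[y]));print(cv2.boxPoints(r))
b=(abs(X-480)<150)&(abs(Y-360)<170)&(Z>44)&(Z<65)&(hsv[...,2]<90)
if b.sum()>10:
    r=cv2.minAreaRect(np.c_[X[b],Y[b]].astype(np.float32));print("bar",b.sum(),r,np.median(Z[b]))
for t in ("keeper_hole","keeper_grip"):
    for q in tip_of(cam,t)[:2]:
        u,v=np.array(q["xy"])*[640,480];print(t,q["p"],u,v,"at z0",atz(c,u,v,0. if t=="keeper_hole" else 47.))
cv2.imwrite("pics/"+sys.argv[2],p[:,:,::-1])
E
python3 kp.py top t24.png; python3 -c "
from h import *
plan(480,335,250,183)"
```

```text
time: 50.95
position: [563.3, 69.3, 246.6]
tcp_rot: [0.649, 0.76, 0.006, 0.005]
contact_force: [0.7, 0.7, 0.2]
width: -0.1
t 51.0 pos [563.35  69.31 246.59] yaw 9.02 tilt 0.91 w -0.1 F [0.73 0.68 0.2 ] q [-0.37  0.32  0.23  1.84 -0.09  0.97  0.06]
keeper 1692 ((482.38250732421875, 366.1720886230469), (71.95989227294922, 176.0181121826172), 3.6172409057617188) 8.164627799985432
[[440.92 451.74]
 [452.03 276.07]
 [523.84 280.61]
 [512.74 456.28]]
bar 146 ((481.28656005859375, 356.0667419433594), (11.430688858032227, 77.61812591552734), 4.943753242492676) 53.77633896284999
keeper_hole 0.9 165.184 282.71999999999997 at z0 [485.82 298.65   0.  ]
keeper_grip 0.9 132.99200000000002 281.712 at z0 [486.46 362.    47.  ]
keeper_grip 0.28 396.8 293.376 at z0 [ 443.61 -253.1    47.  ]
shift tool cm [27.63 -3.75 -0.99] min rows 5.580735233142086
turn about tool z deg -174.11 or 185.89 rows 20.268939820516728
level rotvec tool deg [ 0.24 -0.02 -0.  ]
```

View pics/t24.png

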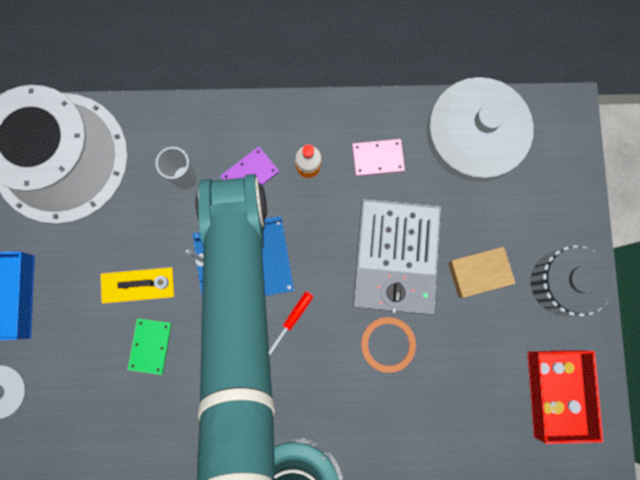

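```bash
python3 -m pendant '[[-0.2,3.45,-0.47,0,0,0,0],[-0.2,3.45,-0.47,0,0,0,0],[-0.2,3.45,-0.47,0,0,0,0],[-0.2,3.45,-0.47,0,0,0,0],[-0.2,3.45,-0.47,0,0,0,0],[-0.2,3.45,-0.47,0,0,0,0],[-0.2,3.45,-0.47,0,0,0,0],[-0.2,3.45,-0.47,0,0,0,0],[-0.2,0,0,0,0,0,-8.2],[-0.2,0,0,0,0,0,-8.2],[-0.2,0,0,0,0,0,-8.2],[-0.2,0,0,0,0,0,-8.2],[-0.2,0,0,0,0,0,-8.2],[-0.2,0,0,0,0,0,-8.2],[-0.2,0,0,0,0,0,-8.2],[-0.2,0,0,0,0,0,-8.2],[-0.2,0,0,0,0,0,-8.2],[-0.2,0,0,0,0,0,-8.2]]'; python3 -c "
from h import *
rep()"
```

```text
time: 52.9
position: [479.9, 333.8, 238.2]
tcp_rot: [-0.01, 1.0, -0.001, 0.001]
contact_force: [-0.9, -1.3, 0.1]
width: 34.1
t 52.9 pos [479.87 333.8  238.17] yaw 91.19 tilt 0.10 w 34.1 F [-0.89 -1.28  0.08] q [-0.54  0.38 -0.16  1.77  0.07  1.    0.87]
```

```bash
python3 -m pendant '[[-0.2,0,0,0,0,0,-8.2],[-0.2,0,0,0,0,0,-8.2],[-0.2,0,0,0,0,0,-8.2],[-0.2,0,0,0,0,0,-8.2],[-0.2,0,0,0,0,0,-8.2],[-0.2,0,0,0,0,0,-8.2],[-0.2,0,0,0,0,0,-8.2],[-0.2,0,0,0,0,0,-8.2],[-0.2,0,0,0,0,0,-8.2],[-0.2,0,0,0,0,0,-8.2],[-0.2,0,0,0,0,0,-8.2],[-0.2,0,0,0,0,0,-1.5],[-0.2,0,0,0,0,0,0],[-0.2,0,0,0,0,0,0]]'; python3 kp.py wrist w25.png
```

```text
time: 54.3
position: [480.3, 334.5, 239.7]
tcp_rot: [0.722, -0.692, 0.001, -0.001]
contact_force: [0.1, 0.6, -0.4]
width: 34.2
t 54.3 pos [480.29 334.48 239.66] yaw -177.56 tilt 0.20 w 34.2 F [ 0.05  0.56 -0.4 ] q [-0.3   0.42 -0.47  1.75  0.22  1.02  2.33]
keeper 8928 ((480.5108337402344, 364.6637268066406), (70.85993194580078, 170.4808807373047), 3.7102210521698) 9.151644749413652
[[439.64 447.43]
 [450.67 277.31]
 [521.38 281.89]
 [510.35 452.02]]
bar 2169 ((499.00750732421875, 277.19976806640625), (95.78087615966797, 229.97801208496094), 30.309160232543945) 54.933068967947065
keeper_hole 0.66 313.408 176.01600000000002 at z0 [486.22 304.38   0.  ]
keeper_grip 0.67 317.824 246.09600000000003 at z0 [479.38 361.82  47.  ]
```

View pics/w25.png

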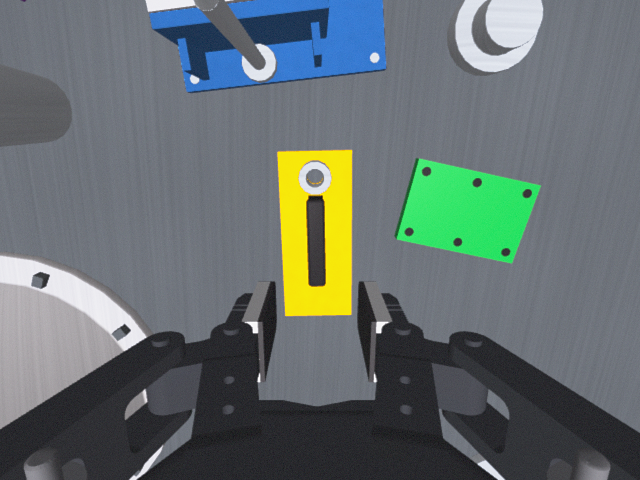

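```bash
python3 -c "
from h import *
plan(480.7,359,47,-176.3)"
```

```text
shift tool cm [-2.39 -0.06 19.33] min rows 3.8957772567764857
turn about tool z deg -1.15 or 358.85 rows 0.13443450907871596
level rotvec tool deg [-0.27  0.02 -0.  ]
```

```bash
python3 -m pendant '[[-0.2,-1.2,-0.03,3,0,0,-1.2],[-0.2,-1.2,-0.03,3,0,0,0],[-0.2,0,0,4,0,0,0],[-0.2,0,0,4,0,0,0],[-0.2,0,0,3.5,0,0,0],[-0.2,0,0,0,0,0,0],[-0.2,0,0,0,0,0,0]]'; python3 - <<'E'
from h import *
rep();plan(480.7,359,47,-176.3)
p,d=snapshot("wrist");cv2.imwrite("pics/w26.png",p[:,:,::-1])
E
```

```text
time: 55.15
position: [480.4, 359.5, 65.8]
tcp_rot: [0.73, -0.683, 0.001, -0.002]
contact_force: [-0.2, -0.0, 0.3]
width: 34.2
t 55.1 pos [480.41 359.5   65.81] yaw -176.19 tilt 0.26 w 34.2 F [-0.24 -0.02  0.27] q [-0.41  0.66 -0.39  1.83  0.37  0.72  2.21]
shift tool cm [ 0.05 -0.02  1.88] min rows 0.37639161447461283
turn about tool z deg 0.11 or -359.89 rows 0.012382761595975272
level rotvec tool deg [-0.26  0.02  0.  ]
```

View pics/w26.png

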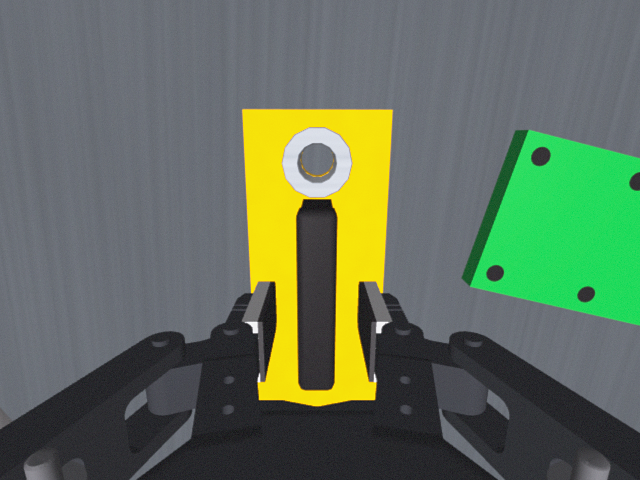

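```bash
python3 -m pendant '[[-0.2,0,0,1,-0.2,0,0],[-0.2,0,0,0.9,0,0,0],[-0.2,0,0,0,0,0,0],[-1,0,0,0,0,0,0],[-1,0,0,0,0,0,0],[-1,0,0,0,0,0,0],[-1,0,0,0,0,0,0],[-1,0,0,0,0,0,0]]' 90; python3 -c "
from h import *
rep()"; python3 -m pendant '[[-1,0,0,-1,0,0,0],[-1,0,0,-2,0,0,0],[-1,0,0,-2,0,0,0],[-1,0,0,0,0,0,0]]';python3 - <<'E'
from h import *
rep()
p,d=snapshot("wrist");cv2.imwrite("pics/w27.png",p[:,:,::-1])
E
```

```text
time: 56.0
position: [480.8, 359.2, 46.9]
tcp_rot: [0.73, -0.683, 0.0, -0.001]
contact_force: [-0.9, -1.3, 3.3]
width: 14.5
t 56.0 pos [480.78 359.16  46.91] yaw -176.21 tilt 0.12 w 14.5 F [-0.89 -1.34  3.3 ] q [-0.42  0.69 -0.37  1.83  0.38  0.69  2.2 ]
time: 56.4
position: [481.6, 360.3, 98.9]
tcp_rot: [0.73, -0.683, 0.001, -0.003]
contact_force: [0.9, 0.7, -3.6]
width: 14.4
t 56.4 pos [481.63 360.29  98.94] yaw -176.19 tilt 0.35 w 14.4 F [ 0.89  0.73 -3.65] q [-0.39  0.62 -0.41  1.81  0.34  0.77  2.23]
```

View pics/w27.png

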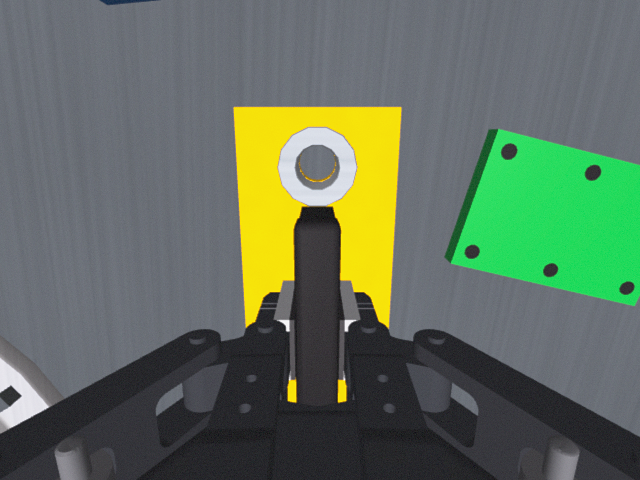

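```bash
cat > hole.py <<'E'
from h import *
s,Rm,yw,t=st();c=get_calibration("wrist");p,d=snapshot("wrist")
V=c["view"]
def px2tool(u,v,zt):
    a=(cam2w(c,u,v,1.0)-s["position"])@Rm; b=(cam2w(c,u,v,1000.)-s["position"])@Rm
    k=(zt-a[2])/(b[2]-a[2]); return a+(b-a)*k
hsv=cv2.cvtColor(p,cv2.COLOR_RGB2HSV)
ye=(hsv[...,0]>18)&(hsv[...,0]<38)&(hsv[...,1]>120)
# ring: low-sat bright inside keeper region
ring=((hsv[...,1]<60)&(hsv[...,2]>140)).astype(np.uint8); ring[:, :240]=0; ring[:,400:]=0; ring[:110]=0; ring[230:]=0
n,l,stt,ce=cv2.connectedComponentsWithStats(ring); 
i=1+np.argmax(stt[1:,4]); cs,_=cv2.findContours((l==i).astype(np.uint8),cv2.RETR_EXTERNAL,cv2.CHAIN_APPROX_NONE)
e=cv2.fitEllipse(max(cs,key=len)); print("outer ellipse",e,stt[i])
print("boss top centre in tool",px2tool(e[0][0],e[0][1],14.))
# keeper left/right edges -> yaw in tool
m=ye.copy(); vv=[120,130,200,220,240]; L=[];Rr=[]
for v in vv:
    us=np.where(m[v,150:500])[0]+150; L.append(px2tool(us.min(),v,39.)[:2]);Rr.append(px2tool(us.max(),v,39.)[:2])
L=np.array(L);Rr=np.array(Rr);print("edges mid y",(L[:,1]+Rr[:,1])/2,"width",Rr[:,1]-L[:,1])
print("slopes deg",np.degrees(np.polyfit(L[:,0],L[:,1],1)[0]),np.degrees(np.polyfit(Rr[:,0],Rr[:,1],1)[0]))
E
python3 hole.py
```

```text
outer ellipse ((316.8907775878906, 165.91908264160156), (77.3273696899414, 78.6831283569336), 177.6896209716797) [ 278  127   79   79 3361]
boss top centre in tool [57.2493436  -0.66219735 14.        ]
edges mid y [-0.58534401 -0.58327614 -0.56763823 -0.56285915 -0.55793748] width [70.37406951 70.00537831 69.96602608 70.08406513 70.20562533]
slopes deg -0.0771596494754838 0.017703021394109134
```

```bash
python3 - <<'E'
from h import *
print("expected",C(15,105))
for n in("top","side"):
    c=get_calibration(n);p,d=snapshot(n);P=cloud(c,d)
    e=w2p(c,[[*C(15,105),190],[*C(15,105),100]]);print(n,"pred px tip, z100",e)
    for r in tip_of(n,"rod_top")[:3]:
        u,v=np.array(r["xy"])*[640,480];print(n,round(r["p"],2),u,v,atz(c,u,v,190.))
    u,v=e[0].astype(int);x0,y0=max(u-50,0),max(v-40,0)
    im=p[y0:y0+80,x0:x0+100,::-1].copy();im=cv2.resize(im,None,fx=7,fy=7,interpolation=cv2.INTER_NEAREST)
    cv2.circle(im,(int((e[0,0]-x0)*7+3),int((e[0,1]-y0)*7+3)),4,(0,0,255),1)
    cv2.imwrite(f"pics/rod_{n}.png",im);print(x0,y0)
E
```

```text
expected [537.11524978 207.76380682]
top pred px tip, z100 [[186.85387485 250.92229622]
 [195.08212053 255.88169021]]
top 0.58 187.712 250.608 [537.73874277 205.9666203  190.        ]
top 0.2 234.30399999999997 252.0 [532.38799236 108.05547769 190.        ]
136 210
side pred px tip, z100 [[268.21150258 312.52526266]
 [270.53170659 332.04327016]]
218 272
```

View pics/rod_top.png

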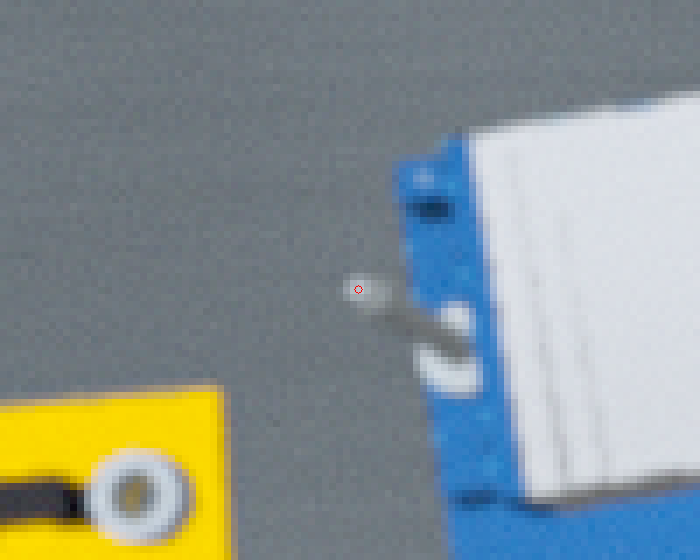

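View pics/rod_side.png

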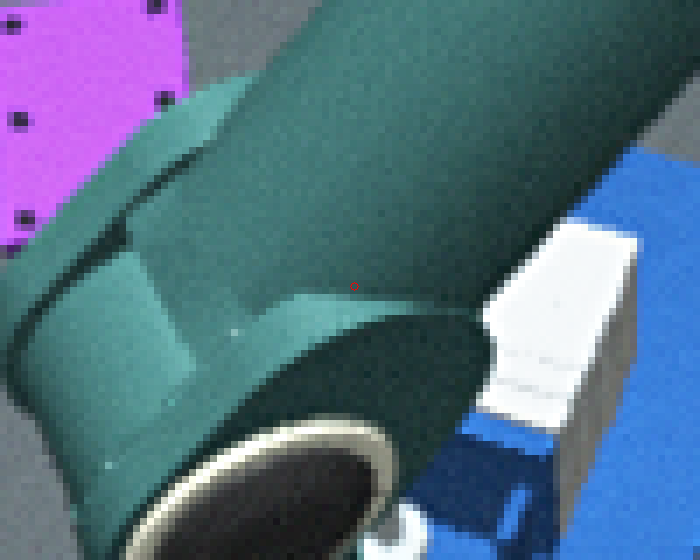

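```bash
python3 -m pendant '[[-1,0,0,-2,0.2,0,0],[-1,0,0,-4,0,0,0],[-1,0,0,-4,0,0,0],[-1,0,0,-4,0,0,0],[-1,0,0,-2.5,0,0,0],[-1,0,0,0,0,0,4],[-1,0,0,0,0,0,7],[-1,0,0,0,0,0,7],[-1,0,0,0,0,0,7],[-1,0,0,0,0,0,7],[-1,0,0,0,0,0,7],[-1,0,0,0,0,0,7],[-1,0,0,0,0,0,7],[-1,0,0,0,0,0,7],[-1,0,0,0,0,0,7],[-1,0,0,0,0,0,7],[-1,0,0,0,0,0,7],[-1,0,0,0,0,0,7]]'; python3 -c "
from h import *
rep()"
```

```text
time: 58.5
position: [479.2, 358.7, 260.3]
tcp_rot: [-0.048, 0.999, -0.0, 0.002]
contact_force: [0.2, 0.0, -4.1]
width: 15.1
t 58.5 pos [479.24 358.73 260.32] yaw 95.53 tilt 0.19 w 15.1 F [ 0.22  0.04 -4.1 ] q [-0.56  0.38 -0.18  1.72  0.08  1.05  0.9 ]
```

```bash
python3 -m pendant '[[-1,0,0,0,0,0,7],[-1,0,0,0,0,0,7],[-1,0,0,0,0,0,7],[-1,0,0,0,0,0,7],[-1,0,0,0,0,0,7],[-1,0,0,0,0,0,7],[-1,0,0,0,0,0,7],[-1,0,0,0,0,0,7],[-1,0,0,0,0,0,7],[-1,0,0,0,0,0,7],[-1,0,0,0,0,0,7],[-1,0,0,0,0,0,7],[-1,0,0,0,0,0,3],[-1,0,0,0,0,0,0]]'; python3 -c "
from h import *
rep();plan(*C(15.3,48.2),262,8.5)"
```

```text
time: 59.9
position: [479.1, 358.9, 260.4]
tcp_rot: [0.651, 0.759, 0.001, 0.002]
contact_force: [0.5, 0.5, -3.4]
width: 14.1
t 59.9 pos [479.15 358.9  260.43] yaw 8.83 tilt 0.21 w 14.1 F [ 0.48  0.48 -3.44] q [-0.78  0.37  0.1   1.73 -0.04  1.04 -0.51]
shift tool cm [-21.5    3.41  -0.12] min rows 4.354635821916447
turn about tool z deg 0.33 or -359.67 rows 0.038430887602838526
level rotvec tool deg [0.2  0.06 0.  ]
```

```bash
python3 -m pendant '[[-1,-2.2,0.42,0,0.2,0,0.3],[-1,-2.9,0.43,0,0,0,0],[-1,-2.9,0.43,0,0,0,0],[-1,-2.9,0.43,0,0,0,0],[-1,-2.9,0.43,0,0,0,0],[-1,-2.9,0.43,0,0,0,0],[-1,-2.9,0.43,0,0,0,0],[-1,-1.9,0.41,0,0,0,0],[-1,0,0,0,0,0,0],[-1,0,0,0,0,0,0]]'; python3 hole.py; python3 - <<'E'
from h import *
rep();plan(*C(15.3,48.2),262,8.5)
p,d=snapshot("wrist");cv2.imwrite("pics/w28.png",p[:,:,::-1])
p,d=snapshot("side");cv2.imwrite("pics/s28.png",cv2.resize(p[230:370,200:360,::-1],None,fx=4,fy=4,interpolation=cv2.INTER_CUBIC))
E
```

```text
time: 60.9
position: [545.1, 151.6, 261.1]
tcp_rot: [0.653, 0.758, 0.0, 0.0]
contact_force: [0.0, 0.2, -4.4]
width: 14.2
outer ellipse ((316.6390380859375, 166.0216064453125), (77.24708557128906, 78.78628540039062), 178.8634490966797) [ 278  127   79   79 3616]
boss top centre in tool [55.2666234   0.72545195 14.        ]
edges mid y [0.86159748 0.65017717 0.87897865 0.88361873 0.88839695] width [70.39002219 70.44747391 69.97501872 70.09122702 70.21089546]
slopes deg -0.33120007772739696 0.024163763075041773
t 61.0 pos [544.86 152.48 261.15] yaw 8.61 tilt 0.06 w 14.5 F [-0.46  0.67 -2.84] q [-0.48  0.31  0.19  1.81 -0.07  1.02 -0.12]
shift tool cm [-0.1   0.08 -0.08] min rows 0.03048638353603835
turn about tool z deg 0.11 or -359.89 rows 0.0124403265436908
level rotvec tool deg [ 0.04 -0.04  0.  ]
```

View pics/w28.png

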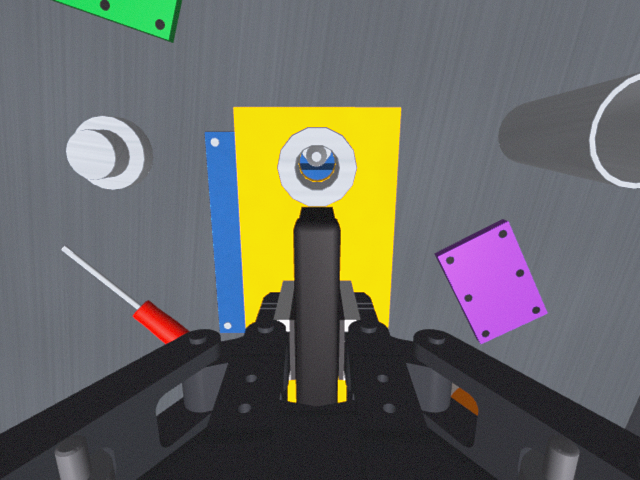

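View pics/s28.png

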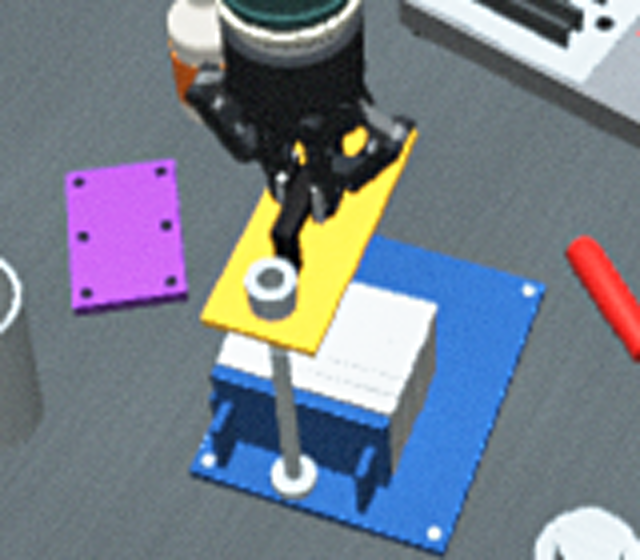

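```bash
cat > rel.py <<'E'
from hole import *
im=p[110:230,240:400]; cv2.imwrite("pics/holezoom.png",cv2.resize(im[:,:,::-1],None,fx=5,fy=5,interpolation=cv2.INTER_CUBIC))
import sys
zt=s["position"][2]-190
if len(sys.argv)>2:
    u,v=float(sys.argv[1]),float(sys.argv[2]); r=px2tool(u,v,zt); b=px2tool(*e[0],14.)
    print("rod tip tool",r,"boss",b,"rod-hole",(r-b)[:2])
E
python3 rel.py 316.3 156
```

```text
outer ellipse ((316.63037109375, 166.01673889160156), (77.26042938232422, 78.78881072998047), 0.5387285947799683) [ 278  127   79   79 3648]
boss top centre in tool [55.287224    0.69307965 14.        ]
edges mid y [0.83070883 0.61931444 0.84809849 0.85273828 0.85751621] width [70.38141362 70.43885988 69.96639344 70.08256928 70.20220424]
slopes deg -0.3312701365414811 0.024209620041520507
rod tip tool [56.0900366   0.49626061 71.27442821] boss [55.287224    0.69307965 14.        ] rod-hole [ 0.80281259 -0.19681904]
```

View pics/holezoom.png

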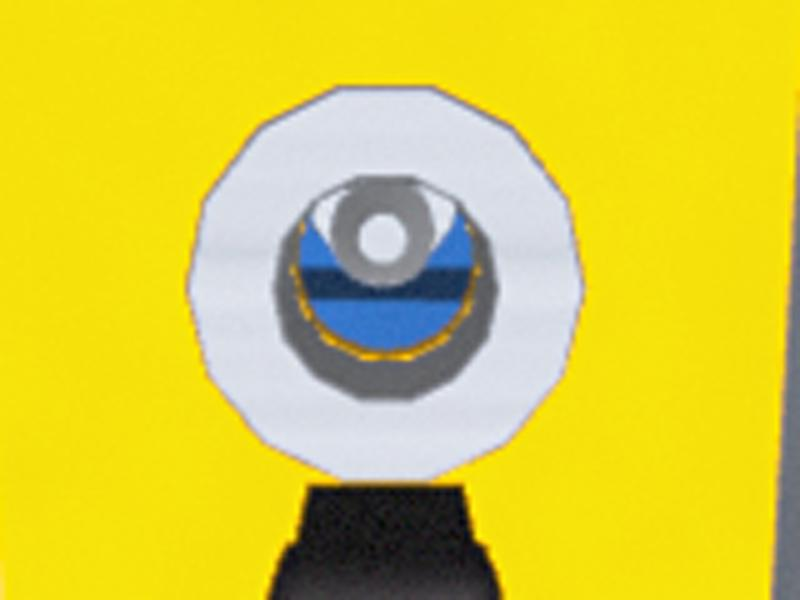

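```bash
python3 -m pendant '[[-1,0.03,0,1.5,0,0,0.1],[-1,0,0,1.5,0,0,0],[-1,0,0,1.5,0,0,0],[-1,0,0,1.5,0,0,0],[-1,0,0,0,0,0,0]]'; python3 rel.py; python3 -c "
from h import *
rep();plan(*C(15.3,48.2),137,8.5)"
```

```text
time: 61.6
position: [543.7, 152.2, 199.5]
tcp_rot: [0.653, 0.758, -0.001, -0.001]
contact_force: [-0.9, 0.7, -4.3]
width: 14.3
outer ellipse ((316.5721740722656, 166.08363342285156), (77.24424743652344, 78.647216796875), 175.36544799804688) [ 277  127   80   79 3815]
boss top centre in tool [55.2724124   0.67493631 14.        ]
edges mid y [0.83322362 0.62200261 0.85222166 0.62978597 0.63162125] width [70.38731882 70.44476906 69.97225106 69.63341943 69.74628708]
slopes deg -0.33397109484233894 0.5190755698863078
t 61.6 pos [544.61 152.34 200.76] yaw 8.48 tilt 0.04 w 14.6 F [ 0.1   0.01 -3.4 ] q [-0.47  0.38  0.18  1.87 -0.08  0.9  -0.11]
shift tool cm [-0.09  0.11  6.38] min rows 1.2754785018176258
turn about tool z deg -0.02 or 359.98 rows 0.0018010790388523555
level rotvec tool deg [-0.04  0.01 -0.  ]
```

View pics/holezoom.png

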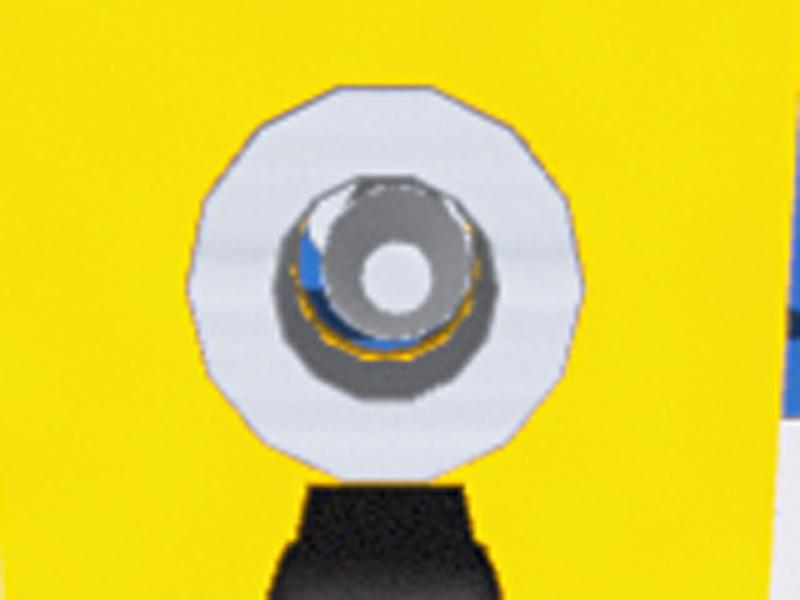

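```bash
python3 -m pendant '[[-1,0,0.08,0.5,0,0,0],[-1,0,0,1.5,0,0,0],[-1,0,0,1.5,0,0,0],[-1,0,0,1.5,0,0,0],[-1,0,0,0.7,0,0,0],[-1,0,0,0,0,0,0]]'; python3 -c "
from h import *
rep();plan(*C(15.3,48.2),137,8.5)"
```

```text
time: 62.25
position: [545.8, 152.1, 144.0]
tcp_rot: [0.653, 0.757, -0.0, -0.0]
contact_force: [-2.0, 1.6, -4.9]
width: 14.3
t 62.2 pos [545.77 152.13 143.97] yaw 8.43 tilt 0.01 w 14.3 F [-2.03  1.61 -4.88] q [-0.46  0.46  0.17  1.9  -0.1   0.78 -0.09]
shift tool cm [-0.05 -0.    0.7 ] min rows 0.13975864753356618
turn about tool z deg -0.07 or 359.93 rows 0.007637077088588608
level rotvec tool deg [-0.01 -0.   -0.  ]
```

```bash
python3 -m pendant '[[-1,0,0,0.4,0,0,0],[-1,0,0,0.1,0,0,0],[-1,0,0,0,0,0,0]]'; python3 -m pendant '[[-1,0,0,0.1,0,0,0],[-1,0,0,0.1,0,0,0],[-1,0,0,0,0,0,0]]'
```

```text
time: 62.55
position: [546.4, 152.5, 140.0]
tcp_rot: [0.653, 0.757, 0.001, 0.0]
contact_force: [-1.7, 2.9, -3.2]
width: 14.4
time: 62.85
position: [546.3, 152.3, 137.7]
tcp_rot: [0.653, 0.757, 0.001, 0.0]
contact_force: [-2.6, 3.6, -1.8]
width: 14.6
```

```bash
python3 -m pendant '[[-1,0,0,0.1,0,0,0],[-1,0,0,0,0,0,0]]'; python3 -m pendant '[[-1,0,0,0.05,0,0,0],[-1,0,0,0,0,0,0]]'; python3 rel.py;python3 -c "
from h import *
rep();print(toC(*observe()['position'][:2]))"
```

```text
time: 63.05
position: [546.3, 152.4, 137.0]
tcp_rot: [0.653, 0.757, 0.001, 0.0]
contact_force: [-4.8, 4.3, 2.2]
width: 14.8
time: 63.25
position: [546.3, 152.5, 136.9]
tcp_rot: [0.653, 0.757, 0.001, 0.0]
contact_force: [-4.3, 3.5, 5.5]
width: 14.5
outer ellipse ((315.7814025878906, 166.1376953125), (77.30488586425781, 79.09632873535156), 6.776071071624756) [ 277  127   79   79 3585]
boss top centre in tool [55.24057519  0.40257088 14.        ]
edges mid y [0.4314238  0.43071023 0.42512554 0.42341008 0.42164351] width [70.38851287 70.01895678 69.97375623 70.09002638 70.20975874]
slopes deg -0.04238606538219706 0.06362235841609071
t 63.3 pos [546.33 152.53 136.96] yaw 8.44 tilt 0.12 w 14.7 F [-5.6   2.92  4.75] q [-0.46  0.47  0.16  1.91 -0.11  0.77 -0.09]
(np.float64(15.945278120220802), np.float64(49.010866539246756))
```

View pics/holezoom.png

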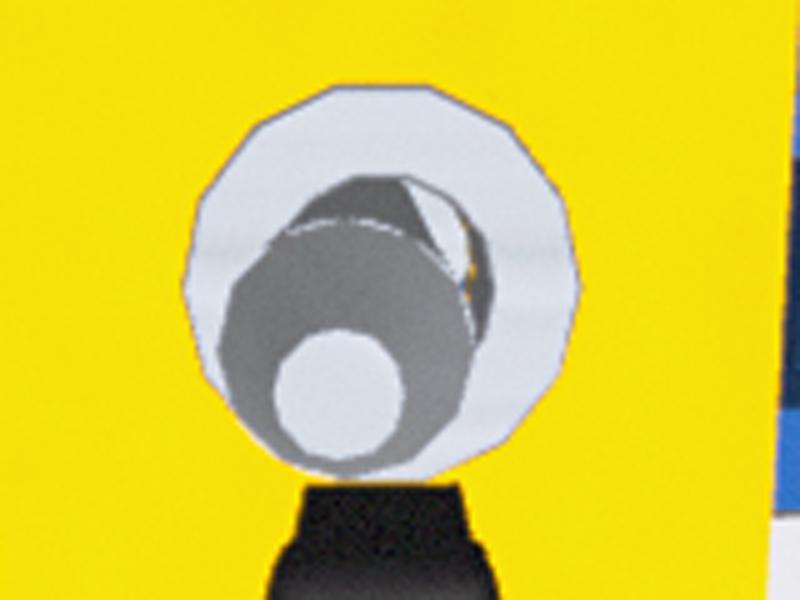

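```bash
python3 -m pendant '[[-1,0,0,-0.3,0,0,0],[-1,0.05,-0.12,0,0,0,0],[-1,0,0,0,0,0,0]]'; python3 rel.py; python3 -m pendant '[[-1,0,0,0.2,0,0,-0.06],[-1,0,0,0.1,0,0,0],[-1,0,0,0,0,0,0]]'; python3 -c "
from h import *
rep();print(toC(*observe()['position'][:2]))"
```

```text
time: 63.6
position: [545.4, 151.8, 139.0]
tcp_rot: [0.654, 0.757, 0.001, 0.001]
contact_force: [-1.8, 1.3, -4.1]
width: 14.5
outer ellipse ((316.50238037109375, 165.9673614501953), (77.48423767089844, 78.7019271850586), 1.1553062200546265) [ 277  127   80   79 3690]
boss top centre in tool [55.29939199  0.64973301 14.        ]
edges mid y [0.8335566  0.62236271 0.40407591 0.63015665 0.63199381] width [70.37857263 70.43604476 69.96399687 69.62505503 69.73797159]
slopes deg -0.2500821727883496 0.6025607601338738
time: 63.95
position: [545.6, 151.8, 136.9]
tcp_rot: [0.653, 0.757, 0.001, 0.001]
contact_force: [-3.7, 1.2, 4.2]
width: 14.0
t 64.0 pos [545.58 151.84 136.91] yaw 8.44 tilt 0.13 w 14.0 F [-3.71  1.22  4.22] q [-0.46  0.47  0.16  1.91 -0.11  0.77 -0.09]
(np.float64(15.107152386799473), np.float64(48.43715851680676))
```

View pics/holezoom.png

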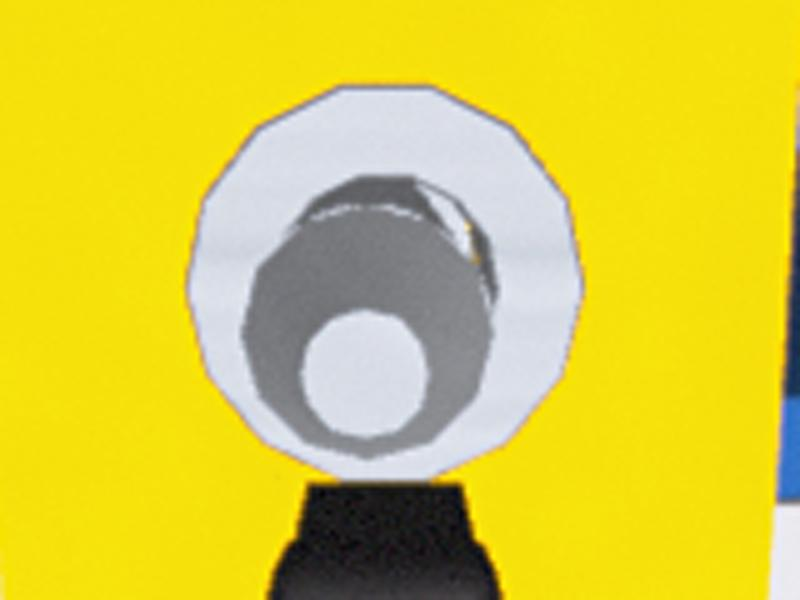

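```bash
python3 -m pendant '[[-0.6,0,0,0,0,0,0],[-0.5,0,0,0,0,0,0],[-0.3,0,0,0,0,0,0],[-0.2,0,0,0,0,0,0],[-0.2,0,0,0,0,0,0],[-0.2,0,0,-2,0,0,0],[-0.2,0,0,-3,0,0,0],[-0.2,0,0,-4,0,0,0],[-0.2,0,0,-4,0,0,0],[-0.2,0,0,0,0,0,0]]'; python3 - <<'E'
from h import *
rep()
c=get_calibration("wrist");p,d=snapshot("wrist");cv2.imwrite("pics/w30.png",p[:,:,::-1]);P=cloud(c,d);X,Y,Z=P[...,0],P[...,1],P[...,2];x,y=toC(X,Y)
hsv=cv2.cvtColor(p,cv2.COLOR_RGB2HSV);ye=(hsv[...,0]>18)&(hsv[...,0]<38)&(hsv[...,1]>120)&(Z>80)&(Z<115)
r=cv2.minAreaRect(np.c_[x[ye],y[ye]].astype(np.float32));print(r)
A_=np.c_[x[ye],y[ye],np.ones(ye.sum())];k,*_=np.linalg.lstsq(A_,Z[ye],rcond=None);print("plane slopes deg",np.degrees(k[:2]),"z at (15,38)",k@[15,38,1])
p,d=snapshot("side");cv2.imwrite("pics/s30.png",cv2.resize(p[230:370,200:360,::-1],None,fx=4,fy=4,interpolation=cv2.INTER_CUBIC))
E
```

```text
time: 64.95
position: [548.0, 152.9, 271.9]
tcp_rot: [0.653, 0.757, 0.005, 0.003]
contact_force: [-0.1, 0.5, 0.3]
width: 34.2
t 65.0 pos [547.98 152.87 271.95] yaw 8.45 tilt 0.72 w 34.2 F [-0.14  0.46  0.28] q [-0.49  0.3   0.19  1.8  -0.07  1.03 -0.12]
((14.502933502197266, 40.99127960205078), (170.57823181152344, 71.98338317871094), 89.97378540039062)
plane slopes deg [0.   0.03] z at (15,38) 99.12350187820776
```

View pics/w30.png

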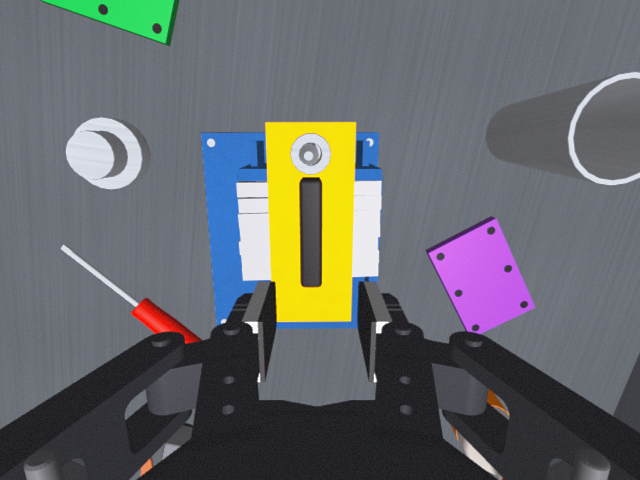

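View pics/s30.png

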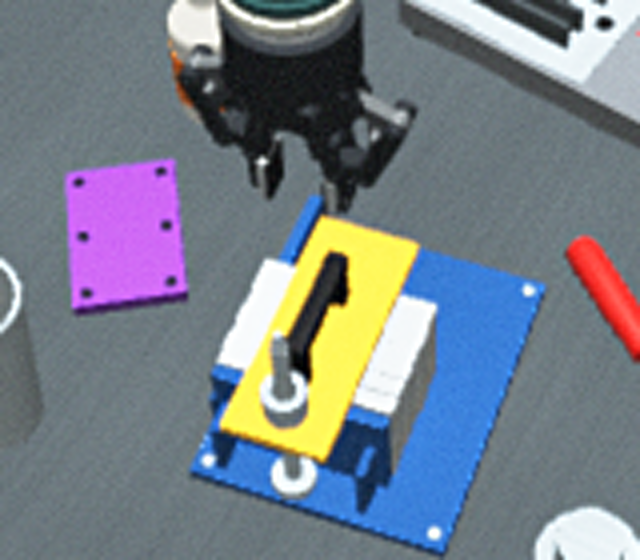

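```bash
python3 - <<'E'
from h import *
c=get_calibration("wrist");p,d=snapshot("wrist");cv2.imwrite("pics/w31.png",cv2.resize(p[150:300,220:400,::-1],None,fx=4.4,fy=4.4,interpolation=cv2.INTER_CUBIC));P=cloud(c,d);X,Y,Z=P[...,0],P[...,1],P[...,2];x,y=toC(X,Y)
hsv=cv2.cvtColor(p,cv2.COLOR_RGB2HSV)
w=(hsv[...,1]<60)&(hsv[...,2]>120)&(Z>84)&(Z<96)
for y0 in range(-6,82,4):
    k=w&(abs(y-y0)<1.5)
    if k.sum()>5: print(y0,"x",np.round([x[k].min(),x[k].max()],1),"zL %.1f zR %.1f"%(np.median(Z[k&(x<-25)]),np.median(Z[k&(x>52)])))
for xx in (-40,-35,-30,55,60,65,70):
    k=w&(abs(x-xx)<2);print(xx,"y",np.round([y[k].min(),y[k].max()],1))
E
```

```text
-6 x [-44.8  53.1] zL 91.2 zR 90.4
-2 x [-44.5  74. ] zL 91.0 zR 91.0
2 x [-45.1  74.8] zL 91.2 zR 91.2
6 x [-45.1  74.6] zL 91.2 zR 91.0
10 x [-44.9  74.5] zL 90.9 zR 91.1
14 x [-44.7  74.1] zL 91.1 zR 91.2
18 x [-46.1  73.8] zL 91.1 zR 91.0
22 x [-45.9  72.9] zL 91.2 zR 91.4
26 x [-46.6  72.7] zL 91.2 zR 90.9
30 x [-46.4  72.5] zL 91.2 zR 91.1
34 x [-44.6  74.8] zL 91.0 zR 90.9
38 x [-45.2  74.7] zL 91.2 zR 91.1
42 x [-45.7  74.6] zL 91.1 zR 91.0
46 x [-45.5  73.4] zL 91.0 zR 91.0
50 x [-45.3  73.9] zL 91.2 zR 91.2
54 x [-45.1  73.9] zL 91.0 zR 91.1
58 x [-44.9  74.5] zL 91.0 zR 91.1
62 x [-44.7  74.4] zL 91.4 zR 90.8
66 x [-45.2  74. ] zL 90.6 zR 91.2
70 x [-46.1  73.9] zL 91.3 zR 91.1
74 x [-46.   73.8] zL 91.1 zR 91.1
78 x [-45.5  73.6] zL 91.0 zR 91.2
-40 y [-7.1 79.1]
-35 y [-6.9 79.1]
-30 y [-6.4 79.1]
55 y [-4.5 80.1]
60 y [-3.6 80.1]
65 y [-3.8 80.1]
70 y [-3.4 80.1]
```

View pics/w31.png

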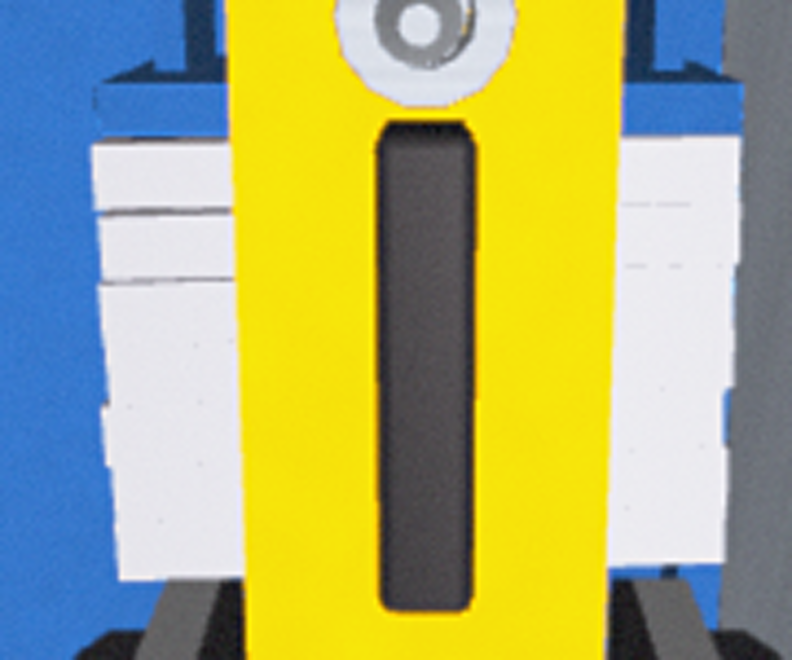

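The keeper lies flat and straight, but the rear plates show a wedge gap of 2–3 mm at their −x ends, and one plate (y≈28) stands about 2 mm off the fence. There is plenty of time, so I'll lift the keeper off, tighten the row properly and set the keeper back.

```bash
python3 -c "
from h import *
plan(*C(15.1,48.4),137,8.5)"
```

```text
shift tool cm [-0.04  0.09 12.86] min rows 2.5727620547127783
turn about tool z deg -0.04 or 359.96 rows 0.004840406831613003
level rotvec tool deg [ 0.06 -0.    0.  ]
```

```bash
python3 -m pendant '[[-0.2,-0.04,0.05,4,0,0,0],[-0.2,0,0,4,0,0,0],[-0.2,0,0,3,0,0,0],[-0.2,0,0,1.7,0,0,0],[-0.2,0,0,0,0,0,0],[-1,0,0,0,0,0,0],[-1,0,0,0,0,0,0],[-1,0,0,0,0,0,0],[-1,0,0,0,0,0,0],[-1,0,0,0,0,0,0]]' 90; python3 -c "
from h import *
rep()"; python3 -m pendant '[[-1,0,0,-1,0,0,0],[-1,0,0,-2,0,0,0],[-1,0,0,-3,0,0,0],[-1,0,0,-3,0,0,0],[-1,0,0,-3,0,0,0],[-1,0,0,-1.2,0,0,0],[-1,0,0,0,0,0,0]]'; python3 -c "
from h import *
rep();plan(480,354,265,8.5)"
```

```text
time: 66.1
position: [545.6, 151.9, 139.3]
tcp_rot: [0.653, 0.757, 0.001, 0.001]
contact_force: [-0.1, -0.0, -3.6]
width: 14.2
t 66.1 pos [545.59 151.85 139.32] yaw 8.47 tilt 0.11 w 14.2 F [-0.05 -0.01 -3.6 ] q [-0.46  0.47  0.17  1.91 -0.11  0.77 -0.09]
time: 66.8
position: [546.3, 152.0, 273.2]
tcp_rot: [0.653, 0.757, 0.003, 0.001]
contact_force: [0.4, 0.3, -4.5]
width: 13.8
t 66.8 pos [546.33 152.02 273.18] yaw 8.45 tilt 0.33 w 13.8 F [ 0.36  0.26 -4.46] q [-0.49  0.3   0.19  1.8  -0.07  1.04 -0.12]
shift tool cm [20.95 -3.6   0.82] min rows 4.25497837423153
turn about tool z deg -0.05 or 359.95 rows 0.0052509870482358
level rotvec tool deg [ 0.33 -0.06  0.  ]
```

```bash
python3 -m pendant '[[-1,2.2,-0.45,0,0,0,0],[-1,2.7,-0.45,0,0,0,0],[-1,2.7,-0.45,0,0,0,0],[-1,2.7,-0.45,0,0,0,0],[-1,2.7,-0.45,0,0,0,0],[-1,2.7,-0.45,0,0,0,0],[-1,2.7,-0.45,0,0,0,0],[-1,2.2,-0.45,0,0,0,0],[-1,0,0,2,0,0,0],[-1,0,0,4,0,0,0],[-1,0,0,4,0,0,0],[-1,0,0,4,0,0,0],[-1,0,0,4,0,0,0],[-1,0,0,2,0,0,0],[-1,0,0,1,0,0,0],[-1,0,0,0,0,0,0]]'; python3 -c "
from h import *
rep()"
```

```text
time: 68.4
position: [478.5, 349.2, 58.6]
tcp_rot: [0.653, 0.757, -0.002, 0.0]
contact_force: [-0.1, -0.0, -3.6]
width: 14.1
t 68.4 pos [478.46 349.23  58.61] yaw 8.46 tilt 0.19 w 14.1 F [-0.07 -0.01 -3.59] q [-0.75  0.63  0.08  1.87 -0.07  0.66 -0.48]
```

```bash
python3 -m pendant '[[-1,0,0,0.6,0,0,0],[-1,0,0,0.2,0,0,0],[-1,0,0,0,0,0,0]]'; python3 -m pendant '[[-1,0,0,0.1,0,0,0],[-1,0,0,0.1,0,0,0],[-1,0,0,0,0,0,0]]'
```

```text
time: 68.7
position: [480.1, 350.6, 53.7]
tcp_rot: [0.653, 0.757, 0.001, 0.001]
contact_force: [0.4, 0.7, -3.5]
width: 14.2
time: 69.0
position: [479.9, 350.4, 51.2]
tcp_rot: [0.653, 0.757, 0.001, 0.0]
contact_force: [-0.7, 0.3, -2.9]
width: 14.5
```

```bash
python3 -m pendant '[[-1,0,0,0.1,0,0,0],[-1,0,0,0.1,0,0,0],[-1,0,0,0,0,0,0]]'; python3 -c "
from h import *
rep()"
```

```text
time: 69.3
position: [480.0, 350.4, 49.1]
tcp_rot: [0.653, 0.757, 0.001, 0.001]
contact_force: [-0.5, -0.1, -1.3]
width: 14.3
t 69.3 pos [479.97 350.4   49.14] yaw 8.46 tilt 0.10 w 14.3 F [-0.46 -0.09 -1.26] q [-0.74  0.64  0.07  1.87 -0.07  0.63 -0.48]
```

```bash
python3 -m pendant '[[-1,0,0,0.1,0,0,0],[-1,0,0,0,0,0,0],[-0.6,0,0,0,0,0,0],[-0.4,0,0,0,0,0,0],[-0.2,0,0,0,0,0,0],[-0.2,0,0,0,0,0,0],[-0.2,0,0,-3,0,0,0],[-0.2,0,0,-5,0,0,0],[-0.2,0,0,-5,0,0,0],[-0.2,0,0,-5,0,0,0],[-0.2,0,0,0,0,0,0]]'; python3 -c "
from h import *
rep();plan(*C(-25,-55),230,8.5)"
```

```text
time: 70.4
position: [483.0, 352.8, 235.8]
tcp_rot: [0.653, 0.757, 0.008, 0.002]
contact_force: [0.4, -1.0, -0.1]
width: 34.3
t 70.4 pos [483.01 352.77 235.82] yaw 8.44 tilt 0.89 w 34.3 F [ 0.41 -0.96 -0.11] q [-0.77  0.39  0.1   1.77 -0.05  0.98 -0.5 ]
shift tool cm [-31.15  -0.77   0.34] min rows 6.231283330470319
turn about tool z deg -0.06 or 359.94 rows 0.006681220904887992
level rotvec tool deg [ 0.78 -0.43 -0.  ]
```

```bash
python3 -m pendant '[[-1,-3.5,-0.1,0,0,0,0],[-1,-4,-0.1,0,0,0,0],[-1,-4,-0.1,0,0,0,0],[-1,-4,-0.1,0,0,0,0],[-1,-4,-0.1,0,0,0,0],[-1,-4,-0.1,0,0,0,0],[-1,-4,-0.1,0,0,0,0],[-1,-3.7,-0.1,0,0,0,0],[-1,0,0,0,0,5,0],[-1,0,0,0,0,5,0],[-1,0,0,0,0,0,0]]'; python3 -c "
from h import *
rep();print(toC(*observe()['position'][:2]));plan(*C(-25,-47),37.5,8.5)"
```

```text
time: 71.5
position: [517.7, 37.4, 227.3]
tcp_rot: [0.653, 0.753, 0.057, -0.065]
contact_force: [-0.4, 0.0, -0.4]
width: 0.3
t 71.5 pos [517.66  37.35 227.35] yaw 8.12 tilt 9.97 w 0.3 F [-0.4   0.04 -0.37] q [-0.21  0.29  0.2   1.95 -0.28  0.95  0.3 ]
(np.float64(-29.429129481938993), np.float64(-60.664639170047614))
shift tool cm [-1.94  0.42 18.94] min rows 3.8078390268792903
turn about tool z deg -0.38 or 359.62 rows 0.04386809362769233
level rotvec tool deg [ 0.04 -9.92 -0.  ]
```

```bash
python3 -m pendant '[[-1,-0.4,0.1,3.8,0,0,-0.4],[-1,-0.4,0.1,3.8,0,0,0],[-1,-0.4,0.1,3.8,0,0,0],[-1,-0.4,0.1,3.8,0,0,0],[-1,-0.38,0,3.7,0,0,0],[-1,0,0,0,0,0,0],[-1,0.5,0,0.09,0,0,0],[-1,0.5,0,0.09,0,0,0],[-1,0.5,0,0.09,0,0,0],[-1,0.5,0,0.09,0,0,0],[-1,0.3,0,0.05,0,0,0],[-1,0,0,0,0,0,0]]'; python3 -c "
from h import *
rep();print(toC(*observe()['position'][:2]))"
```

```text
time: 72.7
position: [516.5, 78.2, 39.0]
tcp_rot: [0.647, 0.757, 0.058, -0.065]
contact_force: [0.2, -0.3, -0.6]
width: 0.0
t 72.7 pos [516.45  78.16  38.95] yaw 8.91 tilt 10.02 w 0.0 F [ 0.19 -0.26 -0.64] q [-0.2   0.59  0.1   2.04 -0.44  0.56  0.42]
(np.float64(-24.589823368754285), np.float64(-20.1243933450017))
```

```bash
python3 -m pendant '[[-1,0.3,0,0.05,0,0,0],[-1,0.3,0,0.05,0,0,0],[-1,0.2,0,0.03,0,0,0],[-1,0,0,0,0,0,0],[-1,0,0,0,0,0,0]]'; python3 -c "
from h import *
rep();print(toC(*observe()['position'][:2]))"; python3 tops.py w32.png
```

```text
time: 73.2
position: [515.8, 80.9, 38.6]
tcp_rot: [0.649, 0.756, 0.057, -0.063]
contact_force: [-0.6, -10.9, 6.0]
width: 0.1
t 73.2 pos [515.81  80.9   38.62] yaw 8.63 tilt 9.74 w 0.1 F [ -0.62 -10.89   5.99] q [-0.21  0.59  0.1   2.04 -0.44  0.56  0.41]
(np.float64(-24.82144462152261), np.float64(-17.323567836636634))
-12:90.1  -10:92.6  -6:90.5  -4:91.1  -2:91.1  0:91.1  2:91.1  4:91.1  6:91.1  8:91.1  10:91.1  12:91.1  14:91.1  16:91.1  18:91.1  20:91.1  22:91.1  24:91.1  26:91.1  28:91.1  30:91.1  32:91.1  34:91.1  36:91.1  38:91.1  40:91.1  42:91.1  44:91.1  46:91.1  48:91.1  50:91.1  52:91.1  54:91.1  56:91.1  58:91.1  60:91.1  62:91.1  64:91.1  66:91.1  68:91.1  70:90.3  
t 73.2 pos [515.82  80.91  38.64] yaw 8.63 tilt 9.74 w -0.2 F [ -0.64 -10.16   5.86] q [-0.21  0.59  0.1   2.04 -0.44  0.56  0.41]
(np.float64(-24.80949332109406), np.float64(-17.318082608358147))
```

View pics/w32.png

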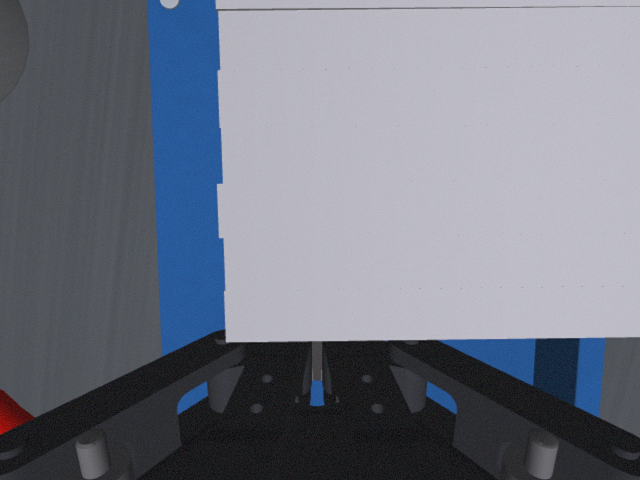

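```bash
python3 -m pendant '[[-1,0.2,0,0.03,0,0,0],[-1,0.2,0,0.03,0,0,0],[-1,0,0,0,0,0,0],[-1,0,0,0,0,0,0],[-1,0,0,0,0,0,0]]'; python3 -c "
from h import *
rep();print(toC(*observe()['position'][:2]))"
python3 -m pendant '[[-1,-0.98,0,-0.17,0,0,0],[-1,-1.2,0,-0.2,0,0,0],[-1,0.6,0,-3.5,0,0,0],[-1,0.6,0,-3.5,0,0,0],[-1,0.3,0,-2,0,-5,0],[-1,0,-4,0,0,-5,0],[-1,0,-3.5,0,0,0,0],[-1,0,0,0,0,0,-8.2],[-1,0,0,0,0,0,-8.2],[-1,0,0,0,0,0,-8.2],[-1,0,0,0,0,0,-8.2],[-1,0,0,0,0,0,-8.2],[-1,0,0,0,0,0,-8.2],[-1,0,0,0,0,0,-8.2],[-1,0,0,0,0,0,-8.2],[-1,0,0,0,0,0,-8.2],[-1,0,0,0,0,0,-8.2],[-1,0,0,0,0,0,-8.2],[-1,0,0,0,0,0,0]]'; python3 -c "
from h import *
rep();print(toC(*observe()['position'][:2]));plan(*C(-100,26),128,98.5)"
```

```text
time: 73.75
position: [515.4, 82.3, 38.7]
tcp_rot: [0.65, 0.755, 0.056, -0.062]
contact_force: [-2.1, -16.5, 8.1]
width: -0.3
t 73.8 pos [515.44  82.34  38.66] yaw 8.52 tilt 9.59 w -0.3 F [ -2.1  -16.47   8.14] q [-0.21  0.59  0.11  2.04 -0.44  0.56  0.4 ]
(np.float64(-24.97570839032719), np.float64(-15.83955626518194))
time: 75.65
position: [443.6, 55.0, 129.4]
tcp_rot: [-0.079, 0.997, 0.0, 0.001]
contact_force: [0.3, -0.3, -0.2]
width: -0.3
t 75.7 pos [443.62  55.05 129.42] yaw 99.07 tilt 0.14 w -0.3 F [ 0.28 -0.31 -0.21] q [-0.14  0.32 -0.07  2.18  0.03  0.64  1.5 ]
(np.float64(-100.0406878828373), np.float64(-32.22091683888075))
shift tool cm [-0.06  5.82  0.14] min rows 1.164763390624926
turn about tool z deg 0.57 or -359.43 rows 0.06621248720533367
level rotvec tool deg [0.03 0.14 0.  ]
```

```bash
python3 -m pendant '[[-1,0,2.9,0,0,0,0.5],[-1,0,2.9,0,0,-4,0],[-1,0,0,0,0,-4,0],[-1,0.42,0,3,0,0,0],[-1,0.42,0,3,0,0,0],[-1,0.42,0,2.9,0,0,0],[-1,0,0,0,0,0,0],[-1,-0.8,0,0.11,0,0,0],[-1,-0.8,0,0.11,0,0,0],[-1,-0.8,0,0.11,0,0,0],[-1,-0.6,0,0.08,0,0,0],[-1,-0.6,0,0.08,0,0,0],[-1,0,0,0,0,0,0]]'; python3 -c "
from h import *
rep();print(toC(*observe()['position'][:2]))"
```

```text
time: 76.95
position: [472.2, 118.1, 40.4]
tcp_rot: [-0.074, 0.995, 0.006, 0.072]
contact_force: [0.3, 0.4, 0.5]
width: 0.2
t 77.0 pos [472.2  118.08  40.39] yaw 98.52 tilt 8.26 w 0.2 F [0.29 0.35 0.51] q [-0.3   0.5  -0.03  2.22  0.15  0.28  1.25]
(np.float64(-62.45872242322457), np.float64(25.897652359153014))
```

```bash
python3 -m pendant '[[-1,-0.4,0,0.06,0,0,0],[-1,-0.4,0,0.06,0,0,0],[-1,-0.3,0,0.04,0,0,0],[-1,0,0,0,0,0,0],[-1,0,0,0,0,0,0]]'; python3 -c "
from h import *
rep();print(toC(*observe()['position'][:2]))"; python3 -m pendant '[[-1,1.2,0,-0.15,0,0,0],[-1,0,2.3,0,0,0,0],[-1,0,2.3,0,0,0,0],[-1,-0.6,0,0.08,0,0,0],[-1,-0.6,0,0.08,0,0,0],[-1,-0.2,0,0,0,0,0],[-1,0,0,0,0,0,0],[-1,0,0,0,0,0,0]]'; python3 -c "
from h import *
rep();print(toC(*observe()['position'][:2]))"
```

```text
time: 77.45
position: [476.4, 118.4, 38.4]
tcp_rot: [-0.075, 0.995, 0.004, 0.065]
contact_force: [-12.2, -1.6, 9.3]
width: 0.4
t 77.5 pos [476.38 118.37  38.42] yaw 98.59 tilt 7.51 w 0.4 F [-12.17  -1.57   9.32] q [-0.29  0.51 -0.04  2.2   0.15  0.3   1.26]
(np.float64(-58.28312340383099), np.float64(25.566588897233604))
time: 78.25
position: [469.5, 165.3, 38.2]
tcp_rot: [-0.076, 0.995, 0.004, 0.064]
contact_force: [-19.0, 5.2, 10.7]
width: 0.2
t 78.2 pos [469.47 165.35  38.21] yaw 98.74 tilt 7.36 w 0.2 F [-19.01   5.21  10.71] q [-0.42  0.52 -0.01  2.18  0.14  0.32  1.17]
(np.float64(-58.170387993225084), np.float64(73.04644960236907))
```

```bash
python3 -m pendant '[[-1,1.4,0,-0.15,0,0,0],[-1,0,-2.4,0,0,0,0],[-1,-0.7,0,0.09,0,0,0],[-1,-0.7,0,0.06,0,0,0],[-1,0,0,0,0,0,0],[-1,0,0,0,0,0,0]]'; python3 -c "
from h import *
rep();print(toC(*observe()['position'][:2]))"; python3 -m pendant '[[-1,1.6,0,-0.15,0,0,0],[-1,0,-2.4,0,0,0,0],[-1,0,-2.4,0,0,0,0],[-1,-0.8,0,0.09,0,0,0],[-1,-0.8,0,0.06,0,0,0],[-1,0,0,0,0,0,0],[-1,0,0,0,0,0,0]]'; python3 -c "
from h import *
rep();print(toC(*observe()['position'][:2]))"
```

```text
time: 78.85
position: [473.7, 137.6, 38.0]
tcp_rot: [-0.073, 0.995, 0.002, 0.063]
contact_force: [-16.8, -7.0, 11.1]
width: 0.1
t 78.8 pos [473.65 137.6   37.98] yaw 98.42 tilt 7.23 w 0.1 F [-16.81  -7.03  11.09] q [-0.35  0.52 -0.02  2.19  0.14  0.31  1.22]
(np.float64(-58.13476621670316), np.float64(44.99044650795409))
time: 79.55
position: [480.9, 90.8, 37.9]
tcp_rot: [-0.073, 0.995, 0.003, 0.063]
contact_force: [-15.3, -7.0, 8.6]
width: 0.2
t 79.5 pos [480.93  90.84  37.86] yaw 98.42 tilt 7.23 w 0.2 F [-15.32  -7.     8.59] q [-0.22  0.51 -0.05  2.2   0.15  0.31  1.31]
(np.float64(-57.84993401751354), np.float64(-2.33349543876019))
```

```bash
python3 -m pendant '[[-1,1.5,0,-0.2,0,0,0],[-1,1.5,0,-0.2,0,0,0],[-1,0,-2,-4,0,0,0],[-1,0,-2,-4,0,3.6,0],[-1,0,-1.2,-2,0,3.6,0],[-1,-4,0,0,0,0,0],[-1,-4,0,0,0,0,0],[-1,0,0,0,0,0,8.2],[-1,0,0,0,0,0,8.2],[-1,0,0,0,0,0,8.2],[-1,0,0,0,0,0,8.2],[-1,0,0,0,0,0,8.2],[-1,0,0,0,0,0,8.2],[-1,0,0,0,0,0,8.2],[-1,0,0,0,0,0,8.2],[-1,0,0,0,0,0,8.2],[-1,0,0,0,0,0,8.2],[-1,0,0,0,0,0,8.0],[-1,0,0,0,0,0,0]]'; python3 tops.py w33.png; python3 -c "
from h import *
plan(*C(-18,-60),128,8.5)"
```

```text
time: 81.45
position: [532.7, 48.9, 140.3]
tcp_rot: [0.652, 0.758, 0.007, 0.006]
contact_force: [0.6, 0.0, -0.0]
width: 0.1
-4:91.0  -2:91.2  0:91.2  2:91.1  4:91.1  6:91.1  8:91.2  10:91.1  12:91.2  14:91.1  16:91.1  18:91.2  20:91.0  22:91.2  24:91.2  26:91.1  28:91.1  30:91.2  32:91.2  34:91.1  36:91.1  38:91.1  40:91.1  42:91.1  44:91.1  46:91.1  48:91.1  50:91.1  52:91.1  54:91.1  56:91.1  58:91.1  60:91.1  62:91.1  64:91.2  66:91.2  68:91.1  70:90.8  
t 81.5 pos [532.48  48.81 140.29] yaw 8.76 tilt 1.00 w 0.2 F [ 0.39  0.75 -1.09] q [-0.34  0.42  0.23  2.   -0.14  0.72  0.12]
(np.float64(-13.075134770444695), np.float64(-51.52116548946921))
shift tool cm [-0.85 -0.52  1.22] min rows 0.31441573363097397
turn about tool z deg 0.26 or -359.74 rows 0.030766174337507696
level rotvec tool deg [ 1.    0.01 -0.  ]
```

View pics/w33.png

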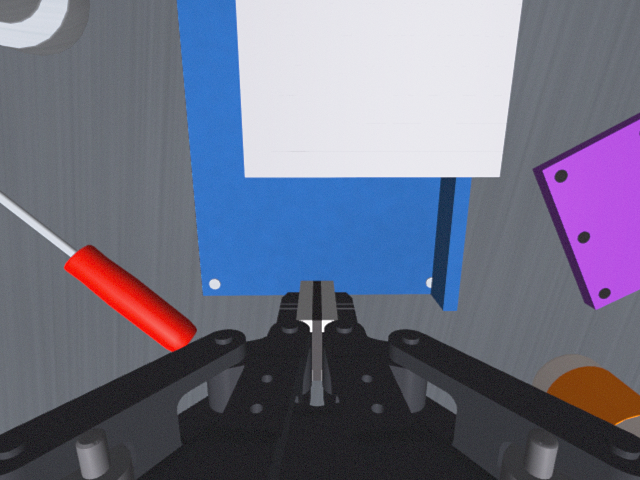

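```bash
python3 -m pendant '[[-1,-0.5,0,0,1,0,0],[-1,0,0,0,0,5,0],[-1,0,0,0,0,5,0],[-1,-0.6,0,3.4,0,0,0],[-1,-0.6,0,3.4,0,0,0],[-1,-0.6,0,3.2,0,0,0],[-1,0,0,0,0,0,0],[-1,0.8,0,0.14,0,0,0],[-1,0.8,0,0.14,0,0,0],[-1,0.8,0,0.14,0,0,0],[-1,0.6,0,0.1,0,0,0],[-1,0.3,0,0.05,0,0,0],[-1,0,0,0,0,0,0]]'; python3 -c "
from h import *
rep();print(toC(*observe()['position'][:2]))"
```

```text
time: 82.8
position: [527.6, 76.9, 39.2]
tcp_rot: [0.649, 0.755, 0.057, -0.066]
contact_force: [-0.0, -0.8, 0.2]
width: 0.1
t 82.8 pos [527.63  76.87  39.22] yaw 8.64 tilt 10.01 w 0.1 F [-0.02 -0.81  0.15] q [-0.17  0.6   0.08  2.01 -0.41  0.58  0.39]
(np.float64(-13.724123966957468), np.float64(-23.057374993267835))
```

```bash
python3 -m pendant '[[-1,0.5,0,0.08,0,0,0],[-1,0.3,0,0.05,0,0,0],[-1,0.3,0,0.05,0,0,0],[-1,0.3,0,0.05,0,0,0],[-1,0,0,0,0,0,0],[-1,0,0,0,0,0,0]]'; python3 -c "
from h import *
rep();print(toC(*observe()['position'][:2]))"; python3 -m pendant '[[-1,-1,0,-0.17,0,0,0],[-1,-1.2,2.5,-0.2,0,0,0],[-1,0,2.8,0,0,0,0],[-1,0.6,0,0.1,0,0,0],[-1,0.6,0,0.1,0,0,0],[-1,0.6,0,0.1,0,0,0],[-1,0.4,0,0.07,0,0,0],[-1,0,0,0,0,0,0],[-1,0,0,0,0,0,0]]'; python3 -c "
from h import *
rep();print(toC(*observe()['position'][:2]))"
```

```text
time: 83.4
position: [526.4, 83.9, 38.8]
tcp_rot: [0.652, 0.754, 0.055, -0.063]
contact_force: [-1.1, -13.9, 4.9]
width: 0.1
t 83.4 pos [526.38  83.89  38.82] yaw 8.28 tilt 9.64 w 0.1 F [ -1.09 -13.89   4.86] q [-0.19  0.6   0.08  2.01 -0.4   0.57  0.36]
(np.float64(-13.92479122780642), np.float64(-15.924367190151134))
time: 84.3
position: [577.7, 91.7, 38.4]
tcp_rot: [0.652, 0.754, 0.054, -0.063]
contact_force: [0.9, -13.5, 1.0]
width: 0.2
t 84.3 pos [577.73  91.66  38.38] yaw 8.33 tilt 9.59 w 0.2 F [  0.94 -13.5    1.05] q [-0.21  0.66  0.1   1.89 -0.39  0.64  0.34]
(np.float64(38.007760794007794), np.float64(-15.829364175842871))
```

```bash
python3 -m pendant '[[-1,-0.98,0,-0.17,0,0,0],[-1,-1.5,0,-0.26,0,0,0],[-1,0.6,0,-3.9,0,0,0],[-1,0.7,0,-4,0,0,0],[-1,0.7,0,-4,0,-5,0],[-1,0.3,0,-4,0,-5,0],[-1,0,-2,-4,0,0,0],[-0.2,3,0,0,0,0,0],[-0.2,3,0,0,0,0,0],[-0.2,0,0,0,0,0,0],[-0.2,0,0,0,0,0,0]]'; python3 - <<'E'
from h import *
rep()
c=get_calibration("wrist");p,d=snapshot("wrist");cv2.imwrite("pics/w34.png",p[:,:,::-1]);P=cloud(c,d);X,Y,Z=P[...,0],P[...,1],P[...,2];x,y=toC(X,Y)
hsv=cv2.cvtColor(p,cv2.COLOR_RGB2HSV)
w=(hsv[...,1]<60)&(hsv[...,2]>120)&(Z>84)&(Z<96)
print(cv2.minAreaRect(np.c_[x[w],y[w]].astype(np.float32)))
for y0 in range(-2,82,6):
    k=w&(abs(y-y0)<1.5)
    if k.sum()>5: print(y0,"x",np.round([x[k].min(),x[k].max()],1),end="; ")
for xx in (-40,0,35,70):
    k=w&(abs(x-xx)<2);print(xx,"y",np.round([y[k].min(),y[k].max()],1))
E
python3 kp.py top t34.png; python3 -c "
from h import *
plan(480,340,240,8.5)"
```

```text
time: 85.4
position: [552.6, 128.4, 239.3]
tcp_rot: [0.652, 0.759, -0.001, -0.001]
contact_force: [-0.3, -0.6, -0.1]
width: 34.4
t 85.4 pos [552.56 128.45 239.35] yaw 8.68 tilt 0.09 w 34.4 F [-0.27 -0.55 -0.14] q [-0.49  0.34  0.25  1.83 -0.1   0.98 -0.05]
((81.19963073730469, 0.2199554443359375), (354.36029052734375, 281.3431091308594), 76.94894409179688)
-2 x [-44.9  74.9]; 4 x [-44.4  74.6]; 10 x [-45.   74.2]; 16 x [-44.7  74.7]; 22 x [-45.   74.4]; 28 x [-44.6  74.8]; 34 x [-45.   74.5]; 40 x [-44.8  74.5]; 46 x [-45.2  74.5]; 52 x [-45.   74.4]; 58 x [-45.8  74.6]; 64 x [-44.8  74.1]; 70 x [-45.2  74.8]; 76 x [-45.   74.4]; -40 y [-3.4 79.9]
0 y [-3.9 80.1]
35 y [-4.2 80.2]
70 y [-3.7 80.2]
t 85.5 pos [552.88 127.26 239.28] yaw 8.56 tilt 0.09 w 34.5 F [-0.3  -0.59  0.13] q [-0.49  0.34  0.25  1.83 -0.1   0.98 -0.05]
keeper 1288 ((480.6342468261719, 361.01141357421875), (72.64227294921875, 143.49081420898438), 8.352523803710938) 8.26312537699092
[[434.28 426.72]
 [455.12 284.75]
 [526.99 295.3 ]
 [506.15 437.27]]
bar 158 ((480.4287414550781, 348.05987548828125), (12.428854942321777, 77.10140228271484), 8.556514739990234) 54.156906907118696
keeper_hole 0.88 121.984 291.408 at z0 [467.53 401.9    0.  ]
keeper_hole 0.52 137.088 283.008 at z0 [486.83 366.12   0.  ]
keeper_grip 0.93 137.728 283.584 at z0 [481.82 350.93  47.  ]
shift tool cm [22.19 -4.12 -0.07] min rows 4.514312355539609
turn about tool z deg -0.06 or 359.94 rows 0.006590978017703461
level rotvec tool deg [-0.08  0.02 -0.  ]
```

View pics/w34.png

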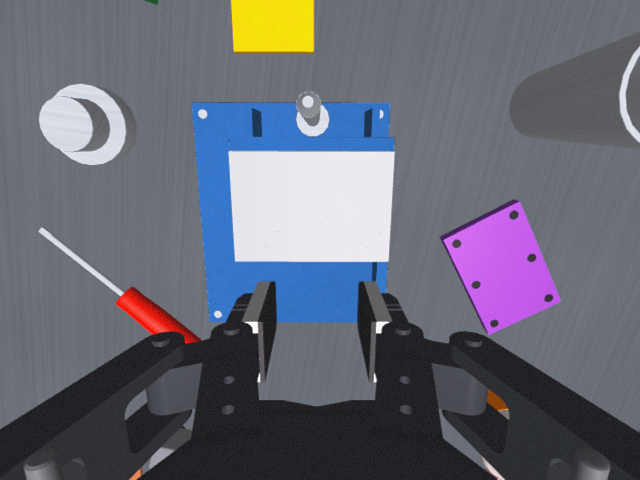

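```bash
python3 -m pendant '[[-0.2,2.8,-0.52,0,0,0,0],[-0.2,2.8,-0.52,0,0,0,0],[-0.2,2.8,-0.52,0,0,0,0],[-0.2,2.8,-0.52,0,0,0,0],[-0.2,2.8,-0.52,0,0,0,0],[-0.2,2.8,-0.52,0,0,0,0],[-0.2,2.8,-0.52,0,0,0,0],[-0.2,2.6,-0.5,0,0,0,0],[-0.2,0,0,0,0,0,0],[-0.2,0,0,0,0,0,0]]'; python3 kp.py wrist w35.png
```

```text
time: 86.6
position: [479.5, 340.7, 239.2]
tcp_rot: [0.652, 0.758, -0.001, -0.0]
contact_force: [0.6, -0.1, -0.3]
width: 34.2
t 86.6 pos [479.5  340.7  239.23] yaw 8.55 tilt 0.08 w 34.2 F [ 0.64 -0.14 -0.33] q [-0.8   0.37  0.16  1.78 -0.07  1.   -0.46]
keeper 9696 ((482.02691650390625, 343.84637451171875), (70.82127380371094, 169.54957580566406), 8.52011775970459) 9.14254112953895
[[434.45 422.44]
 [459.57 254.76]
 [529.61 265.25]
 [504.49 432.93]]
bar 1546 ((417.86334228515625, 257.8753662109375), (208.256591796875, 210.03021240234375), 19.554550170898438) 54.94276580431312
keeper_hole 0.74 317.12 140.304 at z0 [471.03 402.39   0.  ]
keeper_grip 0.94 320.768 205.00799999999998 at z0 [482.26 349.42  47.  ]
```

View pics/w35.png

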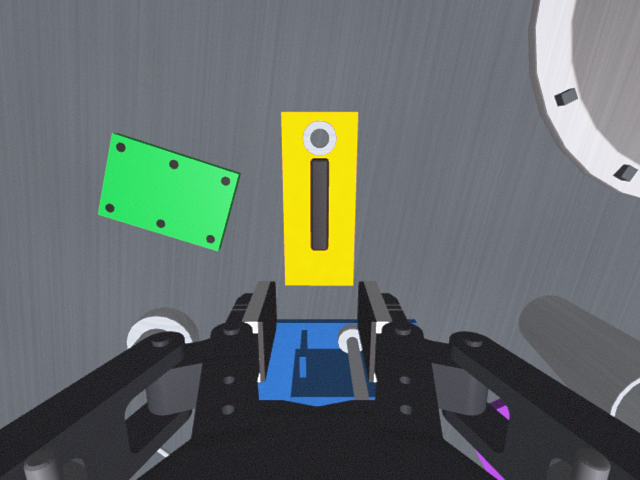

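```bash
python3 -c "
from h import *
plan(480.8,349.8,47,8.5)"
```

```text
shift tool cm [ 1.02  0.23 19.25] min rows 3.8555274715210106
turn about tool z deg -0.1 or 359.9 rows 0.011248004675367839
level rotvec tool deg [-0.04  0.04 -0.  ]
```

```bash
python3 -m pendant '[[-0.2,1.0,0.22,2,0,0,0],[-0.2,0,0,4,0,0,0],[-0.2,0,0,4,0,0,0],[-0.2,0,0,4,0,0,0],[-0.2,0,0,3,0,0,0],[-0.2,0,0,1.4,0,0,0],[-0.2,0,0,0.8,0,0,0],[-0.2,0,0,0,0,0,0]]'; python3 -c "
from h import *
rep();plan(480.8,349.8,47,8.5)"
```

```text
time: 87.55
position: [480.2, 351.1, 47.5]
tcp_rot: [0.653, 0.758, -0.0, -0.0]
contact_force: [-0.5, 0.1, -0.2]
width: 34.4
t 87.5 pos [480.21 351.06  47.5 ] yaw 8.51 tilt 0.06 w 34.4 F [-0.55  0.13 -0.22] q [-0.78  0.65  0.12  1.87 -0.12  0.64 -0.43]
shift tool cm [-0.13  0.04  0.05] min rows 0.029518126297033053
turn about tool z deg 0.01 or -359.99 rows 0.0009828452614409585
level rotvec tool deg [-0.05  0.02  0.  ]
```

```bash
python3 -m pendant '[[-1,0,0,0,0,0,0],[-1,0,0,0,0,0,0],[-1,0,0,0,0,0,0],[-1,0,0,0,0,0,0],[-1,0,0,0,0,0,0],[-1,0,0,-1,0,0,0],[-1,0,0,-2,0,0,0],[-1,0,0,-4,0,0,0],[-1,0,0,-4,0,0,0],[-1,0,0,-4,0,0,0],[-1,0,0,-4,0,0,0],[-1,0,0,-2.2,0,0,0],[-1,0,0,0,0,0,0],[-1,0,0,0,0,0,0]]' 90; python3 hole.py; python3 -c "
from h import *
rep();plan(*C(15.2,48.4),262,8.5)"
```

```text
time: 88.95
position: [479.3, 351.1, 259.0]
tcp_rot: [0.652, 0.758, -0.001, -0.0]
contact_force: [-0.4, 0.0, -4.6]
width: 14.2
outer ellipse ((316.3694152832031, 169.00927734375), (75.79290771484375, 76.83873748779297), 1.9228101968765259) [ 278  131   78   77 3216]
boss top centre in tool [54.18661409  0.5912248  14.        ]
edges mid y [0.61285573 0.40012816 0.1703818  0.3930063  0.39128202] width [69.10700126 69.15578509 69.51639416 69.17101763 69.27731292]
slopes deg 0.29174114894086445 0.10403896442272063
t 89.0 pos [478.86 350.83 257.85] yaw 8.56 tilt 0.22 w 14.3 F [ 0.85  1.56 -4.71] q [-0.82  0.36  0.17  1.75 -0.07  1.04 -0.48]
shift tool cm [-20.67   3.64  -0.4 ] min rows 4.1994004228733095
turn about tool z deg 0.06 or -359.94 rows 0.007542597901994919
level rotvec tool deg [-0.2   0.09  0.  ]
```

```bash
python3 -m pendant '[[-1,-2.0,0.45,-0.4,0,0,0],[-1,-2.6,0.46,0,0,0,0],[-1,-2.7,0.46,0,0,0,0],[-1,-2.7,0.46,0,0,0,0],[-1,-2.7,0.46,0,0,0,0],[-1,-2.7,0.46,0,0,0,0],[-1,-2.7,0.46,0,0,0,0],[-1,-2.5,0.43,0,0,0,0],[-1,0,0,0,0,0,0],[-1,0,0,0,0,0,0]]'; python3 rel.py 316 157; python3 -c "
from h import *
rep();print(toC(*observe()['position'][:2]))"
```

```text
time: 90.0
position: [545.7, 152.5, 261.5]
tcp_rot: [0.653, 0.757, -0.002, -0.001]
contact_force: [-0.1, -0.0, -4.4]
width: 14.2
outer ellipse ((316.3399658203125, 168.96507263183594), (75.80551147460938, 76.83509063720703), 1.0327712297439575) [ 278  131   78   77 3451]
boss top centre in tool [54.18948613  0.59913155 14.        ]
edges mid y [0.63372138 0.42088278 0.41482318 0.41296374 0.64205124] width [69.11646211 69.16518438 69.07674598 69.17984708 68.82401359]
slopes deg -0.0972420307037933 0.10561844360424315
rod tip tool [55.55101072  0.35559609 71.47727602] boss [54.18948613  0.59913155 14.        ] rod-hole [ 1.36152459 -0.24353546]
t 90.0 pos [545.63 153.7  261.82] yaw 8.58 tilt 0.22 w 14.4 F [ 0.07  0.48 -2.66] q [-0.54  0.32  0.25  1.81 -0.09  1.03 -0.1 ]
(np.float64(15.432914879800528), np.float64(50.26721618002041))
```

View pics/holezoom.png

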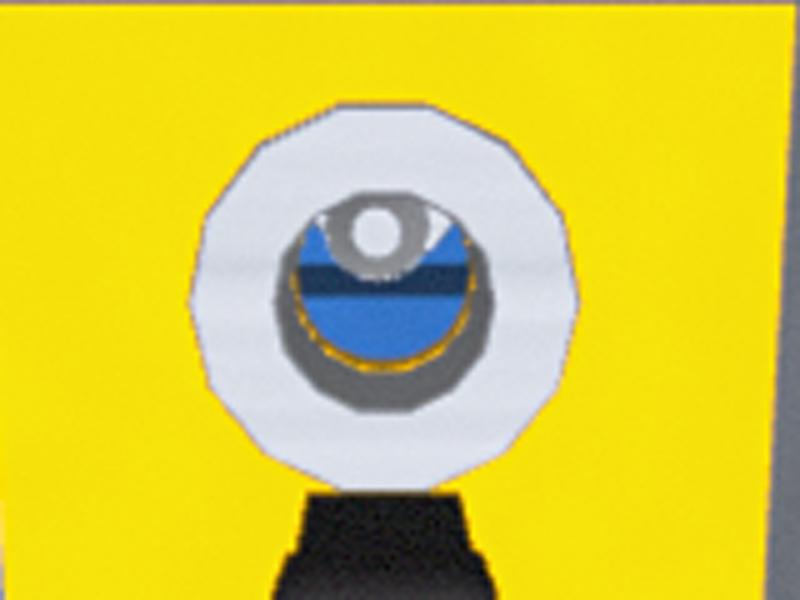

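```bash
cat >> rel.py <<'E'
    b=px2tool(*e[0],17.2); print("boss@17.2",b,"rod-hole",(r-b)[:2])
E
python3 rel.py 315.4 156.6 | tail -2
```

```text
rod tip tool [ 5.57239771e+01 -1.76674449e-03  7.18187848e+01] boss [54.17422462  0.5701832  14.        ] rod-hole [ 1.54975249 -0.57194995]
boss@17.2 [53.90725606  0.56636464 17.2       ] rod-hole [ 1.81672105 -0.56813138]
```

```bash
python3 -m pendant '[[-1,0.15,-0.05,0.5,0,0,0.08],[-1,0,0,1.5,0,0,0],[-1,0,0,1.5,0,0,0],[-1,0,0,1.5,0,0,0],[-1,0,0,1,0,0,0],[-1,0,0,0,0,0,0]]'; python3 rel.py |tail -1; python3 -c "
from h import *
rep();print(toC(*observe()['position'][:2]))"
```

```text
time: 90.7
position: [544.6, 155.1, 201.7]
tcp_rot: [0.652, 0.758, -0.002, -0.001]
contact_force: [-0.2, -0.6, -4.0]
width: 14.3
slopes deg -0.09943903453862168 0.10337252941390251
t 90.8 pos [545.32 155.07 202.84] yaw 8.53 tilt 0.13 w 14.2 F [ 0.69  0.88 -3.42] q [-0.53  0.38  0.24  1.87 -0.11  0.91 -0.09]
(np.float64(15.329389536959528), np.float64(51.672102090494754))
```

View pics/holezoom.png

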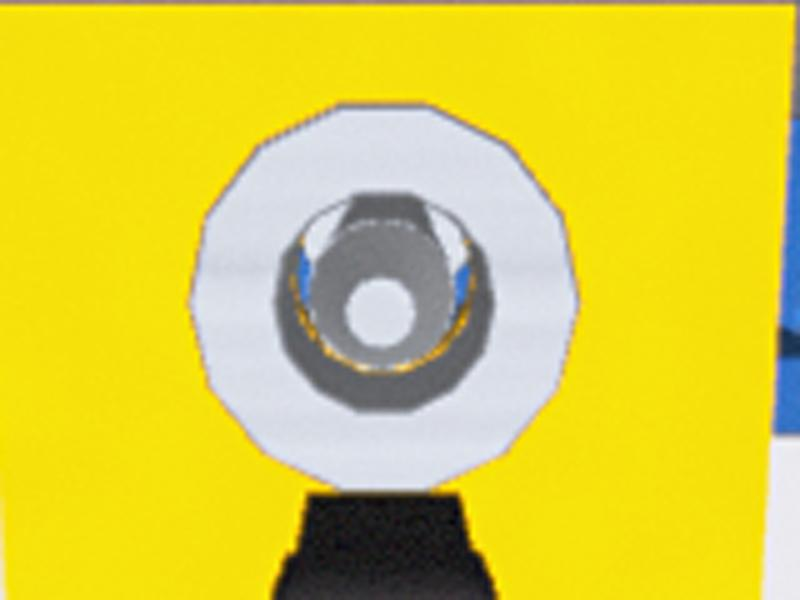

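```bash
python3 -m pendant '[[-1,-0.08,0,0.5,0,0,0],[-1,0,0,1.5,0,0,0],[-1,0,0,1.5,0,0,0],[-1,0,0,1.5,0,0,0],[-1,0,0,0.4,0,0,0],[-1,0,0,0,0,0,0]]';  python3 -m pendant '[[-1,0,0,0.2,0,0,0],[-1,0,0,0.1,0,0,0],[-1,0,0,0,0,0,0]]'; python3 rel.py |tail -1; python3 -c "
from h import *
rep();print(toC(*observe()['position'][:2]))"
```

```text
time: 91.35
position: [545.8, 153.6, 149.0]
tcp_rot: [0.653, 0.757, -0.001, -0.0]
contact_force: [0.2, -0.5, -4.3]
width: 14.2
time: 91.65
position: [546.2, 154.0, 146.9]
tcp_rot: [0.653, 0.757, 0.0, -0.0]
contact_force: [-0.0, 0.2, -4.2]
width: 14.3
slopes deg -0.3877529657655492 0.10712833807853217
t 91.7 pos [546.25 153.99 146.92] yaw 8.47 tilt 0.02 w 13.9 F [-0.74  1.2  -3.4 ] q [-0.51  0.46  0.23  1.9  -0.14  0.79 -0.06]
(np.float64(16.090094186277195), np.float64(50.46373406083584))
```

View pics/holezoom.png

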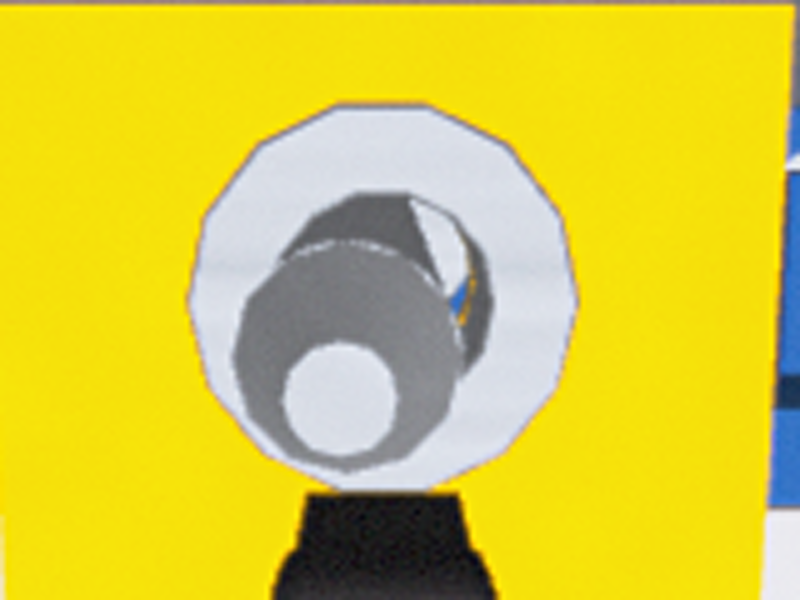

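```bash
python3 -m pendant '[[-1,-0.06,-0.09,0,0,0,-0.05],[-1,0,0,0.3,0,0,0],[-1,0,0,0.1,0,0,0],[-1,0,0,0,0,0,0]]'; python3 -m pendant '[[-1,0,0,0.1,0,0,0],[-1,0,0,0.1,0,0,0],[-1,0,0,0,0,0,0]]'; python3 -c "
from h import *
rep();print(toC(*observe()['position'][:2]))"
```

```text
time: 92.1
position: [545.0, 153.0, 142.2]
tcp_rot: [0.653, 0.758, -0.0, -0.0]
contact_force: [0.5, 0.5, -3.2]
width: 14.4
time: 92.4
position: [545.0, 153.0, 140.3]
tcp_rot: [0.653, 0.758, -0.0, -0.0]
contact_force: [0.0, 0.3, -4.1]
width: 14.4
t 92.4 pos [545.04 153.01 140.34] yaw 8.52 tilt 0.06 w 14.4 F [ 0.03  0.25 -4.07] q [-0.51  0.47  0.22  1.91 -0.14  0.78 -0.06]
(np.float64(14.74010268918394), np.float64(49.678914029030594))
```

```bash
for i in 1 2; do python3 -m pendant '[[-1,0,0,0.1,0,0,0],[-1,0,0,0,0,0,0]]'|sed -n '2p;4p'; done
```

```text
position: [545.2, 153.1, 139.5]
contact_force: [-0.0, 0.2, -3.7]
position: [545.1, 153.0, 139.3]
contact_force: [-3.5, -1.2, 3.7]
```

```bash
python3 -m pendant '[[-0.6,0,0,0,0,0,0],[-0.5,0,0,0,0,0,0],[-0.3,0,0,0,0,0,0],[-0.2,0,0,0,0,0,0],[-0.2,0,0,0,0,0,0],[-0.2,0,0,-2,0,0,0],[-0.2,0,0,-3,0,0,0],[-0.2,0,0,-4,0,0,0],[-0.2,0,0,-4,0,0,0],[-0.2,-3,0,-1,0,0,0],[-0.2,-3,0,0,0,0,0],[-0.2,0,0,0,0,0,0],[-0.2,0,0,0,0,0,0]]'; python3 - <<'E'
from h import *
rep()
c=get_calibration("wrist");p,d=snapshot("wrist");cv2.imwrite("pics/w40.png",p[:,:,::-1]);P=cloud(c,d);X,Y,Z=P[...,0],P[...,1],P[...,2];x,y=toC(X,Y)
hsv=cv2.cvtColor(p,cv2.COLOR_RGB2HSV);ye=(hsv[...,0]>18)&(hsv[...,0]<38)&(hsv[...,1]>120)&(Z>80)&(Z<115)
print("keeper",cv2.minAreaRect(np.c_[x[ye],y[ye]].astype(np.float32)))
A_=np.c_[x[ye],y[ye],np.ones(ye.sum())];k,*_=np.linalg.lstsq(A_,Z[ye],rcond=None);print("plane slopes deg",np.degrees(k[:2]),"z at (15,38)",k@[15,38,1])
w=(hsv[...,1]<60)&(hsv[...,2]>120)&(Z>84)&(Z<96)
for y0 in range(-2,82,6):
    k=w&(abs(y-y0)<1.5)
    if k.sum()>5: print(y0,"x",np.round([x[k].min(),x[k].max()],1),end="; ")
for xx in (-40,-30,60,70):
    k=w&(abs(x-xx)<2);print(xx,"y",np.round([y[k].min(),y[k].max()],1))
p,d=snapshot("side");cv2.imwrite("pics/s40.png",cv2.resize(p[170:380,200:440,::-1],None,fx=3.3,fy=2.8,interpolation=cv2.INTER_CUBIC))
p,d=snapshot("top");cv2.imwrite("pics/t40.png",p[:,:,::-1])
E
```

```text
time: 94.1
position: [554.1, 93.3, 278.5]
tcp_rot: [0.653, 0.757, -0.0, -0.0]
contact_force: [-0.2, 0.5, -0.1]
width: 34.0
t 94.1 pos [554.11  93.29 278.53] yaw 8.43 tilt 0.05 w 34.0 F [-0.2   0.52 -0.13] q [-0.46  0.29  0.28  1.81 -0.09  1.06  0.01]
keeper ((15.154308319091797, 41.53089904785156), (169.86126708984375, 70.18753051757812), 89.9781723022461)
plane slopes deg [-0.05  0.01] z at (15,38) 99.12571294697224
-2 x [-44.6  74.2]; 4 x [-45.4  74.7]; 10 x [-44.7  74.5]; 16 x [-44.5  74.2]; 22 x [-45.   74.8]; 28 x [-44.6  74.6]; 34 x [-45.2  74.1]; 40 x [-44.9  74.9]; 46 x [-44.5  74.4]; 52 x [-45.1  74.2]; 58 x [-44.8  74.5]; 64 x [-45.1  74.4]; 70 x [-45.1  74.7]; 76 x [-45.2  74.4]; -40 y [-3.3 79.7]
-30 y [-3.2 79.7]
60 y [-3.4 80.5]
70 y [-3.5 80.6]
```

View pics/w40.png

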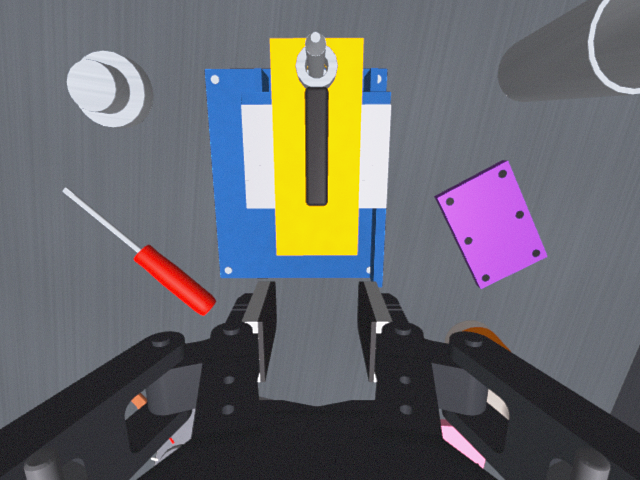

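View pics/s40.png

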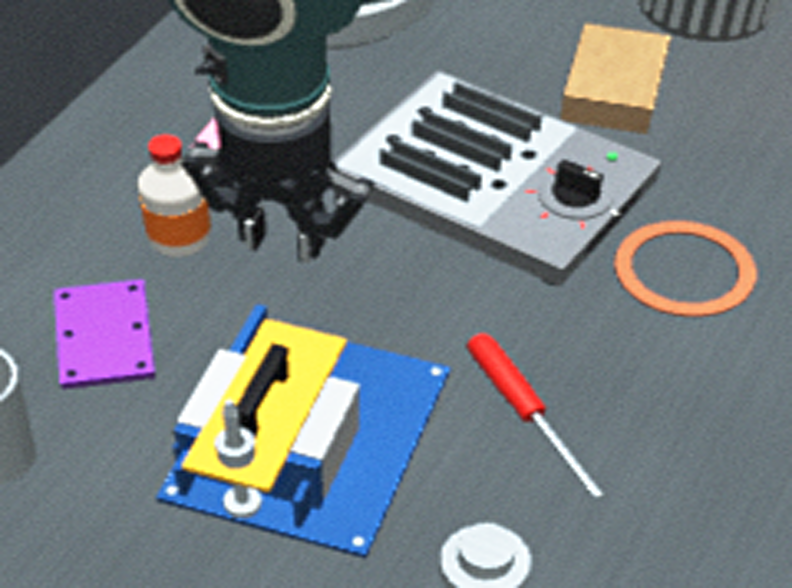

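View pics/t40.png

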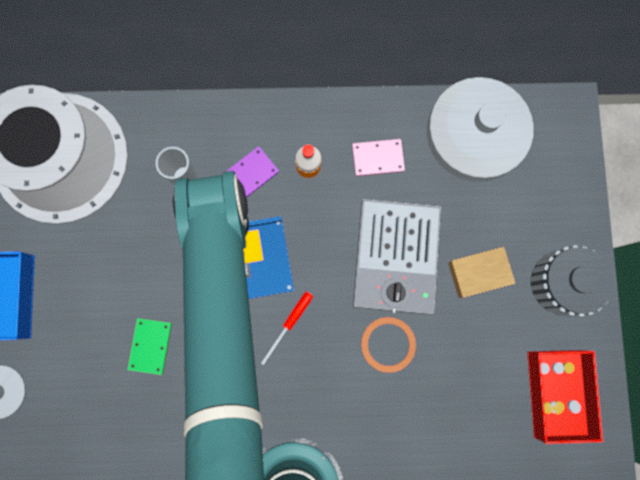

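```bash
python3 -c "
from workcell import *
print(job_done())"
```

```text
the job is handed in; nothing more can be done
None
```

The job is done and handed in at about 94 s of the 210 s allowed. I turned the dial to off first, then stood the three rack plates in the carrier and pushed the row upright, tight and square. The keeper went over the rod last.

**Last checks:**
- **Dial:** the grip bar lies at the dryer's own angle with the pointer on the off mark, and I felt it reach the end stop.
- **Plates:** all seven stand upright with level tops. The row runs from carrier y ≈ −3.5 to 80 mm and x ≈ −45 to 74.5 mm, against an ideal of −4 to 80 and −45 to 75.
- **Keeper:** its slope is under 0.1°, it lies along the row to within 0.1°, and its top is at 99 mm as measured (98 nominal). It is centred at carrier x = 15, y = 41.5 mm, about 1.5 mm off the ideal y of 43, which is within the hole's play on the rod.
- **Other things:** the bystanders look unmoved in the last top and side pictures, and the gripper is touching nothing.

**What went wrong on the way:**
- The first push jammed because the gripper's palm caught the top of the front plate. I tilted the tool and pushed again in strokes.
- After the first time I set the keeper on, the row still had a 2–3 mm wedge gap, and one plate stood about 2 mm off the fence. I lifted the keeper back onto the bench, tightened the row again and refitted the keeper.

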